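# Gauge returned tube lamps on the bench caliper and box them by size

### The job

Slide the caliper's transport lock fully off, then gauge the lamps in the tray one after another, from the robot's left to its right so that the readings match the list: lay each across the two rests, let go, and slide the jaw onto the glass until the sprung tip's pointer shows it is clearly bearing (about half its travel), without driving the spring home. Lay each gauged lamp in its carton, the 26 mm ones in the one with green stickers and the 32 mm ones in the one with orange stickers; they are glass, so never drop one. Finish with the jaws shut and the lock slid fully back on, and leave the other things on the bench alone.

Things in the scene. Friction and masses are not known exactly. Their poses are not given: they have to be found in the camera images.
- gauge: Bench caliper, fixed to the bench; grey base plate 208 mm (x) by 168 mm (y), 10 mm thick; origin under its centre, z up. The jaws close along its own y. The steel fixed jaw, 20 mm wide in x and 66 mm high, looks to +y at y = -52 mm. Between the jaws and the rests (10 to 65 mm either side of the middle) the room is open for fingers down to the plate.
- rests (a point): Point midway between the two white rests at their top height (gauge x = 0, y = -25, z = 34 mm), the gauge's axes. A lamp lies along x across both; they cover x = 65 to 99 mm on either side and y = -42 to +43 mm from here. A plate 10 mm higher than the rest stands outside each (inner faces at x = +-99 mm), so a lamp has room to lie within about 9 mm of the middle.
- carriage (a joint): The sliding carriage's position in m: the opening between fixed jaw and jaw tip while the tip's spring is relaxed. 0 = jaws shut, 0.055 = fully open, growing towards the gauge's +y. It stays where it is left; friction 2 N. With the transport lock on it moves at most 3 mm from shut. The carriage block is 30 mm wide in x, its top at z = 62 mm.
- slide_grip (a point): Top centre of the carriage's black hand grip: 20 mm in x, 18 mm in y, standing 38 mm above the carriage block (z = 62 to 100 mm); it moves with the carriage, 34 mm behind the jaw tip's face. Its frame has the gauge's axes.
- tip (a joint): The sprung jaw tip (20 mm wide face, z = 36 to 60 mm) at the front of the carriage: how far, in m, it is pressed back into the carriage, 0 to 0.012, shown by a red pointer on the carriage. 1 N moves it off 0, then 0.6 N per mm: 4 N at 5 mm. At 0.012 the spring is fully driven in and the part is pinched hard.
- lock (a joint): Transport lock of the caliper: 0 = locked (bolt behind the carriage's tail), 0.025 = end stop, fully unlocked; it grows as the knob slides towards the gauge's -x. It stays where it is left; friction 1.5 N. It can be slid on only when the jaws are shut.
- lock_grip (a point): Top centre of the lock's orange knob: a round knob 16 mm across, its upper 38 mm free (z = 42 to 80 mm), on the robot's side of the carriage's rail. Its frame has the gauge's axes.
- fixed_jaw (a point): Centre of the fixed jaw's face, at z = 48 mm; the gauge's axes.
- tray: Light timber lamp tray, fixed, 220 mm (x) by 232 mm (y), origin under its centre; floor 4 mm thick, rim 32 mm high. Two comb rails (x = 62 to 80 mm on either side, tops at z = 16 mm) carry the lamps, which lie along x in four bays 40 mm wide at y = +87, +29, -29 and -87 mm, parted on the rails by blocks 16 mm high. Between the rails fingers have room down to the floor.
- carton_green: Cut-down cardboard carton with a green sticker at both ends and two green strips on its floor, fixed; 228 mm (x) by 140 mm (y), 45 mm high, walls and floor 4 mm; origin under its centre.
- carton_orange: The same carton with orange stickers and strips.
- tape_roll: Bystander: roll of packing tape lying flat, 96 mm across, 46 mm high, origin under its centre.
- starter_box: Bystander: white and blue box, 50 by 75 by 45 mm high, origin under its centre.
- marker: Bystander: felt marker lying on the bench, 123 mm long, 19 mm thick, origin under its middle, along its x.
- lamp1: Slim lamp: 26 mm over the metal end caps, 25 mm over the glass, 180 mm long over the caps (pins stand out 7 mm more at each end), white glass, about 60 g. Origin at its centre, x along its length. Lies in the first (leftmost, +y) of the tray's four bays, or is absent.
- lamp2: Thick lamp: 32 mm over the metal end caps, 31 mm over the glass, 180 mm long over the caps (pins stand out 7 mm more at each end), white glass, about 80 g. Origin at its centre, x along its length. Lies in the second of the tray's four bays, or is absent.
- lamp3: Thick lamp: 32 mm over the metal end caps, 31 mm over the glass, 180 mm long over the caps (pins stand out 7 mm more at each end), white glass, about 80 g. Origin at its centre, x along its length. Lies in the third of the tray's four bays, or is absent.
- lamp4: Slim lamp: 26 mm over the metal end caps, 25 mm over the glass, 180 mm long over the caps (pins stand out 7 mm more at each end), white glass, about 60 g. Origin at its centre, x along its length. Lies in the fourth (rightmost, -y) of the tray's four bays, or is absent.
Things that resemble listed ones, but are neither listed nor needed, are in the scene too. Leave any black or turquoise look-alike of the lamp4 alone. Leave any black look-alike of the lamp1 alone.

How it is judged:
By the outcome, as a careful person would: the job done as asked, in the order asked, and still so for the second after the job is handed in, with the robot touching nothing.
Of lamp1, lamp2, lamp3, lamp4 only 2 to 3 are there at a start; the rules pass over those that are not, and their reading is None.
At some moment in a run one of lamp1, lamp2, lamp3, lamp4 may be knocked a few centimetres aside while the robot is not near it.
It also fails if it takes over 210 s, if anything falls off the work surface, if the arm or the gripper's body presses on something with over 40 N, if the wrist force passes 120 N, or if a joint passes its speed limit or range.

### The arm

A 6-joint arm with a two-finger parallel gripper is mounted at the origin on the work surface. World frame = base frame: x ahead of the robot, y to its left, z up, the work surface at z = 0. Lengths are in mm, angles in rad, forces in N, time in s.
With the tool pointing down it reaches from about 300 to 850 mm from the base axis. Payload 5.4 kg.
Tool frame: the origin (TCP) lies on the centre line of the jaws, within the pads' length; the fingertips stand r.tip_extent ahead of it and the grasp point (between the pads) lies 11 mm behind it (r.tip_extent is the distance from the TCP to the fingertips, in mm); z points along the fingers, x is the direction in which the jaws open and shut, and the axes are right-handed (so a half turn about z gives the same grasp; the last joint's range is limited). The gripper opens to 85 mm and grips with 20 to 120 N. Pads are 22 mm wide; open, the fingers measure 114 mm over their backs; the gripper's body (76 mm by 85 mm) begins 54 mm behind the grasp point. The pads swing forward as they close: fully open they stand 13 mm farther back than shut.
Start: joints at [1.098, 0.158, 1.597, -0, 1.386, -0.21], TCP at [149.387, 555.238, 239.299] pointing down, gripper open.
Joint ranges: [-2.91, 2.91], [-0.94, 2.29], [0.18, 2.7], [-1.29, 4.43], [0.17, 2.64], [-3, 3]. Speed limits (rad/s): [2.57, 2.57, 3.14, 3.14, 3.14, 3.14].

### API

Orientations are given as a unit quaternion [w, x, y, z].
In Python, from workcell import r gives the robot as it stands.
- The arm moves only by the tool arm_command, never from a script. Its argument "targets" is one flat list of numbers, 7 for each row, row after row: the shift along the tool's x, y, z in m, then the turn, a rotation vector about the tool's x, y, z in degrees, then the opening in per cent of the stroke, from 0 (shut) to 100 (fully open). A call has 1 to 12 rows; each row is the pose to reach, as a shift and turn from the pose commanded when the call began, along the tool's axes at that moment; what a row does not reach only later rows make up. A row lasts 1/10 s, in which the tool goes at most 50 mm and 8.59 degrees, less where a joint would pass 70% of its speed; a pose out of reach is approached as far as the arm can. A call with a gripper value outside its range is refused whole. The fingers move at their own pace and stop on an object; the grip force is fixed at half the most. Time passes only in rows, so rows that repeat a pose let the fingers close. It gives the time, the measured TCP pose, the force and the opening at its end, in the units of the state.
- r.sense(): the state, without advancing time (a new reading comes with each control period).
- r.capture(name): name is "side" or "top"; returns a dict with "pixels" (400x640x3 uint8, red, green, blue), "z_map" (400x640 float32, mm along the optical axis (not along the pixel's ray), 0 where there is no reading), "mtx" (3x3 intrinsics, pixels), "dist_coeffs" ([k1, k2, p1, p2, k3] as OpenCV has them; the pictures are not rectified), "T" (4x4, takes a point from camera to world coordinates). Camera axes: x right, y down, z forward; pixel columns grow to the right and rows downward; lengths in mm; the calibration is good to about 2 mm. A picture is of the moment at which its call begins.
- r.job_done(): hands the job in, once; it reports no verdict.
The state is a dict: "time": time; "joints": joint angles; "qvel": joint speeds; "effort": joint torques, N m; "eef_pos": TCP position; "orientation": TCP orientation; "force": force on the tool from outside, world axes, zero at the start; "torque": the same for the moment, N m; "finger_gap": finger opening in mm.
Only numpy, scipy, OpenCV 4.12 (cv2) and the standard library are available. Lean on these libraries where they do the work, as an engineer would, in place of code of your own. Each camera call takes 0.05 s, during which the arm holds its last target.

## Working session

There is one attempt and no reset: what is moved stays moved. The work goes in short steps, Python scripts to look and compute and a tool call to move; the robot and the scene stay as the last step left them, time stands still between calls to the robot, and variables do not carry over. Pictures are saved under pics/ and viewed, and the job is handed in when it is done.

Besides the shell and the picture viewer there is one more tool, called after "Emit:" by a JSON object that holds its "op" and its "data", one argument or row to a line. arm_command: Moves the arm, as the interface text tells. Its arguments: {"type":"object","properties":{"targets":{"type":"array","items":{"type":"number"}}},"required":["targets"]}

```bash
ls; mkdir -p pics
python3 - <<'E'
from workcell import r
import cv2,numpy as np
print(r.sense(), r.tip_extent)
for n in("side","top"):
    c=r.capture(n); cv2.imwrite(f"pics/{n}0.png",cv2.cvtColor(c["pixels"],cv2.COLOR_RGB2BGR))
    print(n,c["mtx"],c["dist_coeffs"],c["T"])
E
```

```text
pics
{'time': 0.0, 'joints': array([ 1.09789016e+00,  1.59075143e-01,  1.59826786e+00, -3.00187527e-06,
        1.38624149e+00, -2.10114822e-01]), 'qvel': array([-5.71499948e-04, -1.72274612e-03,  7.59215841e-04,  5.39403150e-05,
        5.64527211e-04,  1.20296439e-03]), 'effort': array([-7.42908051e-04, -3.95985496e+01, -3.31432879e+01, -1.40382417e-04,
        8.08048295e-03, -5.90299095e-06]), 'eef_pos': array([149.11560849, 554.69305719, 238.2844151 ]), 'orientation': array([ 4.29033501e-04,  7.93654612e-01,  6.08367788e-01, -8.98770470e-04]), 'force': array([ 0.23025766, -0.30412889, -0.75174809]), 'torque': array([-0.0041014 , -0.02333369,  0.04953785]), 'finger_gap': 85.28464889104684} 8.0
side [[454.35253764   0.         325.45833526]
 [  0.         454.35253764 199.57103327]
 [  0.           0.           1.        ]] [-0.0707859  0.         0.         0.         0.       ] [[ 8.61297030e-01 -2.43799076e-01  4.45790799e-01 -1.75218199e+02]
 [-5.08056739e-01 -4.24916601e-01  7.49215744e-01 -1.09044416e+03]
 [ 6.76580479e-03 -8.71784315e-01 -4.89843171e-01  8.38829614e+02]
 [ 0.00000000e+00  0.00000000e+00  0.00000000e+00  1.00000000e+00]]
top [[368.20048385   0.         320.58529146]
 [  0.         368.20048385 200.53157468]
 [  0.           0.           1.        ]] [-0.03135711  0.          0.          0.          0.        ] [[-2.10119244e-02 -9.96483120e-01  8.11165280e-02  4.55065519e+02]
 [-9.99195273e-01  2.37030580e-02  3.23569271e-02  4.65901834e+01]
 [-3.41658415e-02 -8.03713700e-02 -9.96179270e-01  1.06613439e+03]
 [ 0.00000000e+00  0.00000000e+00  0.00000000e+00  1.00000000e+00]]
```

View pics/top0.png

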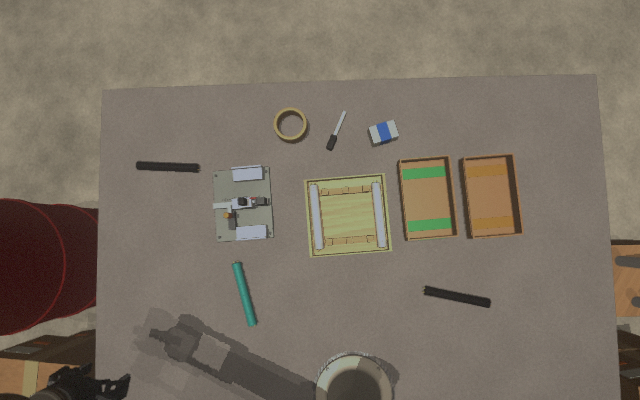

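View pics/side0.png

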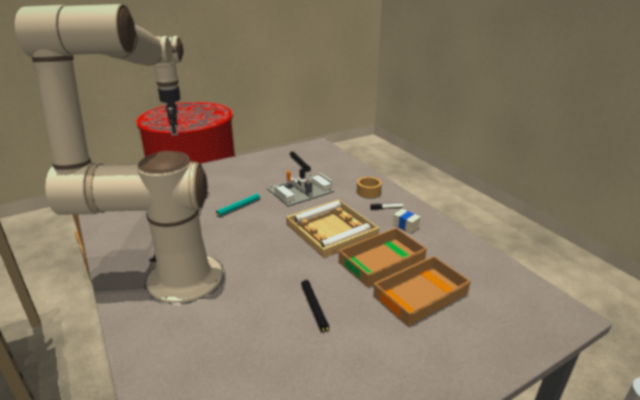

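The top view shows the gauge near (243,203), and the tray at (347,215) holding white lamps in the leftmost bay (317,215) and rightmost bay (379,211). The green carton is at (428,197) and the orange one at (491,195). There are two black look-alikes and one turquoise one, all outside the tray. Next I'll enlarge crops.

```bash
cat > h.py <<'E'
from workcell import r
import cv2,numpy as np
from scipy.spatial.transform import Rotation as R
def cap(n):
    c=r.capture(n); c['bgr']=cv2.cvtColor(c["pixels"],cv2.COLOR_RGB2BGR); return c
def ray(c,uv):
    uv=np.asarray(uv,float).reshape(-1,1,2)
    n=cv2.undistortPoints(uv,c['mtx'],c['dist_coeffs']).reshape(-1,2)
    d=np.c_[n,np.ones(len(n))]@c['T'][:3,:3].T
    return c['T'][:3,3],d
def onz(c,uv,z):
    o,d=ray(c,uv); return o+d*((z-o[2])/d[:,2])[:,None]
def proj(c,P):
    P=np.asarray(P,float).reshape(-1,3); T=np.linalg.inv(c['T'])
    p,_=cv2.projectPoints(P,cv2.Rodrigues(T[:3,:3])[0],T[:3,3],c['mtx'],c['dist_coeffs']); return p.reshape(-1,2)
def cloud(c):
    h,w=c['z_map'].shape; u,v=np.meshgrid(np.arange(w),np.arange(h))
    n=cv2.undistortPoints(np.stack([u,v],-1).reshape(-1,1,2).astype(float),c['mtx'],c['dist_coeffs']).reshape(-1,2)
    z=c['z_map'].reshape(-1,1)
    return (np.c_[n*z,z]@c['T'][:3,:3].T+c['T'][:3,3]).reshape(h,w,3)
def crop(c,name,x0,y0,x1,y1,s):
    im=cv2.resize(c['bgr'][y0:y1,x0:x1],None,fx=s,fy=s,interpolation=cv2.INTER_CUBIC); cv2.imwrite('pics/'+name,im)
E
python3 - <<'E'
from h import *
c=cap('top'); crop(c,'g1.png',200,155,290,250,6); crop(c,'t1.png',295,145,530,265,3.4)
s=cap('side'); crop(s,'gs1.png',260,140,340,210,8)
E
```

```text
(no output)
```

View pics/g1.png

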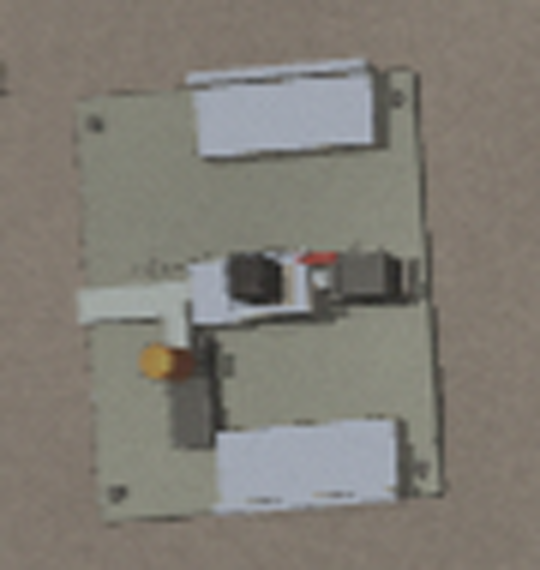

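View pics/t1.png

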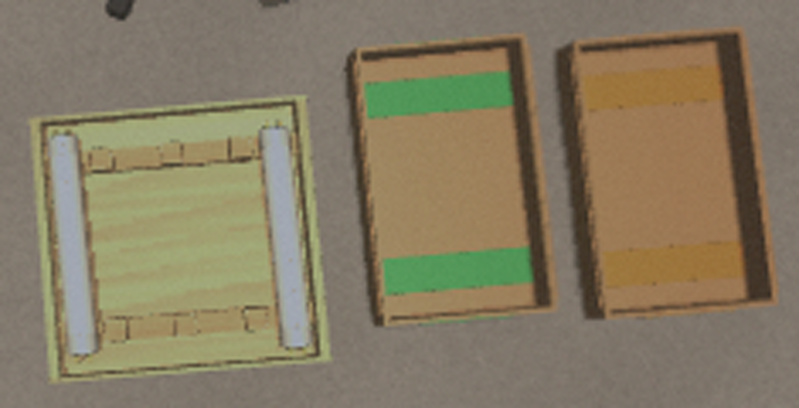

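View pics/gs1.png

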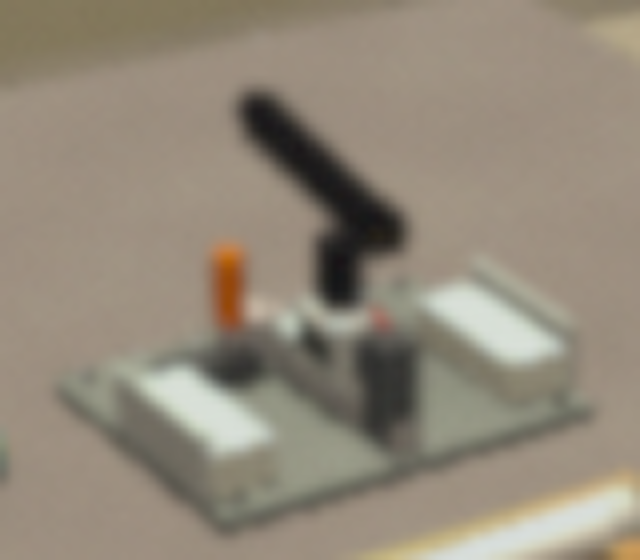

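```bash
cat > meas.py <<'E'
from h import *
c=cap('top'); P=cloud(c); h=P[...,2]
def rect(pts):
    (x,y),(w,hh),a=cv2.minAreaRect(pts.astype(np.float32)); return np.round([x,y,w,hh,a],1)
def reg(u0,v0,u1,v1,z0,z1):
    m=np.zeros(h.shape,bool); m[v0:v1,u0:u1]=1; m&=(h>z0)&(h<z1); return m
print('bench z',np.median(h[300:330,330:400]), h[300:330,330:400].std())
for nm,b in dict(plate=(205,160,280,248,5,15),tray=(300,170,396,262,24,40),green=(394,150,462,245,36,54),orange=(458,148,528,243,36,54)).items():
    m=reg(*b).astype(np.uint8); m=cv2.morphologyEx(m,cv2.MORPH_OPEN,np.ones((2,2)))>0
    q=P[m]; print(nm,m.sum(),rect(q[:,:2]),np.median(q[:,2]))
# white rests
for nm,b in dict(restF=(228,163,266,185,28,38),restN=(228,222,270,243,28,38)).items():
    m=reg(*b); q=P[m]; print(nm,m.sum(),rect(q[:,:2]),q[:,:2].mean(0),np.median(q[:,2]))
hsv=cv2.cvtColor(c['bgr'],cv2.COLOR_BGR2HSV)
for nm,b in dict(l1=(305,175,330,255),l4=(366,170,392,250)).items():
    m=reg(*b,0,60)&(hsv[...,1]<60)&(hsv[...,2]>150); uv=np.argwhere(m)[:,::-1]
    q=onz(c,uv.astype(float),38); print(nm,m.sum(),rect(q[:,:2]),'top z',np.percentile(P[m][:,2],[50,90]))
s=cap('side')
def orange(c,b):
    hs=cv2.cvtColor(c['bgr'],cv2.COLOR_BGR2HSV); m=cv2.inRange(hs,(5,130,90),(22,255,255)); k=np.zeros_like(m); u0,v0,u1,v1=b; k[v0:v1,u0:u1]=m[v0:v1,u0:u1]
    return np.argwhere(k)[:,::-1].astype(float)
a=orange(c,(215,205,236,222)); b=orange(s,(280,165,295,186))
print(a.min(0),a.max(0),b.min(0),b.max(0))
print('knob top z80',onz(c,[[a[:,0].min()+2.8,np.median(a[:,1])]],80),onz(s,[[np.median(b[:,0]),b[:,1].min()+2]],80))
for v in range(205,222): print(v,[int(x) for x in h[v,215:270:2]])
E
python3 meas.py
```

```text
bench z 0.14770300276688886 80.37379976295165
plate 2557 [540.1 221.4 207.7 337.8   3.7] 10.397584021891362
tray 1385 [495.    2.9 224.6 238.2   3.5] 31.60746995413342
green 654 [ 539.6 -229.3  236.9  163.7    3.8] 42.358771327906936
orange 749 [ 526.2 -222.8  234.3  547.1    3.8] 42.508926413173185
restF 360 [621.3 289.5  37.9  86.9   6.9] [621.13305327 288.78766207] 34.379716217624036
restN 399 [460.7 290.1 110.5  45.2  88.7] [458.22847867 283.64896472] 34.011038340904406
l1 487 [494.5 102.9 178.6  38.    4.5] top z [40.22543106 43.33971466]
l4 499 [499.5 -68.1 184.2  49.3   3. ] top z [39.57252543 42.58039156]
[224. 213.] [229. 217.] [287. 171.] [289. 180.]
knob top z80 [[502.09235502 333.61493738  80.        ]] [[496.59896324 318.82006169  80.        ]]
205 [25, 24, 22, 24, 23, 25, 39, 39, 33, 41, 42, 43, 61, 78, 76, 66, 63, 65, 60, 42, 21, 15, 14, 21, 20, 11, 10, 12]
206 [22, 22, 21, 23, 24, 26, 42, 39, 35, 41, 41, 43, 59, 62, 64, 62, 63, 61, 61, 39, 9, 10, 11, 13, 13, 10, 12, 10]
207 [24, 26, 22, 25, 22, 21, 45, 44, 38, 39, 38, 44, 60, 64, 62, 61, 57, 53, 45, 36, 7, 8, 10, 10, 
[... 816 characters left out ...]
 12, 12, 8, 11, 7, 8, 9, 10, 11, 8, 9, 10, 8, 8, 9]
216 [13, 6, 10, 10, 80, 81, 79, 70, 50, 30, 17, 9, 10, 12, 10, 14, 7, 8, 10, 8, 13, 9, 8, 8, 12, 10, 7, 12]
217 [10, 10, 11, 11, 8, 78, 79, 62, 43, 26, 15, 12, 10, 9, 11, 8, 7, 10, 12, 12, 10, 10, 8, 7, 9, 12, 11, 10]
218 [6, 10, 8, 11, 10, 10, 9, 46, 30, 29, 16, 11, 6, 11, 7, 9, 10, 8, 13, 11, 10, 14, 9, 9, 13, 10, 9, 12]
219 [11, 11, 12, 12, 9, 11, 13, 26, 28, 32, 18, 10, 9, 8, 8, 10, 13, 11, 8, 11, 8, 12, 7, 8, 7, 10, 9, 8]
220 [9, 13, 9, 10, 8, 8, 10, 28, 28, 27, 17, 8, 11, 12, 11, 8, 10, 9, 10, 8, 10, 9, 13, 11, 7, 11, 11, 11]
221 [10, 12, 10, 8, 11, 13, 11, 29, 27, 31, 22, 7, 12, 6, 11, 12, 11, 10, 10, 12, 12, 8, 10, 13, 12, 9, 9, 10]
```

```bash
cat > meas2.py <<'E'
from h import *
c=cap('top'); P=cloud(c); h=P[...,2]
def rect(pts):
    (x,y),(w,hh),a=cv2.minAreaRect(pts.astype(np.float32)); return np.round([x,y,w,hh,a],1)
def big(m,k=3):
    m=cv2.morphologyEx(m.astype(np.uint8),cv2.MORPH_OPEN,np.ones((k,k)))
    n,l,st,_=cv2.connectedComponentsWithStats(m); return l==1+np.argmax(st[1:,4])
def reg(u0,v0,u1,v1,z0,z1):
    m=np.zeros(h.shape,bool); m[v0:v1,u0:u1]=1; return m&(h>z0)&(h<z1)
def uv(m): return np.argwhere(m)[:,::-1].astype(float)
m=big(reg(205,160,280,248,5,16)); q=onz(c,uv(m),10); print('plate',rect(q),m.sum())
for nm,b,z in (('tray',(300,170,396,262,24,38),32),('green',(394,150,462,245,30,54),45),('orange',(458,148,528,243,30,54),45)):
    m=big(reg(*b),2); q=onz(c,uv(m),z); print(nm,rect(q),m.sum())
for nm,b in dict(restF=(228,163,266,185,30,38.5),restN=(228,222,270,243,30,38.5)).items():
    m=big(reg(*b),3); q=onz(c,uv(m),34); print(nm,rect(q),m.sum())
for nm,b,z in (('knob',(218,208,236,222,74,86),80),('grip',(232,192,252,210,92,108),100),('fixj',(248,190,272,212,60,72),66)):
    m=big(reg(*b),2); q=onz(c,uv(m),z); print(nm,rect(q),q.mean(0),m.sum())
hsv=cv2.cvtColor(c['bgr'],cv2.COLOR_BGR2HSV)
for nm,b in dict(l1=(305,175,330,255),l4=(366,170,392,250)).items():
    m=big(reg(*b,10,60)&(hsv[...,1]<60)&(hsv[...,2]>150)); q=onz(c,uv(m),36); print(nm,m.sum(),rect(q),'top z',np.percentile(P[m][:,2],[50,90]))
E
python3 meas2.py
```

```text
Traceback (most recent call last):
  File "meas2.py", line 11, in <module>
    m=big(reg(205,160,280,248,5,16)); q=onz(c,uv(m),10); print('plate',rect(q),m.sum())
                                                                       ~~~~^^^
  File "meas2.py", line 4, in rect
    (x,y),(w,hh),a=cv2.minAreaRect(pts.astype(np.float32)); return np.round([x,y,w,hh,a],1)
                   ~~~~~~~~~~~~~~~^^^^^^^^^^^^^^^^^^^^^^^^
cv2.error: OpenCV(4.12.0) /io/opencv/modules/imgproc/src/convhull.cpp:143: error: (-215:Assertion failed) total >= 0 && (depth == CV_32F || depth == CV_32S) in function 'convexHull'
```

```bash
sed -i 's/minAreaRect(pts.astype/minAreaRect(np.ascontiguousarray(pts[:,:2]).astype/' meas2.py; python3 meas2.py
```

```text
plate [594.  311.6  94.  169.    3.4] 1310
tray [ 5.010e+02 -1.011e+02  2.191e+02  2.860e+01  3.000e-01] 279
green [ 562.8 -272.1  255.6  110.2   29.3] 400
orange [ 539.7 -395.6  229.4  150.9    3.5] 863
restF [621.8 289.9  35.3  84.    2.3] 325
restN [456.5 279.4  33.9  83.8   2.4] 336
knob [499.4 334.4  13.7  13.4  44.7] [500.44817004 334.6522577   80.        ] 26
grip [536.1 286.9  16.1  18.9  89.7] [535.5950137  286.76818439 100.        ] 53
fixj [537.9 248.2  33.5  19.3  88.6] [539.35223071 245.08064725  66.        ] 74
l1 477 [494.9  94.9 178.4  21.6   4.4] top z [40.17227111 43.37487388]
l4 490 [496.7 -81.  177.7  21.9   4.3] top z [39.81137333 42.78817117]
```

```bash
cat > m3.py <<'E'
from h import *
np.set_printoptions(suppress=True,precision=1)
s=cap('side'); c=cap('top')
a=np.radians(3.64); X=np.array([np.cos(a),np.sin(a)]);Y=np.array([-X[1],X[0]])
G=np.array([539.2,284.1])-(-25)*Y
print('G',G)
def W(x,y,z): return np.r_[G+x*X+y*Y,z]
pts=dict(knob=(-35.5,28,80),grip=(0,-18,100),fj=(0,-52,66))
im={'top':c['bgr'].copy(),'side':s['bgr'].copy()}
corn=[(sx*104,sy*84,10) for sx,sy in((1,1),(1,-1),(-1,-1),(-1,1))]
gr=[(sx*10,-18+sy*9,z) for z in(100,62) for sx,sy in((1,1),(1,-1),(-1,-1),(-1,1))]
out={}
for n,cc,(u0,v0,u1,v1),k in(('top',c,(200,155,290,250),6),('side',s,(260,140,340,210),8)):
    I=cv2.resize(cc['bgr'][v0:v1,u0:u1],None,fx=k,fy=k,interpolation=cv2.INTER_CUBIC)
    f=lambda P:((proj(cc,[W(*p) for p in P])-[u0,v0]+.5)*k).astype(int)
    cv2.polylines(I,[f(corn)],1,(255,0,255),1)
    g=f(gr); cv2.polylines(I,[g[:4]],1,(0,255,255),1)
    for p in f([pts['knob']]): cv2.circle(I,tuple(map(int,p)),3,(255,0,0),-1)
    q=f([(-10,-52,66),(10,-52,66)]); cv2.line(I,tuple(map(int,q[0])),tuple(map(int,q[1])),(255,0,0),1)
    for sx in(1,-1):
        cv2.polylines(I,[f([(sx*65,-67,34),(sx*99,-67,34),(sx*99,18,34),(sx*65,18,34)])],1,(0,0,255),1)
    cv2.imwrite(f'pics/ov_{n}.png',I)
E
python3 m3.py
```

```text
G [537.6 309. ]
```

View pics/ov_top.png

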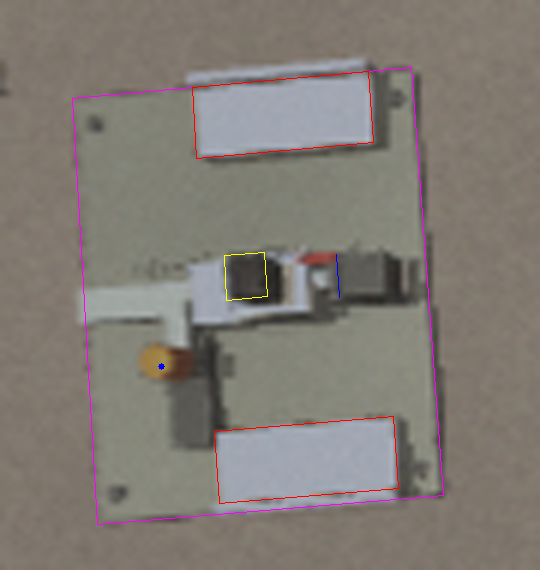

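View pics/ov_side.png

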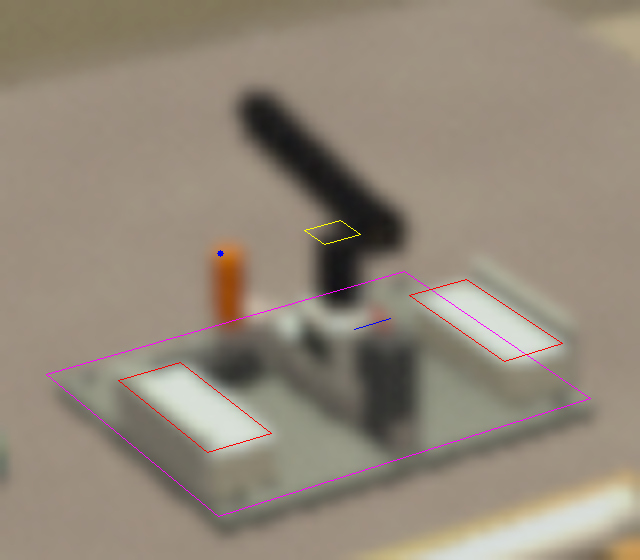

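Run:
```python
from h import *
np.set_printoptions(suppress=True,precision=0,linewidth=200)
zs=[];
for i in range(3):
    c=cap('top'); P=cloud(c); zs.append(P)
P=np.median(zs,0)
T=np.array([495,2.9]);a=np.radians(3.6)
X=np.array([np.cos(a),np.sin(a)]);Y=np.array([-X[1],X[0]])
q=P.reshape(-1,3); t=np.c_[(q[:,:2]-T)@X,(q[:,:2]-T)@Y,q[:,2]]
m=(abs(t[:,0])<50)&(abs(t[:,1])<135)&(t[:,2]>-5)&(t[:,2]<70); t=t[m]
b=np.round(t[:,1]/2)*2
for y in np.unique(b):
    if abs(y)>60: print(y,(b==y).sum(),np.percentile(t[b==y,2],[10,50,90]))
```

```text
-134.0 23 [-1. -0.  1.]
-132.0 24 [-3. -0.  1.]
-130.0 25 [-2. -0.  2.]
-128.0 22 [-2. -0.  2.]
-126.0 25 [-2. -0.  1.]
-124.0 23 [-2. -1.  2.]
-122.0 23 [-2. -1.  1.]
-120.0 27 [-1.  0.  2.]
-118.0 19 [-2. -0.  2.]
-116.0 11 [-2. -0.  2.]
-112.0 4 [32. 32. 32.]
-110.0 27 [31. 32. 33.]
-108.0 25 [30. 32. 34.]
-106.0 25 [31. 32. 34.]
-104.0 74 [ 8. 25. 33.]
-102.0 26 [2. 4. 7.]
-100.0 11 [2. 4. 6.]
-96.0 11 [32. 34. 35.]
-94.0 20 [35. 37. 38.]
-92.0 27 [38. 38. 40.]
-90.0 23 [39. 40. 41.]
-88.0 24 [39. 41. 43.]
-86.0 27 [40. 41. 43.]
-84.0 24 [40. 41. 42.]
-82.0 25 [40. 41. 42.]
-80.0 29 [40. 41. 42.]
-78.0 29 [38. 40. 41.]
-76.0 28 [36. 38. 40.]
-74.0 48 [ 3. 35. 38.]
-72.0 49 [ 3. 28. 34.]
-70.0 24 [2. 4. 6.]
-68.0 27 [3. 4. 5.]
-66.0 24 [3. 4. 6.]
-64.0 23 [3. 4. 6.]
-62.0 28 [3. 4. 5.]
62.0 23 [2. 4. 6.]
64.0 25 [3. 4. 6.]
66.0 25 [3. 5. 7.]
68.0 24 [3. 4. 5.]
70.0 25 [2. 4. 6.]
72.0 24 [3. 4. 6.]
74.0 24 [3. 4. 6.]
76.0 24 [3. 4. 6.]
78.0 28 [ 3.  5. 29.]
80.0 33 [ 4. 34. 36.]
82.0 26 [35. 37. 39.]
84.0 27 [38. 39. 40.]
86.0 26 [39. 41. 43.]
88.0 26 [40. 42. 43.]
90.0 25 [40. 42. 43.]
92.0 26 [41. 42. 44.]
94.0 25 [40. 41. 43.]
96.0 26 [39. 41. 43.]
98.0 25 [39. 40. 41.]
100.0 24 [36. 38. 40.]
102.0 24 [34. 36. 37.]
104.0 9 [24. 33. 36.]
106.0 20 [2. 4. 6.]
108.0 23 [2. 4. 6.]
110.0 45 [ 4.  6. 31.]
112.0 26 [30. 32. 34.]
114.0 25 [31. 32. 34.]
116.0 25 [31. 32. 33.]
118.0 21 [31. 32. 33.]
122.0 25 [-1.  0.  2.]
124.0 24 [-1.  1.  2.]
126.0 21 [-2.  0.  1.]
128.0 27 [-2.  0.  2.]
130.0 24 [-1.  1.  1.]
132.0 23 [-1. -0.  2.]
134.0 25 [-1.  0.  2.]
```

Run:
```python
from h import *
s=cap('side'); crop(s,'grip0.png',140,70,210,145,8)
q=r.sense(); print(proj(s,[q['eef_pos']]))
c=cap('top'); crop(c,'grip0t.png',20,355,135,400,6); print(proj(c,[q['eef_pos']]))
```

```text
[[174.528273   130.71808641]]
[[110.47202789 370.5223272 ]]
```

View pics/grip0.png

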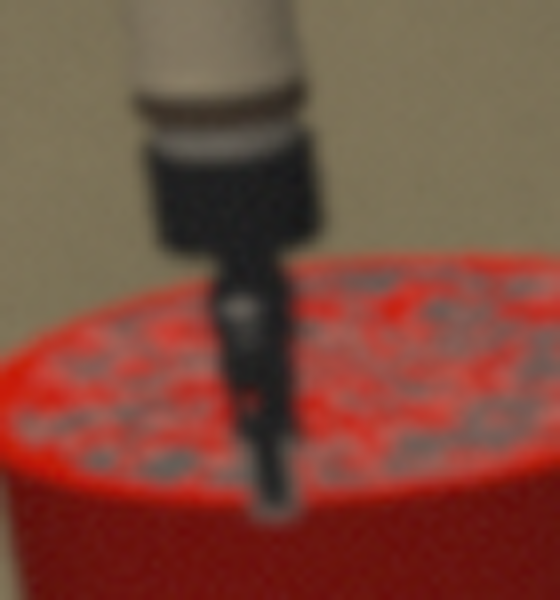

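```bash
cat >> h.py <<'E'
np.set_printoptions(suppress=True,precision=4,linewidth=160)
AG=np.radians(3.64); GX=np.array([np.cos(AG),np.sin(AG)]); GY=np.array([-GX[1],GX[0]]); G0=np.array([538.3,308.2])
def gw(x,y,z): return np.r_[G0+x*GX+y*GY,z]
def wg(p): d=np.asarray(p)[:2]-G0; return np.r_[d@GX,d@GY,p[2]]
def go(*wps):
    q=r.sense(); w,x,y,z=q['orientation']; R0=R.from_quat([x,y,z,w])
    M=R0.as_matrix(); print('now',q['eef_pos'].round(1),'psi',np.degrees(np.arctan2(M[1,0],M[0,0])).round(1),'F',q['force'].round(1),'gap',round(q['finger_gap'],1),'t',q['time'])
    for p,psi in wps:
        a=np.radians(psi); Rt=R.from_matrix(np.array([[np.cos(a),np.sin(a),0],[np.sin(a),-np.cos(a),0],[0,0,-1]]))
        d=R0.inv().apply(np.asarray(p)-q['eef_pos'])/1000; rv=(R0.inv()*Rt).as_rotvec(degrees=True)
        print('to',np.round(p,1),psi,'->',d.round(4),rv.round(2))
E
python3 - <<'E'
from h import *
p=gw(-35.5,28,160); print(p)
go((p,93.6),([p[0],p[1],57],93.6))
E
```

```text
[501.094  333.8897 160.    ]
now [149.4 555.2 239.3] psi 74.9 F [-0.3 -0.3 -0.6] gap 85.3 t 0.75
to [501.1 333.9 160. ] 93.6 -> [-0.1224  0.3971  0.0793] [  0.    -0.   -18.66]
to [501.1 333.9  57. ] 93.6 -> [-0.1224  0.3971  0.1823] [  0.    -0.   -18.66]
```

Emit:
{"op": "arm_command", "data": {
  "targets": [-0.122, 0.397, 0.079, 0, 0, -18.66, 50, -0.122, 0.397, 0.079, 0, 0, -18.66, 50, -0.122, 0.397, 0.079, 0, 0, -18.66, 50, -0.122, 0.397, 0.079, 0, 0, -18.66, 50, -0.122, 0.397, 0.079, 0, 0, -18.66, 50, -0.122, 0.397, 0.079, 0, 0, -18.66, 50, -0.122, 0.397, 0.079, 0, 0, -18.66, 50, -0.122, 0.397, 0.079, 0, 0, -18.66, 50, -0.122, 0.397, 0.079, 0, 0, -18.66, 50, -0.122, 0.397, 0.079, 0, 0, -18.66, 50, -0.122, 0.397, 0.079, 0, 0, -18.66, 50, -0.122, 0.397, 0.079, 0, 0, -18.66, 50]
}}

```text
time: 1.95
eef_pos: [500.2, 335.1, 160.5]
orientation: [-0.0, 0.684, 0.729, 0.0]
force: [0.2, 0.5, -0.1]
finger_gap: 43.0
```

Run:
```python
from h import *
go((gw(-35.5,28,57),93.6))
c=cap('top'); crop(c,'a1.png',190,145,290,250,6); s=cap('side'); crop(s,'a1s.png',250,90,340,210,6)
q=r.sense();print(proj(c,[q['eef_pos']]),proj(s,[q['eef_pos']]))
```

```text
now [500.2 335.1 160.5] psi 93.7 F [ 0.2  0.5 -0.1] gap 43.0 t 1.95
to [501.1 333.9  57. ] 93.6 -> [-0.0013  0.0008  0.1035] [-0.01 -0.02  0.06]
[[216.8312 214.4614]] [[286.1838 151.7591]]
```

View pics/a1.png

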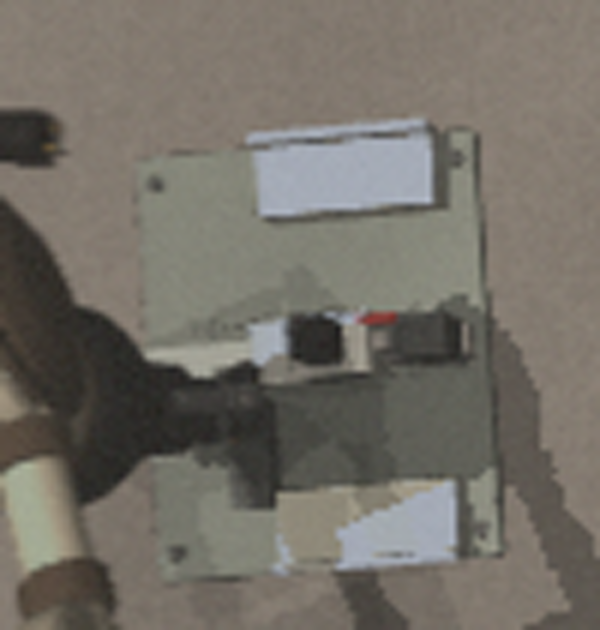

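View pics/a1s.png

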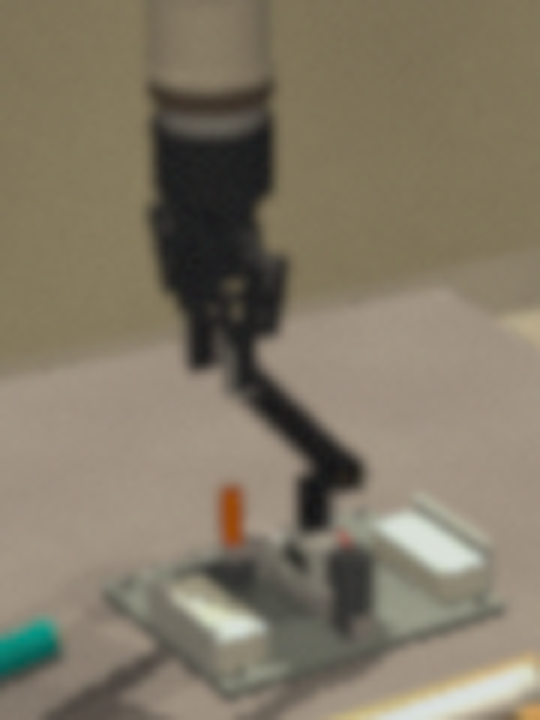

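Emit:
{"op": "arm_command", "data": {
  "targets": [-0.0013, 0.0008, 0.05, 0, 0, 0, 50, -0.0013, 0.0008, 0.08, 0, 0, 0, 50, -0.0013, 0.0008, 0.095, 0, 0, 0, 50, -0.0013, 0.0008, 0.1035, 0, 0, 0, 50, -0.0013, 0.0008, 0.1035, 0, 0, 0, 50, -0.0013, 0.0008, 0.1035, 0, 0, 0, 50]
}}

```text
time: 2.65
eef_pos: [503.1, 333.8, 58.6]
orientation: [0.001, 0.684, 0.729, 0.001]
force: [-0.3, 0.0, 0.2]
finger_gap: 42.4
```

Run:
```python
from h import *
go((gw(-35.5,28,57),93.6))
s=cap('side'); crop(s,'a2s.png',260,120,330,210,8)
c=cap('top'); crop(c,'a2.png',200,165,290,250,6)
```

```text
now [503.1 333.8  58.6] psi 93.6 F [-0.3  0.   0.2] gap 42.4 t 2.65
to [501.1 333.9  57. ] 93.6 -> [ 0.0003 -0.002   0.0016] [ 0.16 -0.05  0.02]
```

View pics/a2s.png

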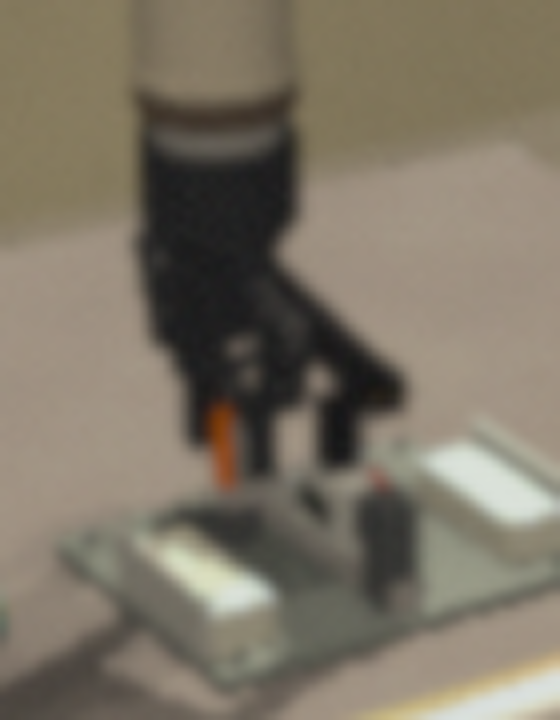

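View pics/a2.png

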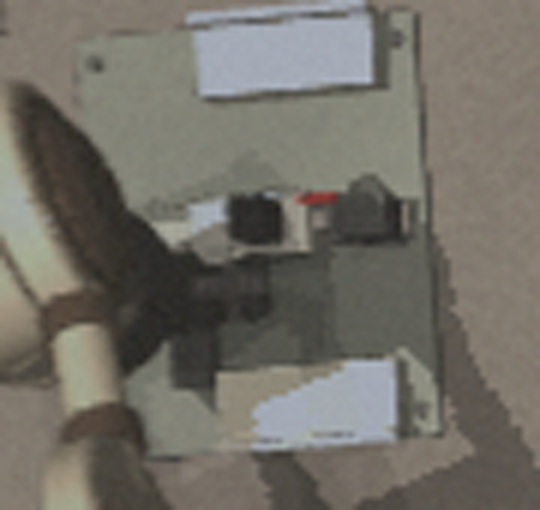

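Emit:
{"op": "arm_command", "data": {
  "targets": [0.0, -0.002, 0.0015, 0, 0, 0, 30, 0.0, -0.002, 0.0015, 0, 0, 0, 20, 0.0, -0.002, 0.0015, 0, 0, 0, 10, 0.0, -0.002, 0.0015, 0, 0, 0, 5, 0.0, -0.002, 0.0015, 0, 0, 0, 5, 0.0, -0.002, 0.0015, 0, 0, 0, 5]
}}

```text
time: 3.35
eef_pos: [500.2, 335.2, 56.4]
orientation: [-0.001, 0.685, 0.729, 0.002]
force: [-1.4, 7.7, 1.8]
finger_gap: 14.3
```

Run:
```python
from h import *
go((gw(-60.5,28,57),93.6))
```

```text
now [500.2 335.2  56.4] psi 93.6 F [-1.4  7.7  1.8] gap 14.3 t 3.35
to [476.1 332.3  57. ] 93.6 -> [-0.0014 -0.0242 -0.0006] [ 0.11 -0.25 -0.01]
```

Emit:
{"op": "arm_command", "data": {
  "targets": [0.0015, -0.005, 0, 0, 0, 0, 5, 0.0015, -0.01, 0, 0, 0, 0, 5, 0.0015, -0.015, 0, 0, 0, 0, 5, 0.0015, -0.02, 0, 0, 0, 0, 5, 0.0015, -0.024, 0, 0, 0, 0, 5, 0.0015, -0.027, 0, 0, 0, 0, 5, 0.0015, -0.027, 0, 0, 0, 0, 5, 0.0015, -0.027, 0, 0, 0, 0, 5]
}}

```text
time: 4.15
eef_pos: [477.3, 333.9, 56.5]
orientation: [0.003, 0.685, 0.729, 0.005]
force: [15.0, 7.2, -9.8]
finger_gap: 14.3
```

Run:
```python
from h import *
go((gw(-60.5,28,57),93.6))
print(wg([500.2,335.2,0]),wg(r.sense()['eef_pos']))
c=cap('top'); crop(c,'a3.png',200,165,290,250,6)
s=cap('side'); crop(s,'a3s.png',250,120,330,210,7)
```

```text
now [477.3 333.9  56.5] psi 93.6 F [15.   7.2 -9.8] gap 14.3 t 4.15
to [476.1 332.3  57. ] 93.6 -> [-0.0015 -0.0012 -0.0005] [ 0.65 -0.21 -0.03]
[-36.309   29.3644   0.    ] [-59.268   29.5472  56.4834]
```

View pics/a3s.png

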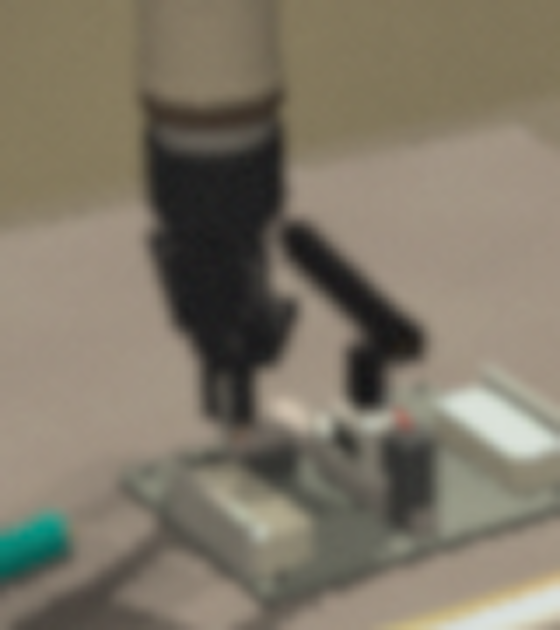

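Emit:
{"op": "arm_command", "data": {
  "targets": [0, -0.002, 0, 0, 0, 0, 5, 0, -0.002, 0, 0, 0, 0, 5, 0, -0.002, 0, 0, 0, 0, 5]
}}

```text
time: 4.55
eef_pos: [477.0, 333.9, 56.5]
orientation: [0.004, 0.685, 0.729, 0.007]
force: [21.1, 8.4, -14.7]
finger_gap: 14.3
```

Emit:
{"op": "arm_command", "data": {
  "targets": [0, 0.004, 0, 0, 0, 0, 5, 0, 0.004, 0, 0, 0, 0, 25, 0, 0.004, 0, 0, 0, 0, 50, 0, 0.004, 0, 0, 0, 0, 50, 0, 0.004, 0, 0, 0, 0, 50, 0, 0.004, -0.04, 0, 0, 0, 50, 0, 0.004, -0.08, 0, 0, 0, 50, 0, 0.004, -0.1, 0, 0, 0, 50, 0, 0.004, -0.1, 0, 0, 0, 50]
}}

```text
time: 5.45
eef_pos: [477.0, 333.8, 159.4]
orientation: [0.002, 0.684, 0.729, 0.003]
force: [0.0, -0.4, -0.3]
finger_gap: 42.9
```

Run:
```python
from h import *
c=cap('top'); crop(c,'a4.png',200,165,290,250,6);s=cap('side'); crop(s,'a4s.png',250,120,330,210,7)
P=cloud(c);h=P[...,2]
p=gw(0,-18,140)
go((p,3.6),(p,183.6),(gw(0,-18,89),3.6))
```

```text
now [474.5 332.7 154.8] psi 93.6 F [-0.8  0.7 -0.8] gap 42.9 t 5.55
to [539.4 290.2 140. ] 3.6 -> [-0.0464  0.0621  0.0148] [-0.01  0.03 90.01]
to [539.4 290.2 140. ] 183.6 -> [-0.0464  0.0621  0.0148] [ -0.03  -0.01 -89.99]
to [539.4 290.2  89. ] 3.6 -> [-0.0464  0.0622  0.0658] [-0.01  0.03 90.01]
```

View pics/a4s.png

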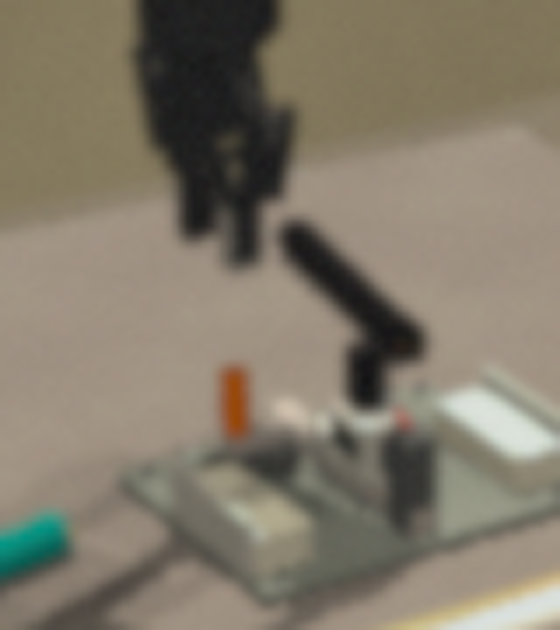

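View pics/a4.png

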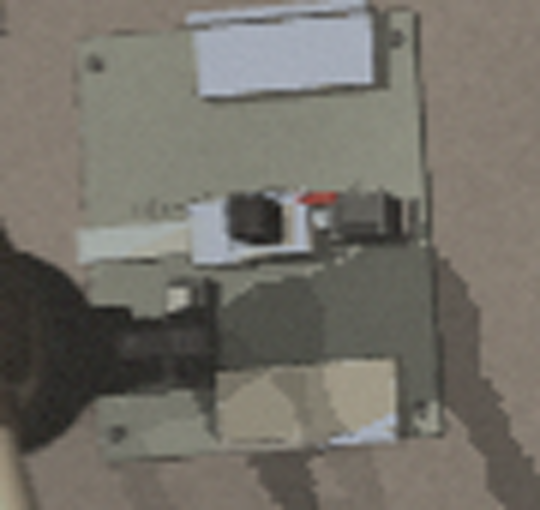

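Emit:
{"op": "arm_command", "data": {
  "targets": [-0.0464, 0.0621, 0.0, 0, 0, 0, 50, -0.0464, 0.0621, 0.0, 0, 0, 0, 50, -0.0464, 0.0621, 0.0, 0, 0, 0, 50, -0.0464, 0.0621, 0.01, 0, 0, 0, 50, -0.0464, 0.0621, 0.03, 0, 0, 0, 50, -0.0464, 0.0621, 0.055, 0, 0, 0, 50, -0.0464, 0.0621, 0.07, 0, 0, 0, 50, -0.0464, 0.0621, 0.075, 0, 0, 0, 50, -0.0464, 0.0621, 0.075, 0, 0, 0, 50, -0.0464, 0.0621, 0.075, 0, 0, 0, 50]
}}

```text
time: 6.55
eef_pos: [540.2, 290.9, 81.2]
orientation: [0.0, 0.684, 0.729, 0.001]
force: [-0.2, 0.1, -0.0]
finger_gap: 42.8
```

Run:
```python
from h import *
go((gw(0,-18,80),93.6)); print(wg(r.sense()['eef_pos']))
s=cap('side'); crop(s,'a5s.png',250,100,340,210,6)
```

```text
now [540.2 290.9  81.2] psi 93.6 F [-0.2  0.1 -0. ] gap 42.8 t 6.55
to [539.4 290.2  80. ] 93.6 -> [-0.0006 -0.0008  0.0012] [ 0.08 -0.02  0.02]
[  0.8412 -17.4301  81.1912]
```

View pics/a5s.png

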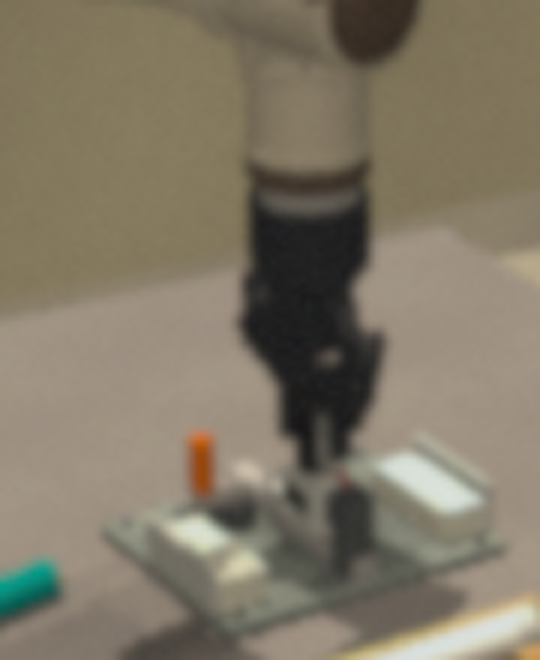

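Fingers straddle the grip. Closing, then pressing gently shut for a reference.

Emit:
{"op": "arm_command", "data": {
  "targets": [0, 0, 0.001, 0, 0, 0, 35, 0, 0, 0.001, 0, 0, 0, 20, 0, 0, 0.001, 0, 0, 0, 5, 0, 0, 0.001, 0, 0, 0, 5, 0, 0, 0.001, 0, 0, 0, 5, 0, 0, 0.001, 0, 0, 0, 5]
}}

```text
time: 7.2
eef_pos: [540.3, 290.5, 80.2]
orientation: [0.0, 0.685, 0.729, 0.0]
force: [-1.4, -0.7, 4.9]
finger_gap: 16.8
```

Emit:
{"op": "arm_command", "data": {
  "targets": [-0.002, 0, 0.001, 0, 0, 0, 5, -0.004, 0, 0.001, 0, 0, 0, 5, -0.004, 0, 0.001, 0, 0, 0, 5, -0.004, 0, 0.001, 0, 0, 0, 5]
}}

```text
time: 7.6
eef_pos: [540.5, 288.9, 80.2]
orientation: [-0.001, 0.685, 0.729, 0.002]
force: [-2.9, 8.5, 9.2]
finger_gap: 16.7
```

Run:
```python
from h import *
go(); print(wg(r.sense()['eef_pos']))
```

```text
now [540.5 288.9  80.2] psi 93.6 F [-2.9  8.5  9.2] gap 16.7 t 7.6
[  0.9412 -19.379   80.2274]
```

Emit:
{"op": "arm_command", "data": {
  "targets": [0.01, 0, 0, 0, 0, 0, 5, 0.02, 0, 0, 0, 0, 0, 5, 0.03, 0, 0, 0, 0, 0, 5, 0.04, 0, 0, 0, 0, 0, 5, 0.048, 0, 0, 0, 0, 0, 5, 0.053, 0, 0, 0, 0, 0, 5, 0.053, 0, 0, 0, 0, 0, 5, 0.053, 0, 0, 0, 0, 0, 5]
}}

```text
time: 8.4
eef_pos: [537.3, 340.6, 80.2]
orientation: [-0.0, 0.684, 0.729, 0.001]
force: [-2.5, 1.2, 9.8]
finger_gap: 17.0
```

Run:
```python
from h import *
go(); print(wg(r.sense()['eef_pos']))
```

```text
now [537.3 340.6  80.2] psi 93.6 F [-2.5  1.2  9.8] gap 17.0 t 8.4
[ 1.0663 32.3996 80.2311]
```

Emit:
{"op": "arm_command", "data": {
  "targets": [0, 0, 0, 0, 0, 0, 30, 0, 0, 0, 0, 0, 0, 50, 0, 0, 0, 0, 0, 0, 50, 0, 0, 0, 0, 0, 0, 50, 0, 0, -0.05, 0, 0, 0, 50, 0, 0, -0.1, 0, 0, 0, 50, -0.05, 0, -0.1, 0, 0, -8, 50, -0.1, 0, -0.1, 0, 0, -16, 50, -0.15, 0, -0.1, 0, 0, -24, 50, -0.2, 0, -0.1, 0, 0, -32, 50, -0.24, 0, -0.1, 0, 0, -40, 50, -0.24, 0, -0.1, 0, 0, -48, 50]
}}

```text
time: 9.6
eef_pos: [552.2, 95.1, 178.3]
orientation: [0.0, 0.329, 0.944, -0.001]
force: [0.7, 1.5, 0.4]
finger_gap: 42.4
```

Run:
```python
from h import *
go()
s=cap('side'); print(proj(s,[r.sense()['eef_pos']])); cv2.imwrite('pics/b0.png',s['bgr'])
c=cap('top');crop(c,'b0t.png',200,165,290,250,6)
```

```text
now [552.2  95.1 178.3] psi 141.6 F [0.7 1.5 0.4] gap 42.4 t 9.6
[[330.9767 168.2816]]
```

View pics/b0.png

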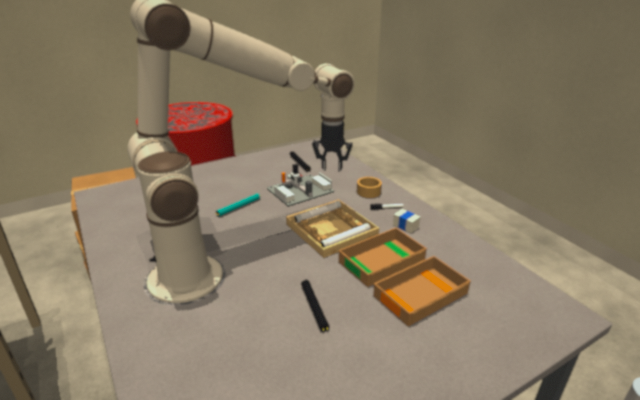

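View pics/b0t.png

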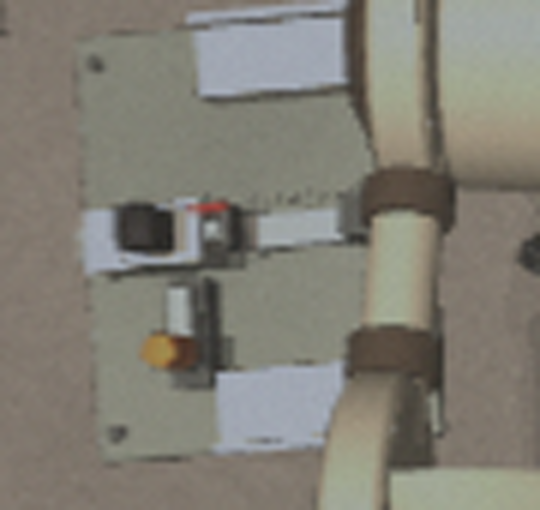

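Carriage is open, knob unlocked. Enlarging the fingers.

Run:
```python
from h import *
s=cap('side'); crop(s,'b1.png',300,110,365,185,9); print(r.sense()['time'])
z=s['z_map'][160:172,315:350]; print(z.astype(int))
```

```text
9.75
[[2019 2035 2029 2021 2040 2028 1516 1517 1521 1519 1525 2018 2020 2024 2032 2032 2026 2031 2026 2021 2025 2027 2020 1507 1501 1500 1503 1511 2029 2025 2031
     0 2028 2026 2028]
 [2017 2022 2013 2012 2017 2016 1526 1522 1517 1518 1528 2008 2024 2023 2011 2023 2025 2015 2012 2018 2019 2024 2015 1509 1508 1505 1514 2021 2014 2021 2017
  2009 2019 2001 2023]
 [2003 2004 2002 2002 2003 2008 1522 1522 1518 1519 1535 2008 2003 2011 2006 2006 2002 2017 2013 2006 2007 2009 2011 1507 1511 1515 1511 2010 2024 2015 2005
  2005 2017 2006 2007]
 [1997 1997 1997 1991 1986 1999 1528 1523 1521 1518 1539 1999 2000 1991 1999 2001 1991 2003 1997 1997 1997 1995 1998 1513 1512 1512 1505 1986 1996 1993 1997
  1987 2003 1997 1997]
 [1980 1995 1984 1983 1983 1992 1530 1526 1519 1518 1539 1993 1983 1983 1991 1985 1994 1988 2000 1998 1989 1991 1981 1518 1511 1520 1515 1988 2000 2000 1993
  1987 1991 1994 1998]
 [1985 1983 1983 1974 1986 1987 1531 1534 1518 1523    0 1971 1981 1979 1978 1982 1979 1982 1984 1971 1977 1979 1987 1514 1512 1518 1521 1979 1981 1977 1990
  1979 1985 1974 1983]
 [1972 1974 197
[... 365 characters left out ...]
5 1954 1947 1532 1540 1533 1524 1550 1949 1954 1957 1960 1956 1950 1955 1957 1954 1951 1950 1526 1529 1521 1522 1523 1958 1955 1962 1957
  1946 1946 1953 1954]
 [1939 1945 1943 1949 1942 1943 1942 1950 1531 1530 1942 1944 1937 1957 1949 1940 1946 1944 1947 1942 1941 1947 1523 1527 1523 1530 1945 1941 1943 1946 1951
  1938 1955 1955 1944]
 [1930 1933 1926 1942 1935 1943 1937 1939 1534 1528 1939 1935 1936 1940 1937 1940 1946    0 1938 1934 1927 1938 1525 1524 1525 1938 1936 1931 1934 1938 1932
  1931 1933 1939 1944]
 [1909 1934 1928 1929 1931 1934 1928 1925 1930 1940 1927 1923 1934 1927 1923 1934 1931 1933 1924 1931 1922 1934 1529 1526 1527 1933 1926 1928 1922 1929 1938
  1924 1918 1929 1927]]
```

View pics/b1.png

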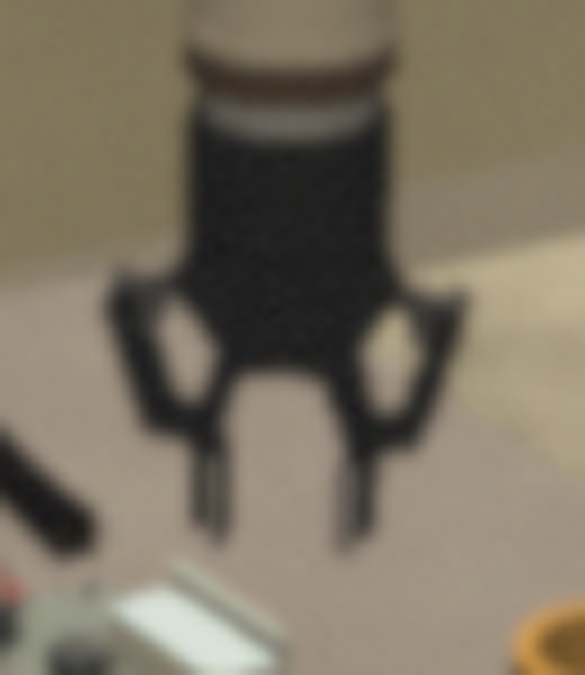

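```bash
sed -i 's/^G0=.*//; s/G0=np.array(\[538.3,308.2\])/G0=np.array([538.6,307.2])/' h.py
cat >> h.py <<'E'
def got(*wps):
    q=r.sense(); w,x,y,z=q['orientation']; R0=R.from_quat([x,y,z,w]); M=R0.as_matrix()
    print('now',q['eef_pos'].round(1),'psi',np.degrees(np.arctan2(M[1,0],M[0,0])).round(1),'toolz',M[:,2].round(3),'F',q['force'].round(1),'gap',round(q['finger_gap'],1),'t',q['time'])
    for p,psi,tilt,back in wps:
        a=np.radians(psi); Rt=R.from_matrix(np.array([[np.cos(a),np.sin(a),0],[np.sin(a),-np.cos(a),0],[0,0,-1]]))*R.from_rotvec([0,tilt,0],degrees=True)
        p=np.asarray(p,float)-back*Rt.as_matrix()[:,2]
        d=R0.inv().apply(p-q['eef_pos'])/1000; rv=(R0.inv()*Rt).as_rotvec(degrees=True)
        print('to',np.round(p,1),psi,tilt,'->',d.round(4),rv.round(2))
E
python3 - <<'E'
from h import *
L=[531.4,97.4,29]
got((L,93.6,0,130),(L,93.6,35,90),(L,93.6,35,-2))
E
```

```text
now [551.8  99.5 178.2] psi 141.4 toolz [-0.  0. -1.] F [ 0.5  0.4 -0.5] gap 42.5 t 9.75
to [531.4  97.4 159. ] 93.6 0 -> [ 0.0146 -0.0143  0.0192] [-0.   -0.02 47.76]
to [534.6  45.9 102.7] 93.6 35 -> [-0.0201 -0.0525  0.0754] [-14.58  32.9   46.23]
to [531.3  98.5  27.4] 93.6 35 -> [ 0.0153 -0.0135  0.1508] [-14.58  32.9   46.23]
```

Emit:
{"op": "arm_command", "data": {
  "targets": [-0.02, -0.0525, 0.02, -14.58, 32.9, 46.23, 50, -0.02, -0.0525, 0.05, -14.58, 32.9, 46.23, 50, -0.02, -0.0525, 0.0754, -14.58, 32.9, 46.23, 50, -0.02, -0.0525, 0.0754, -14.58, 32.9, 46.23, 50, -0.02, -0.0525, 0.0754, -14.58, 32.9, 46.23, 50, -0.02, -0.0525, 0.0754, -14.58, 32.9, 46.23, 50, -0.02, -0.0525, 0.0754, -14.58, 32.9, 46.23, 50, -0.02, -0.0525, 0.0754, -14.58, 32.9, 46.23, 50, -0.02, -0.0525, 0.0754, -14.58, 32.9, 46.23, 50, -0.02, -0.0525, 0.0754, -14.58, 32.9, 46.23, 50]
}}

```text
time: 10.75
eef_pos: [535.2, 47.1, 103.3]
orientation: [-0.219, 0.651, 0.698, 0.205]
force: [-0.1, -0.2, -0.8]
finger_gap: 42.6
```

Run:
```python
from h import *
L=[531.4,97.4,29]
got((L,93.6,35,30),(L,93.6,35,-2))
c=cap('top'); crop(c,'b2t.png',290,160,400,265,6)
s=cap('side'); crop(s,'b2s.png',270,130,390,260,6)
```

```text
now [535.2  47.1 103.3] psi 94.0 toolz [-0.039  0.571 -0.82 ] F [-0.1 -0.2 -0.8] gap 42.6 t 10.75
to [532.5  80.2  53.6] 93.6 35 -> [-0.0012 -0.0004  0.0598] [-0.17  0.11  0.34]
to [531.3  98.5  27.4] 93.6 35 -> [-0.0011 -0.0003  0.0918] [-0.17  0.11  0.34]
```

View pics/b2t.png

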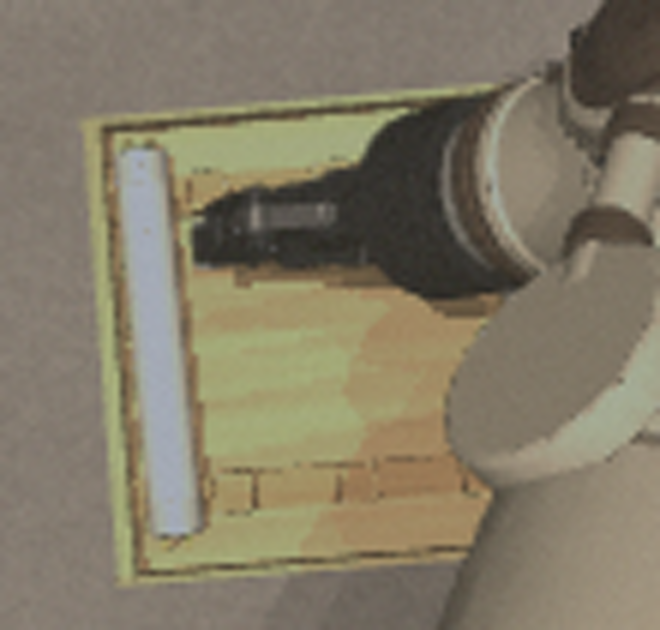

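View pics/b2s.png

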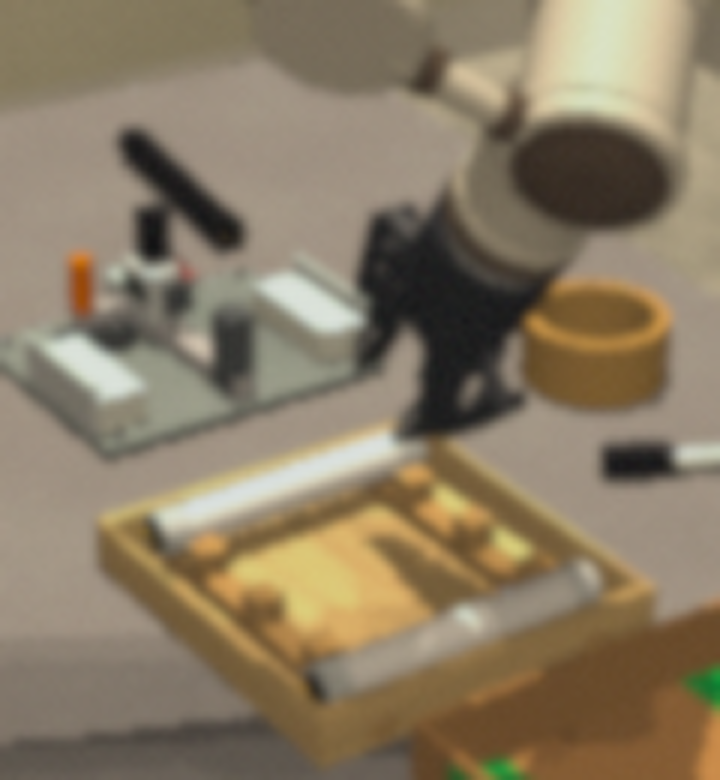

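Emit:
{"op": "arm_command", "data": {
  "targets": [-0.001, 0, 0.03, 0, 0, 0, 50, -0.001, 0, 0.06, 0, 0, 0, 50, -0.001, 0, 0.075, 0, 0, 0, 50, -0.001, 0, 0.085, 0, 0, 0, 50, -0.001, 0, 0.092, 0, 0, 0, 50, -0.001, 0, 0.092, 0, 0, 0, 50]
}}

```text
time: 11.45
eef_pos: [531.4, 98.3, 26.9]
orientation: [-0.22, 0.651, 0.697, 0.205]
force: [0.0, 0.4, 0.2]
finger_gap: 42.8
```

Run:
```python
from h import *
L=[531.4,97.4,29]
got((L,93.6,35,-2))
c=cap('top'); crop(c,'b3t.png',290,160,400,265,6)
s=cap('side'); crop(s,'b3s.png',270,130,390,260,6)
```

```text
now [531.4  98.3  26.9] psi 93.9 toolz [-0.039  0.572 -0.819] F [0.  0.4 0.2] gap 42.8 t 11.45
to [531.3  98.5  27.4] 93.6 35 -> [ 0.0005 -0.0001 -0.0002] [-0.15  0.02  0.23]
```

View pics/b3t.png

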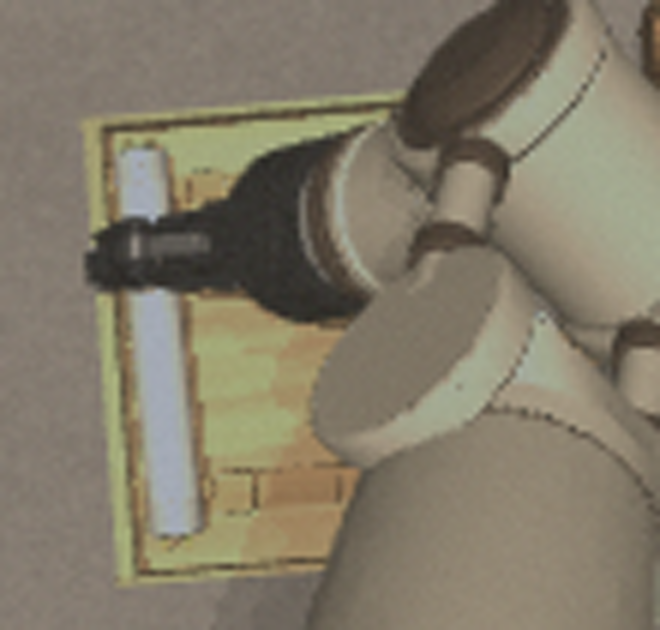

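View pics/b3s.png

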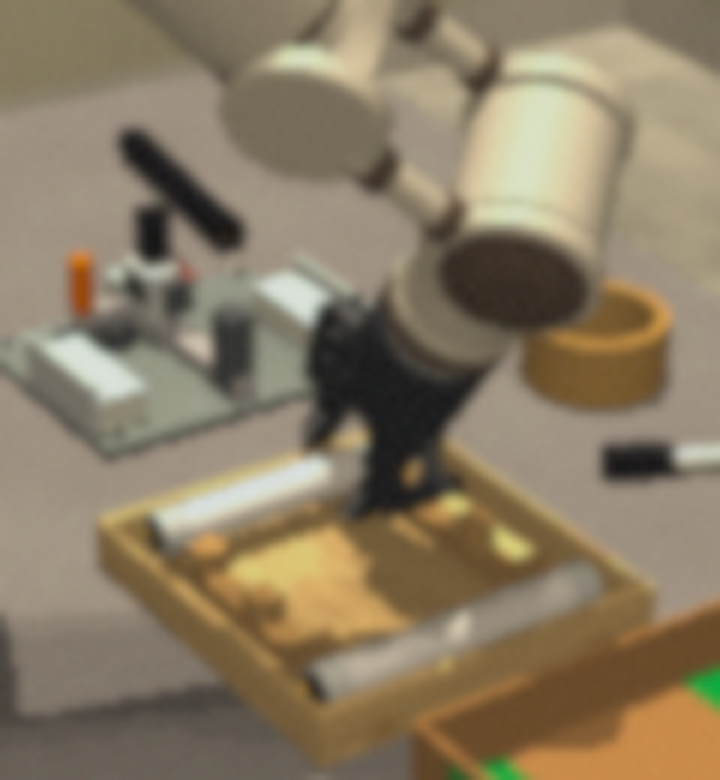

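Emit:
{"op": "arm_command", "data": {
  "targets": [0, 0, 0, 0, 0, 0, 40, 0, 0, 0, 0, 0, 0, 32, 0, 0, 0, 0, 0, 0, 25, 0, 0, 0, 0, 0, 0, 18, 0, 0, 0, 0, 0, 0, 12, 0, 0, 0, 0, 0, 0, 12, 0, 0, 0, 0, 0, 0, 12]
}}

```text
time: 12.25
eef_pos: [532.1, 100.7, 30.8]
orientation: [-0.222, 0.65, 0.696, 0.208]
force: [-4.0, 7.4, 16.8]
finger_gap: 23.2
```

Run:
```python
from h import *
L=[531.4,97.4,29]
got((L,93.6,35,-2))
p=gw(37,-33,130); print(p)
got(([531.4,97.4,90],93.6,35,0),([531.4,97.4,150],93.6,0,0),(p,93.6,0,0))
```

```text
now [532.1 100.7  30.8] psi 93.9 toolz [-0.038  0.579 -0.814] F [-4.   7.4 16.8] gap 23.2 t 12.25
to [531.3  98.5  27.4] 93.6 35 -> [-0.0037 -0.0009  0.0016] [-0.1  -0.48  0.26]
[577.6204 276.6156 130.    ]
now [532.1 100.7  30.8] psi 93.9 toolz [-0.038  0.579 -0.814] F [-4.   7.4 16.8] gap 23.2 t 12.25
to [531.4  97.4  90. ] 93.6 35 -> [ 0.0318 -0.0009 -0.0501] [-0.1  -0.48  0.26]
to [531.4  97.4 150. ] 93.6 0 -> [ 0.0666 -0.0008 -0.0989] [ -0.02 -35.48   0.28]
to [577.6 276.6 130. ] 93.6 0 -> [0.198  0.0574 0.0194] [ -0.02 -35.48   0.28]
```

Emit:
{"op": "arm_command", "data": {
  "targets": [0.008, 0, -0.012, 0, 0, 0, 12, 0.018, 0, -0.027, 0, 0, 0, 12, 0.033, 0, -0.05, 0, 0, 0, 12, 0.05, 0, -0.075, 0, -8, 0, 12, 0.0666, 0, -0.099, 0, -16, 0, 12, 0.0666, 0, -0.099, 0, -24, 0, 12, 0.0666, 0, -0.099, 0, -32, 0, 12, 0.0666, 0, -0.099, 0, -35.5, 0, 12, 0.0666, 0, -0.099, 0, -35.5, 0, 12]
}}

```text
time: 13.15
eef_pos: [531.6, 97.2, 147.2]
orientation: [0.004, 0.682, 0.731, -0.003]
force: [0.6, -0.2, -0.9]
finger_gap: 23.0
```

Run:
```python
from h import *
p=gw(37,-33,120)
got((p,93.6,0,0))
c=cap('top'); crop(c,'b4t.png',270,140,400,265,5)
s=cap('side'); crop(s,'b4s.png',270,100,390,230,6)
```

```text
now [531.6  97.2 147.2] psi 94.0 toolz [ 0.003 -0.01  -1.   ] F [ 0.6 -0.2 -0.9] gap 23.0 t 13.15
to [577.6 276.6 120. ] 93.6 0 -> [0.1761 0.0583 0.0256] [0.11 0.57 0.4 ]
```

View pics/b4t.png

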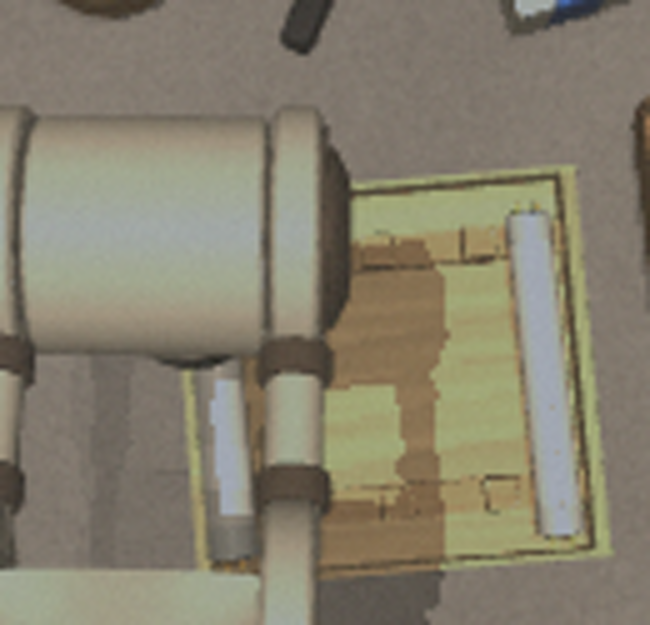

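View pics/b4s.png

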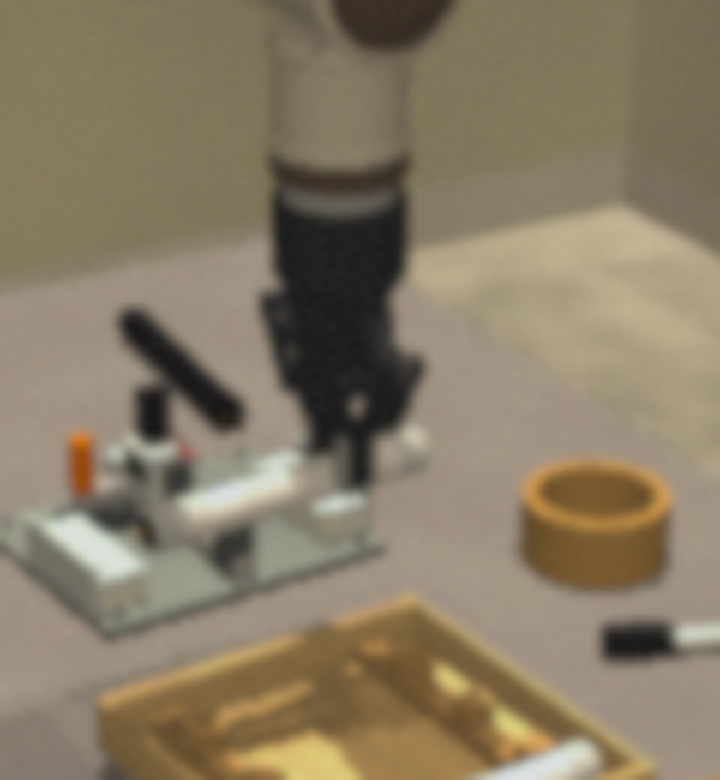

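Emit:
{"op": "arm_command", "data": {
  "targets": [0.045, 0.015, 0.005, 0, 0.5, 0.4, 12, 0.09, 0.03, 0.012, 0, 0.5, 0.4, 12, 0.135, 0.045, 0.02, 0, 0.5, 0.4, 12, 0.165, 0.055, 0.025, 0, 0.5, 0.4, 12, 0.176, 0.058, 0.0256, 0, 0.5, 0.4, 12, 0.176, 0.058, 0.0256, 0, 0.5, 0.4, 12, 0.176, 0.058, 0.0256, 0, 0.5, 0.4, 12]
}}

```text
time: 13.95
eef_pos: [577.9, 273.4, 119.1]
orientation: [0.0, 0.686, 0.728, -0.0]
force: [0.3, -0.3, -0.1]
finger_gap: 22.9
```

Run:
```python
from h import *
got((gw(37,-33,60),93.6,0,0),(gw(37,-33,48),93.6,0,0)); print(wg(r.sense()['eef_pos']))
s=cap('side'); crop(s,'b5s.png',250,80,370,210,6)
c=cap('top'); crop(c,'b5t.png',190,145,300,260,5)
```

```text
now [577.9 273.4 119.1] psi 93.4 toolz [-0.    -0.001 -1.   ] F [ 0.3 -0.3 -0.1] gap 22.9 t 13.95
to [577.6 276.6  60. ] 93.6 0 -> [ 0.0032 -0.0001  0.0591] [-0.01  0.04 -0.24]
to [577.6 276.6  48. ] 93.6 0 -> [ 0.0032 -0.0001  0.0711] [-0.01  0.04 -0.24]
[ 37.0781 -36.1942 119.0958]
```

View pics/b5s.png

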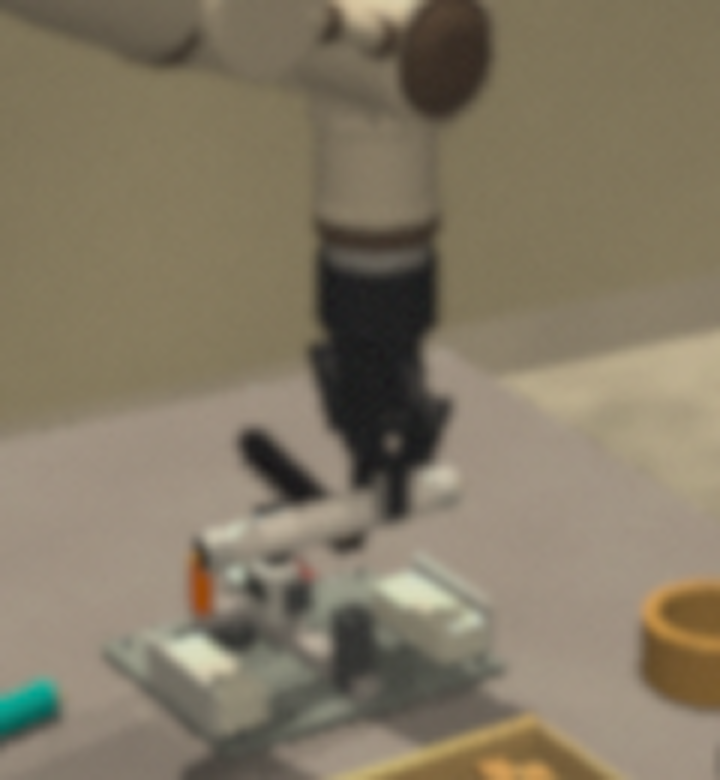

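View pics/b5t.png

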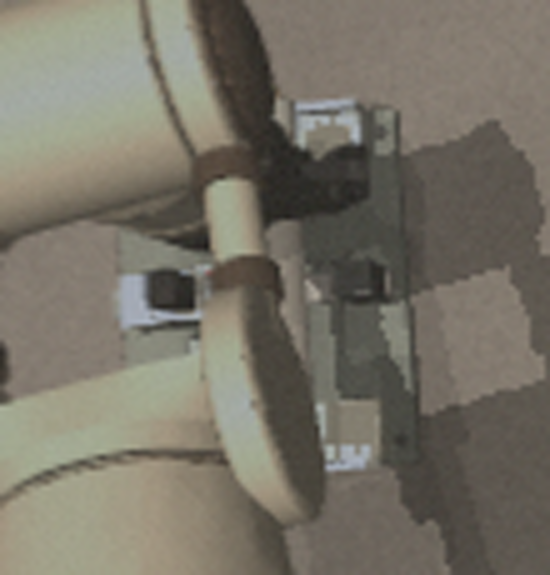

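Emit:
{"op": "arm_command", "data": {
  "targets": [0.003, 0, 0.02, 0, 0, -0.24, 12, 0.003, 0, 0.04, 0, 0, -0.24, 12, 0.003, 0, 0.055, 0, 0, -0.24, 12, 0.003, 0, 0.063, 0, 0, -0.24, 12, 0.003, 0, 0.068, 0, 0, -0.24, 12, 0.003, 0, 0.068, 0, 0, -0.24, 12, 0.003, 0, 0.068, 0, 0, -0.24, 12]
}}

```text
time: 14.75
eef_pos: [578.1, 278.2, 51.9]
orientation: [0.001, 0.684, 0.729, 0.001]
force: [-0.5, -0.3, -0.5]
finger_gap: 22.8
```

Run:
```python
from h import *
got((gw(37,-33,46),93.6,0,0)); print(wg(r.sense()['eef_pos']))
s=cap('side'); crop(s,'b6s.png',260,110,350,210,7)
```

```text
now [578.1 278.2  51.9] psi 93.7 toolz [ 0.002  0.    -1.   ] F [-0.5 -0.3 -0.5] gap 22.8 t 14.75
to [577.6 276.6  46. ] 93.6 0 -> [-0.0016 -0.0006  0.0059] [0.09 0.01 0.08]
[ 37.5772 -31.444   51.9109]
```

View pics/b6s.png

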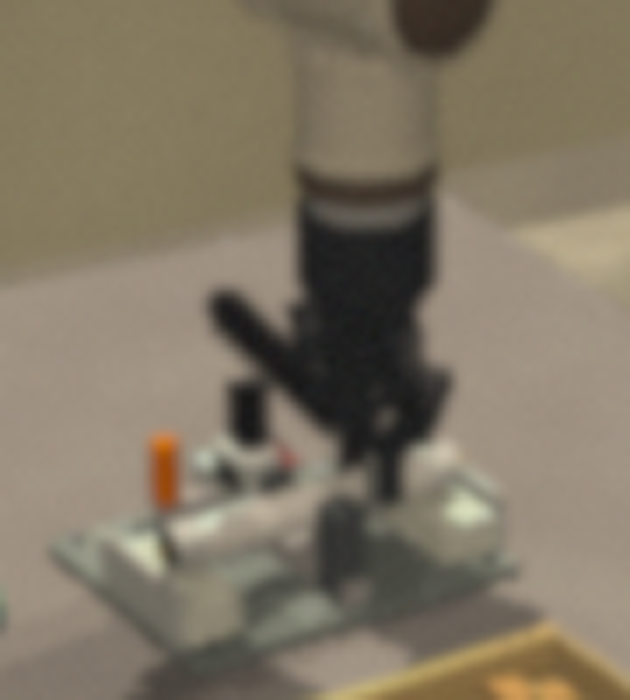

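Lamp above both rests. Lowering in 2 mm steps.

Emit:
{"op": "arm_command", "data": {
  "targets": [-0.001, 0, 0.002, 0, 0, 0, 12, -0.001, 0, 0.004, 0, 0, 0, 12, -0.001, 0, 0.005, 0, 0, 0, 12, -0.001, 0, 0.005, 0, 0, 0, 12]
}}

```text
time: 15.2
eef_pos: [578.1, 277.2, 48.0]
orientation: [0.001, 0.684, 0.73, 0.0]
force: [-4.2, -2.1, 9.4]
finger_gap: 22.7
```

Run:
```python
from h import *
q=r.sense(); print(q['force'],q['torque'],q['eef_pos'])
s=cap('side'); crop(s,'b7s.png',260,140,350,210,8)
```

```text
[-4.221  -2.0664  9.384 ] [-0.3825  0.6927  0.0691] [578.1466 277.1836  48.0467]
```

View pics/b7s.png

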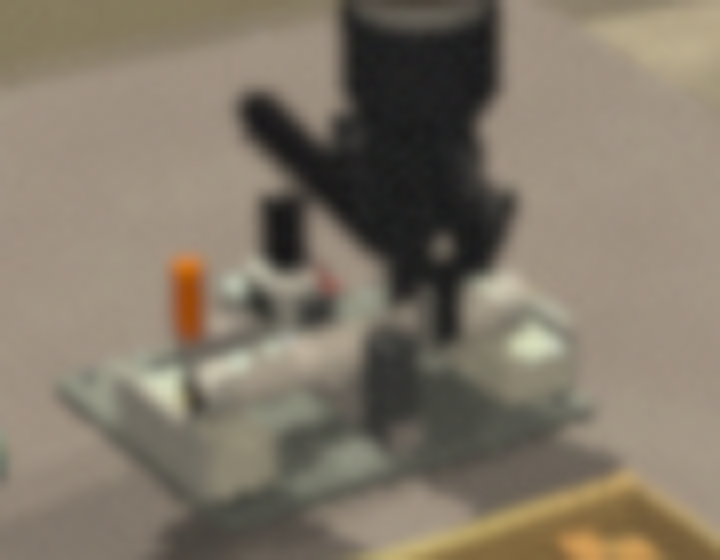

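Emit:
{"op": "arm_command", "data": {
  "targets": [0, 0, 0.0015, 0, 0, 0, 12, 0, 0, 0.0015, 0, 0, 0, 12]
}}

```text
time: 15.45
eef_pos: [578.2, 277.2, 48.0]
orientation: [0.001, 0.684, 0.73, 0.0]
force: [-8.0, -3.4, 17.9]
finger_gap: 22.9
```

Run:
```python
from h import *
q=r.sense(); print(q['force'],q['torque'],q['eef_pos'])
```

```text
[-8.0064 -3.3917 17.8678] [-0.548   1.4235  0.0039] [578.1943 277.2253  47.9595]
```

Emit:
{"op": "arm_command", "data": {
  "targets": [0, 0, 0, 1.0, 0, 0, 12, 0, 0, 0, 1.0, 0, 0, 12, 0, 0, 0, 1.0, 0, 0, 12]
}}

```text
time: 15.75
eef_pos: [578.7, 277.5, 48.0]
orientation: [-0.005, 0.684, 0.73, -0.006]
force: [-6.3, -2.7, 15.5]
finger_gap: 22.7
```

Run:
```python
from h import *
q=r.sense(); print(q['force'],q['torque'],q['eef_pos'])
```

```text
[-6.299  -2.6671 15.5147] [-0.4381  0.9686 -0.0464] [578.7326 277.5111  47.9907]
```

Emit:
{"op": "arm_command", "data": {
  "targets": [0, 0, -0.0005, 1.0, 0, 0, 12, 0, 0, -0.0005, 2.0, 0, 0, 12, 0, 0, -0.0005, 2.0, 0, 0, 12]
}}

```text
time: 16.05
eef_pos: [579.1, 277.6, 47.9]
orientation: [-0.017, 0.684, 0.729, -0.018]
force: [-4.8, 0.2, 11.7]
finger_gap: 22.9
```

Run:
```python
from h import *
q=r.sense(); print(q['force'],q['torque'],q['eef_pos'])
```

```text
[-4.8227  0.1994 11.6577] [-0.1301  0.4476  0.0608] [579.0503 277.6326  47.9006]
```

Emit:
{"op": "arm_command", "data": {
  "targets": [0, 0, -0.001, 0, 0, 0, 20, 0, 0, -0.001, 0, 0, 0, 30, 0, 0, -0.001, 0, 0, 0, 40, 0, 0, -0.001, 0, 0, 0, 45, 0, 0, -0.001, 0, 0, 0, 50, 0, 0, -0.001, 0, 0, 0, 50]
}}

```text
time: 16.65
eef_pos: [577.4, 277.0, 45.7]
orientation: [-0.018, 0.684, 0.729, -0.019]
force: [0.4, -0.7, -0.0]
finger_gap: 42.9
```

Run:
```python
from h import *
q=r.sense(); print(q['force'],q['torque'])
got((gw(37,-32,160),93.6,0,0))
s=cap('side'); crop(s,'b8s.png',260,120,350,210,8)
```

```text
[ 0.4466 -0.7239 -0.0321] [-0.0091 -0.0487 -0.0739]
now [577.4 277.   45.7] psi 93.7 toolz [-0.053 -0.004 -0.999] F [ 0.4 -0.7 -0. ] gap 42.9 t 16.65
to [577.6 277.6 160. ] 93.6 0 -> [ 0.0005 -0.0058 -0.1141] [-3.02  0.03  0.08]
```

View pics/b8s.png

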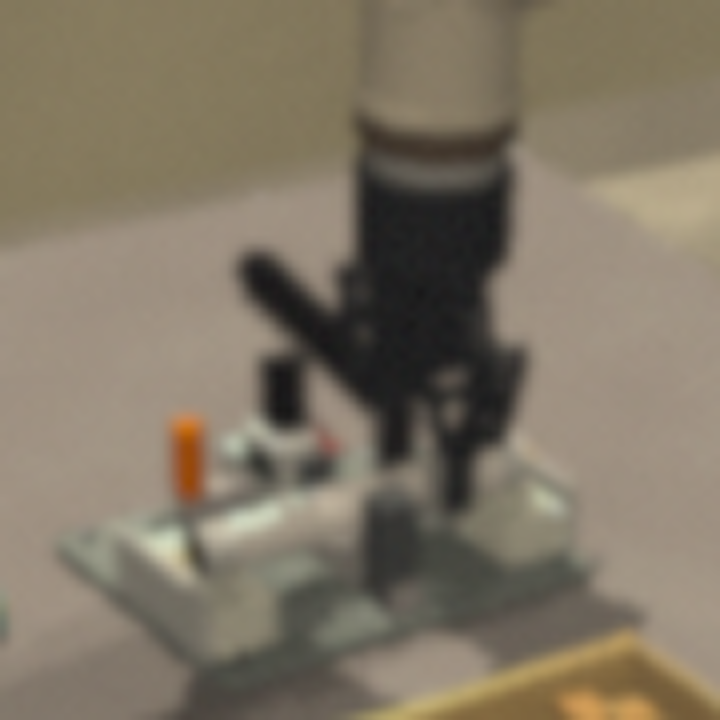

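Emit:
{"op": "arm_command", "data": {
  "targets": [0, -0.001, -0.02, 0, 0, 0, 50, 0, -0.003, -0.05, -1, 0, 0, 50, 0, -0.005, -0.09, -3, 0, 0, 50, 0.02, -0.02, -0.114, -3, 0, 0, 50, 0.06, -0.04, -0.1, -3, 0, 0, 50, 0.06, -0.04, -0.1, -3, 0, 0, 50]
}}

```text
time: 17.3
eef_pos: [535.9, 338.3, 147.5]
orientation: [-0.001, 0.682, 0.731, -0.0]
force: [-0.1, -1.1, -1.3]
finger_gap: 42.6
```

Run:
```python
from h import *
got((gw(0.5,32.4,140),93.6,0,0),(gw(0.5,32.4,80),93.6,0,0))
s=cap('side'); crop(s,'b9s.png',260,120,350,210,8)
c=cap('top'); crop(c,'b9t.png',190,155,300,260,6)
```

```text
now [535.9 338.3 147.5] psi 93.9 toolz [-0.002  0.001 -1.   ] F [-0.1 -1.1 -1.3] gap 42.6 t 17.3
to [537.  339.6 140. ] 93.6 0 -> [0.0012 0.0012 0.0075] [-0.1  -0.06  0.32]
to [537.  339.6  80. ] 93.6 0 -> [0.0011 0.0013 0.0675] [-0.1  -0.06  0.32]
```

View pics/b9t.png

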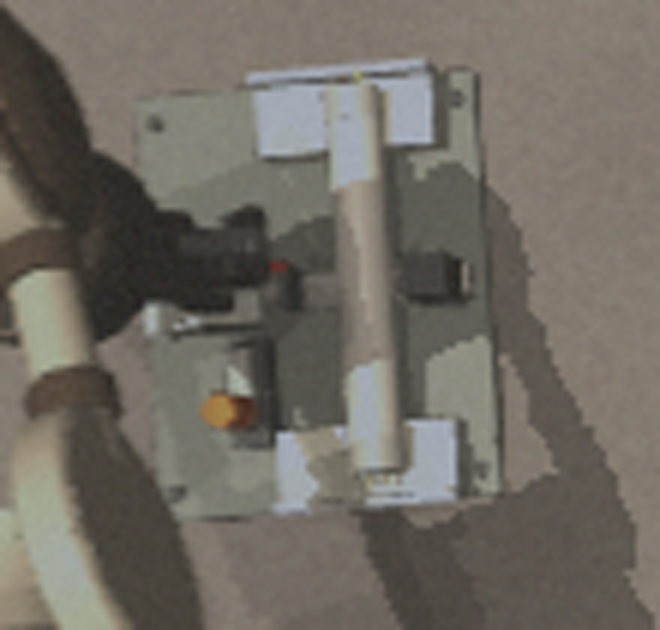

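View pics/b9s.png

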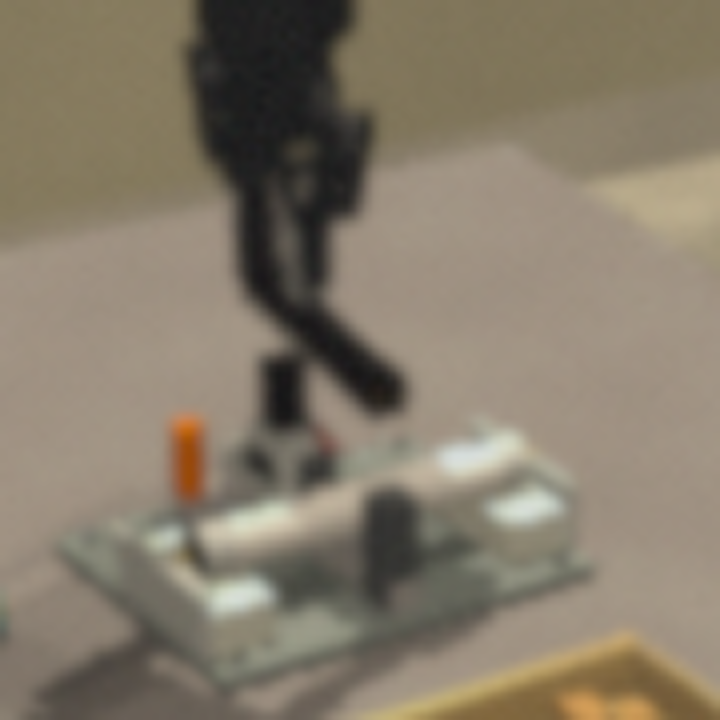

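Emit:
{"op": "arm_command", "data": {
  "targets": [0.001, 0.001, 0.03, 0, 0, 0.3, 50, 0.001, 0.001, 0.055, 0, 0, 0.3, 50, 0.001, 0.001, 0.066, 0, 0, 0.3, 50, 0.001, 0.001, 0.0675, 0, 0, 0.3, 50, 0.001, 0.001, 0.0675, 0, 0, 0.3, 35, 0.001, 0.001, 0.0675, 0, 0, 0.3, 20, 0.001, 0.001, 0.0675, 0, 0, 0.3, 5, 0.001, 0.001, 0.0675, 0, 0, 0.3, 5, 0.001, 0.001, 0.0675, 0, 0, 0.3, 5, 0.001, 0.001, 0.0675, 0, 0, 0.3, 5]
}}

```text
time: 18.4
eef_pos: [541.1, 336.4, 82.2]
orientation: [0.001, 0.686, 0.728, 0.001]
force: [0.4, 1.2, 6.2]
finger_gap: 17.1
```

Run:
```python
from h import *
y0=wg([540.5,288.9,0])[1]; print(y0)
got((gw(0,y0+19,80),93.6,0,0)); print(wg(r.sense()['eef_pos']), 'c', wg(r.sense()['eef_pos'])[1]-y0)
```

```text
-18.383708270458538
now [541.1 336.4  82.2] psi 93.4 toolz [ 0.003  0.001 -1.   ] F [0.4 1.2 6.2] gap 17.1 t 18.4
to [538.6 307.8  80. ] 93.6 0 -> [-0.0284 -0.0043  0.0022] [ 0.18 -0.04 -0.21]
[ 4.3719 28.9948 82.2494] c 47.37850995906119
```

Emit:
{"op": "arm_command", "data": {
  "targets": [-0.004, 0, 0, 0, 0, 0, 5, -0.008, 0, 0, 0, 0, 0, 5, -0.012, 0, 0, 0, 0, 0, 5, -0.015, 0, 0, 0, 0, 0, 5, -0.018, 0, 0, 0, 0, 0, 5, -0.02, 0, 0, 0, 0, 0, 5, -0.022, 0, 0, 0, 0, 0, 5, -0.024, 0, 0, 0, 0, 0, 5, -0.026, 0, 0, 0, 0, 0, 5, -0.026, 0, 0, 0, 0, 0, 5, -0.026, 0, 0, 0, 0, 0, 5]
}}

```text
time: 19.5
eef_pos: [542.7, 310.8, 82.3]
orientation: [0.001, 0.686, 0.728, 0.002]
force: [-0.7, 3.3, 4.4]
finger_gap: 16.8
```

Run:
```python
from h import *
y0=-18.38
got(); print('c', wg(r.sense()['eef_pos'])[1]-y0)
c=cap('top'); crop(c,'c1t.png',200,160,290,250,6)
s=cap('side'); crop(s,'c1s.png',260,120,350,210,8)
```

```text
now [542.7 310.8  82.3] psi 93.4 toolz [ 0.003  0.002 -1.   ] F [-0.7  3.3  4.4] gap 16.8 t 19.5
c 21.75625659190671
```

View pics/c1t.png

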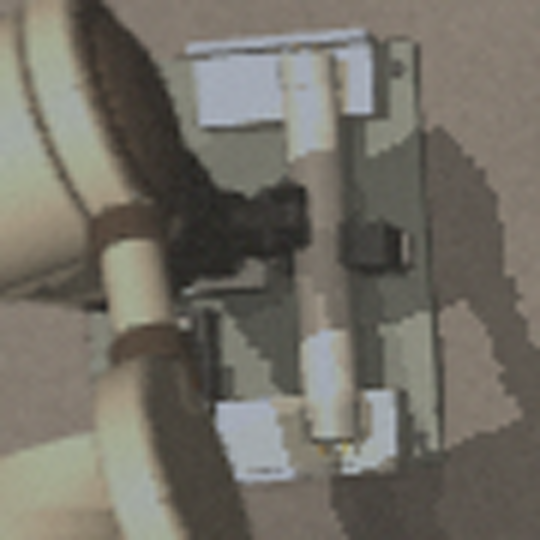

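View pics/c1s.png

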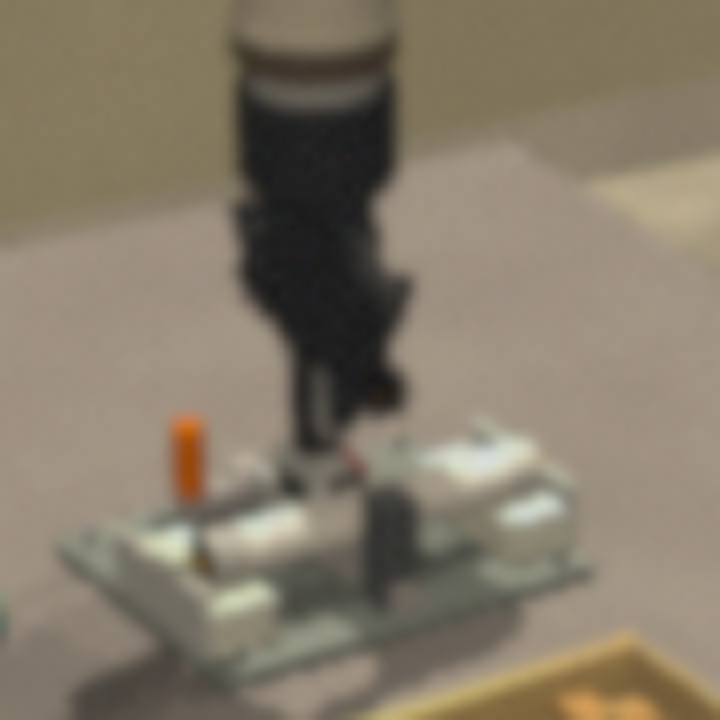

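Emit:
{"op": "arm_command", "data": {
  "targets": [-0.001, 0, 0, 0, 0, 0, 5, -0.002, 0, 0, 0, 0, 0, 5, -0.003, 0, 0, 0, 0, 0, 5, -0.003, 0, 0, 0, 0, 0, 5, -0.003, 0, 0, 0, 0, 0, 5]
}}

```text
time: 20.1
eef_pos: [542.8, 308.5, 82.2]
orientation: [0.0, 0.686, 0.728, 0.002]
force: [-0.7, 5.4, 4.5]
finger_gap: 16.8
```

Run:
```python
from h import *
y0=-18.38
got(); print('c', wg(r.sense()['eef_pos'])[1]-y0)
```

```text
now [542.8 308.5  82.2] psi 93.4 toolz [ 0.003  0.003 -1.   ] F [-0.7  5.4  4.5] gap 16.8 t 20.1
c 19.376471421481686
```

Emit:
{"op": "arm_command", "data": {
  "targets": [-0.0005, 0, 0, 0, 0, 0, 5, -0.0005, 0, 0, 0, 0, 0, 5, -0.0005, 0, 0, 0, 0, 0, 5, -0.0005, 0, 0, 0, 0, 0, 5]
}}

```text
time: 20.5
eef_pos: [542.8, 308.1, 82.2]
orientation: [0.0, 0.686, 0.728, 0.002]
force: [-0.0, 6.0, 4.6]
finger_gap: 17.2
```

Run:
```python
from h import *
y0=-18.38
got(); print('c', wg(r.sense()['eef_pos'])[1]-y0)
s=cap('side'); crop(s,'c2s.png',285,160,330,200,16)
```

```text
now [542.8 308.1  82.2] psi 93.4 toolz [ 0.004  0.003 -1.   ] F [-0.   6.   4.6] gap 17.2 t 20.5
c 19.016691690317725
```

View pics/c2s.png

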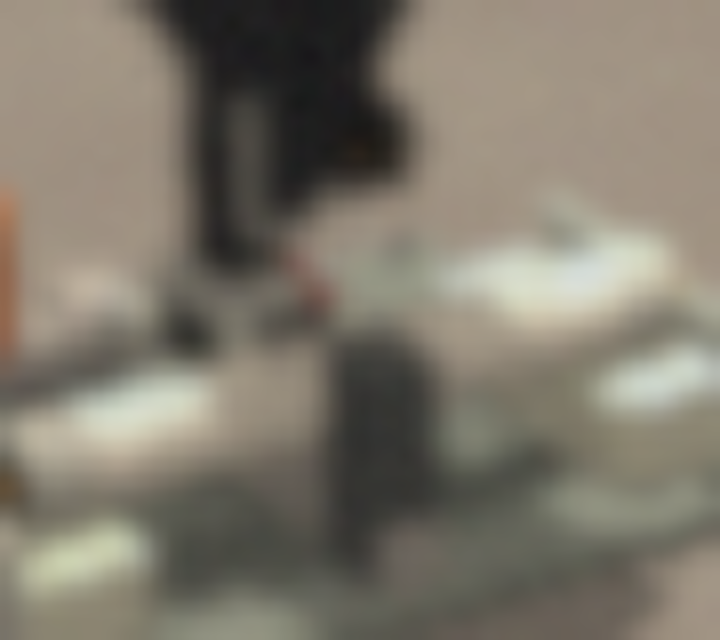

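Emit:
{"op": "arm_command", "data": {
  "targets": [0.006, 0, 0, 0, 0, 0, 5, 0.012, 0, 0, 0, 0, 0, 5, 0.02, 0, 0, 0, 0, 0, 5, 0.027, 0, 0, 0, 0, 0, 5, 0.032, 0, 0, 0, 0, 0, 5, 0.034, 0, 0, 0, 0, 0, 5, 0.034, 0, 0, 0, 0, 0, 5, 0.034, 0, 0, 0, 0, 0, 20, 0.034, 0, 0, 0, 0, 0, 50, 0.034, 0, 0, 0, 0, 0, 50, 0.034, 0, -0.03, 0, 0, 0, 50, 0.034, 0, -0.08, 0, 0, 0, 50]
}}

```text
time: 21.75
eef_pos: [536.5, 338.8, 156.2]
orientation: [-0.002, 0.686, 0.728, -0.005]
force: [0.2, 0.1, -0.8]
finger_gap: 42.5
```

Run:
```python
from h import *
got()
for i in range(1):
    c=cap('top'); crop(c,'c3t.png',200,160,290,250,6); P=cloud(c)
    # lamp points in gauge frame
    q=P.reshape(-1,3); g=np.c_[(q[:,:2]-G0)@GX,(q[:,:2]-G0)@GY,q[:,2]]
    m=(abs(g[:,0])<110)&(g[:,1]>-70)&(g[:,1]<-10)&(g[:,2]>50)&(g[:,2]<64); m&=~((abs(g[:,0])<14)&(g[:,1]<-48))
    print(m.sum(),g[m].min(0),g[m].max(0))
    for x in range(-95,100,20):
        k=m&(abs(g[:,0]-x)<10); 
        if k.sum()>3: print(x,k.sum(),np.median(g[k],0))
```

```text
now [536.5 338.8 156.2] psi 93.4 toolz [-0.009 -0.004 -1.   ] F [ 0.2  0.1 -0.8] gap 42.5 t 21.75
551 [-89.8214 -51.3731  50.0426] [ 95.6689 -25.3634  63.9747]
-95 14 [-87.8975 -38.6313  56.3526]
-75 66 [-75.4436 -41.1126  58.2717]
-55 65 [-55.3376 -39.6432  57.7151]
-35 58 [-34.3316 -39.0278  57.9519]
-15 59 [-15.2798 -37.7336  57.8619]
5 51 [  4.9445 -38.5259  58.7354]
25 64 [ 24.5625 -40.2126  58.6682]
45 59 [ 44.6355 -40.6587  57.483 ]
65 63 [ 66.1471 -39.491   57.9272]
85 51 [ 83.7688 -38.7124  57.6326]
```

View pics/c3t.png

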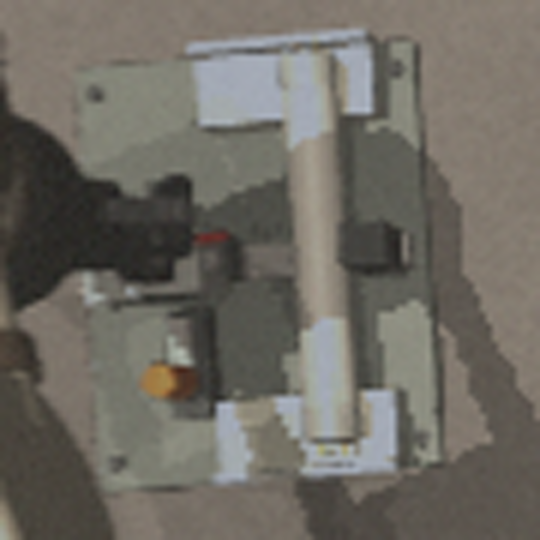

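Run:
```python
from h import *
P=np.median([cloud(cap('top')) for _ in range(3)],0); c=cap('top')
h=P[...,2]
for nm,(u0,v0,u1,v1) in dict(green=(394,148,463,247),).items():
    m=np.zeros(h.shape,np.uint8); m[v0:v1,u0:u1]=1
    m&=((h>36)&(h<50)).astype(np.uint8)
    n,l,st,_=cv2.connectedComponentsWithStats(m,connectivity=8)
    print(sorted(st[1:,4])[-4:])
    ks=[i for i in range(1,n) if st[i,4]>25]
    q=P[np.isin(l,ks)]; print(cv2.minAreaRect(q[:,:2].astype(np.float32)), q[:,:2].min(0),q[:,:2].max(0))
    f=np.zeros(h.shape,bool); f[v0:v1,u0:u1]=1; hsv=cv2.cvtColor(c['bgr'],cv2.COLOR_BGR2HSV)
    f&=(hsv[...,0]>45)&(hsv[...,0]<80)&(hsv[...,1]>120)
    n,l,st,_=cv2.connectedComponentsWithStats(f.astype(np.uint8))
    for i in range(1,n):
        if st[i,4]>50:
            q=onz(c,np.argwhere(l==i)[:,::-1].astype(float),4); print('strip',cv2.minAreaRect(q[:,:2].astype(np.float32)),np.median(P[l==i][:,2]))
got((gw(37,-39.5,120),93.6,0,0),(gw(37,-39.5,45),93.6,0,0))
```

```text
[np.int32(2), np.int32(7), np.int32(672)]
((541.3518676757812, -219.68182373046875), (231.8449249267578, 147.42330932617188), 3.7008371353149414) [ 423.6482 -296.6965] [ 657.9785 -140.2296]
now [539.5 340.2 160.2] psi 93.4 toolz [-0.    -0.001 -1.   ] F [ 0.6 -0.8 -1. ] gap 42.8 t 22.0
to [578.  270.1 120. ] 93.6 0 -> [-0.0722  0.0343  0.0402] [-0.    0.04 -0.22]
to [578.  270.1  45. ] 93.6 0 -> [-0.0721  0.0343  0.1152] [-0.    0.04 -0.22]
```

Emit:
{"op": "arm_command", "data": {
  "targets": [-0.03, 0.015, 0.0, 0, 0, -0.2, 50, -0.06, 0.03, 0.01, 0, 0, -0.2, 50, -0.072, 0.034, 0.03, 0, 0, -0.2, 50, -0.072, 0.034, 0.04, 0, 0, -0.2, 50, -0.072, 0.034, 0.045, 0, 0, -0.2, 50, -0.072, 0.034, 0.075, 0, 0, -0.2, 50, -0.072, 0.034, 0.1, 0, 0, -0.2, 50, -0.072, 0.034, 0.112, 0, 0, -0.2, 50, -0.072, 0.034, 0.115, 0, 0, -0.2, 50, -0.072, 0.034, 0.115, 0, 0, -0.2, 50]
}}

```text
time: 23.0
eef_pos: [577.9, 271.0, 45.8]
orientation: [0.0, 0.684, 0.729, 0.0]
force: [0.9, -1.1, 0.2]
finger_gap: 42.7
```

Run:
```python
from h import *
got((gw(37,-39.5,45),93.6,0,0)); print(wg(r.sense()['eef_pos']))
s=cap('side'); crop(s,'c4s.png',260,110,350,210,7)
```

```text
now [577.9 271.   45.8] psi 93.6 toolz [ 0. -0. -1.] F [ 0.9 -1.1  0.2] gap 42.7 t 23.0
to [578.  270.1  45. ] 93.6 0 -> [-0.0009  0.0001  0.0008] [0.02 0.01 0.02]
[ 36.9448 -38.5851  45.8143]
```

View pics/c4s.png

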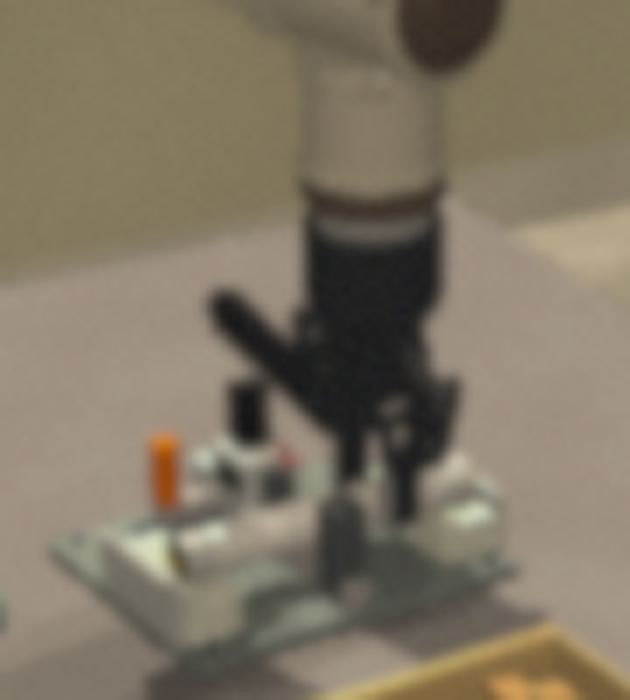

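Emit:
{"op": "arm_command", "data": {
  "targets": [0, 0, 0.001, 0, 0, 0, 40, 0, 0, 0.001, 0, 0, 0, 30, 0, 0, 0.001, 0, 0, 0, 20, 0, 0, 0.001, 0, 0, 0, 12, 0, 0, 0.001, 0, 0, 0, 12, 0, 0, 0.001, 0, 0, 0, 12, 0, 0, -0.01, 0, 0, 0, 12, 0, 0, -0.03, 0, 0, 0, 12, 0, 0, -0.06, 0, 0, 0, 12, 0, 0, -0.09, 0, 0, 0, 12, 0, 0, -0.1, 0, 0, 0, 12]
}}

```text
time: 24.15
eef_pos: [579.9, 270.9, 149.7]
orientation: [0.002, 0.685, 0.729, 0.003]
force: [0.8, 0.1, -0.1]
finger_gap: 22.8
```

```bash
cat >> h.py <<'E'
CA=np.radians(3.7); CX=np.array([np.cos(CA),np.sin(CA)]); CY=np.array([-CX[1],CX[0]]); C0=np.array([541.3,-219.7])
def cw(x,y,z): return np.r_[C0+x*CX+y*CY,z]
E
python3 - <<'E'
from h import *
got((cw(37,33,140),93.7,0,0))
s=cap('side'); crop(s,'c5s.png',250,80,370,210,6)
E
```

```text
now [579.9 270.9 149.7] psi 93.6 toolz [ 0.006  0.001 -1.   ] F [ 0.8  0.1 -0.1] gap 22.8 t 24.15
to [ 576.1 -184.4  140. ] 93.7 0 -> [-0.4542 -0.0322  0.0091] [ 0.36 -0.04 -0.12]
```

View pics/c5s.png

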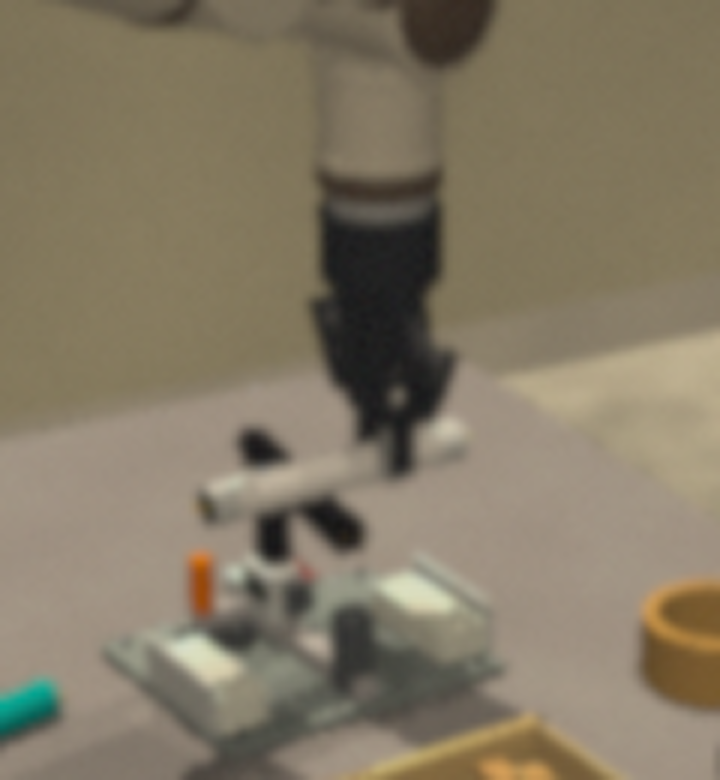

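Emit:
{"op": "arm_command", "data": {
  "targets": [-0.03, -0.002, 0.0, 0, 0, 0, 12, -0.075, -0.005, 0.0, 0, 0, 0, 12, -0.12, -0.009, 0.0, 0, 0, 0, 12, -0.165, -0.012, 0.0, 0, 0, 0, 12, -0.21, -0.015, 0.0, 0, 0, 0, 12, -0.255, -0.018, 0.0, 0, 0, 0, 12, -0.3, -0.021, 0.0, 0, 0, 0, 12, -0.345, -0.024, 0.0, 0, 0, 0, 12, -0.39, -0.028, 0.003, 0, 0, 0, 12, -0.43, -0.031, 0.006, 0, 0, 0, 12, -0.4542, -0.032, 0.009, 0, 0, 0, 12, -0.4542, -0.032, 0.009, 0.36, 0, -0.1, 12]
}}

```text
time: 25.4
eef_pos: [572.8, -187.7, 134.5]
orientation: [-0.003, 0.686, 0.728, -0.003]
force: [1.0, 1.5, -0.8]
finger_gap: 23.0
```

Emit:
{"op": "arm_command", "data": {
  "targets": [0, 0, 0, 0, 0, 0, 12, 0, 0, 0, 0, 0, 0, 12]
}}

```text
time: 25.6
eef_pos: [574.0, -183.5, 135.8]
orientation: [-0.003, 0.684, 0.73, -0.002]
force: [-0.5, 0.9, -0.5]
finger_gap: 22.8
```

Run:
```python
from h import *
got((cw(37,33,60),93.7,0,0),(cw(37,33,22),93.7,0,0))
s=cap('side'); crop(s,'c6s.png',320,120,480,290,4)
c=cap('top'); crop(c,'c6t.png',380,140,540,260,5)
```

```text
now [ 574.  -183.5  135.8] psi 93.7 toolz [-0.007  0.    -1.   ] F [-0.5  0.9 -0.5] gap 22.8 t 25.6
to [ 576.1 -184.4   60. ] 93.7 0 -> [-0.0011  0.0026  0.0758] [-0.42 -0.05  0.04]
to [ 576.1 -184.4   22. ] 93.7 0 -> [-0.0012  0.0029  0.1138] [-0.42 -0.05  0.04]
```

View pics/c6s.png

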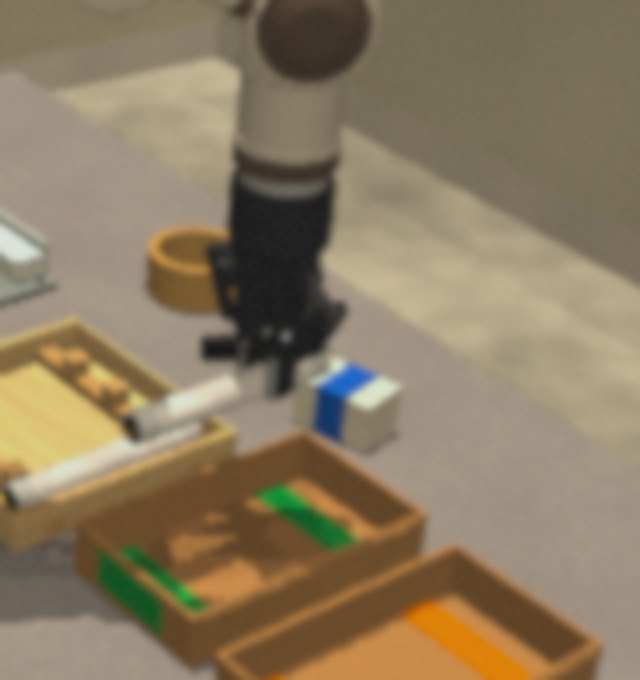

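View pics/c6t.png

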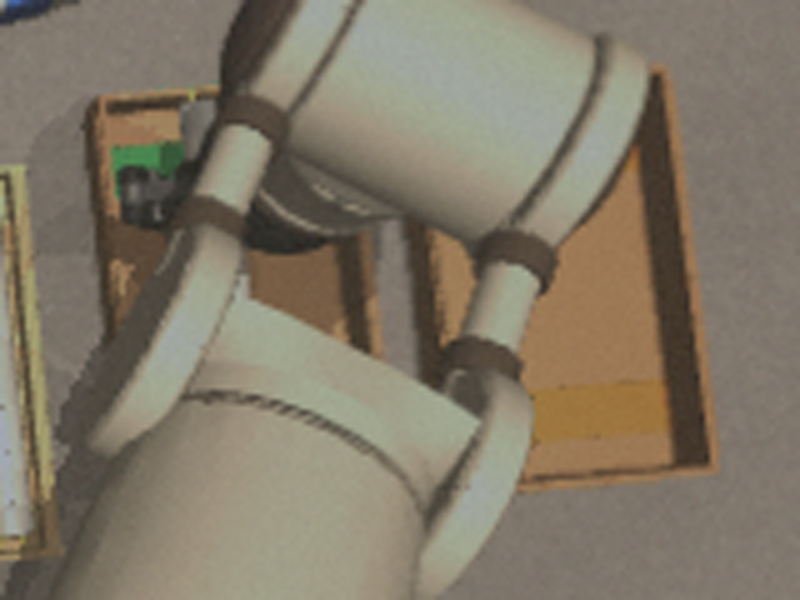

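Emit:
{"op": "arm_command", "data": {
  "targets": [-0.003, 0.002, 0.03, -0.4, 0, 0, 12, -0.004, 0.002, 0.065, -0.4, 0, 0, 12, -0.004, 0.002, 0.09, -0.4, 0, 0, 12, -0.004, 0.002, 0.104, -0.4, 0, 0, 12, -0.004, 0.002, 0.108, -0.4, 0, 0, 12, -0.004, 0.002, 0.108, -0.4, 0, 0, 12]
}}

```text
time: 26.3
eef_pos: [576.3, -188.5, 29.0]
orientation: [0.001, 0.684, 0.73, 0.0]
force: [-0.0, -1.0, -0.5]
finger_gap: 23.0
```

Run:
```python
from h import *
q=r.sense(); print(q['force'],q['torque'])
got((cw(37,30,16),93.7,0,0))
s=cap('side'); crop(s,'c7s.png',320,150,480,290,4)
```

```text
[-0.0251 -1.0391 -0.5187] [-0.0238 -0.0195  0.0231]
now [ 576.3 -188.5   29. ] psi 93.7 toolz [ 0.001 -0.    -1.   ] F [-0.  -1.  -0.5] gap 23.0 t 26.3
to [ 576.3 -187.4   16. ] 93.7 0 -> [0.0012 0.     0.013 ] [0.07 0.03 0.02]
```

View pics/c7s.png

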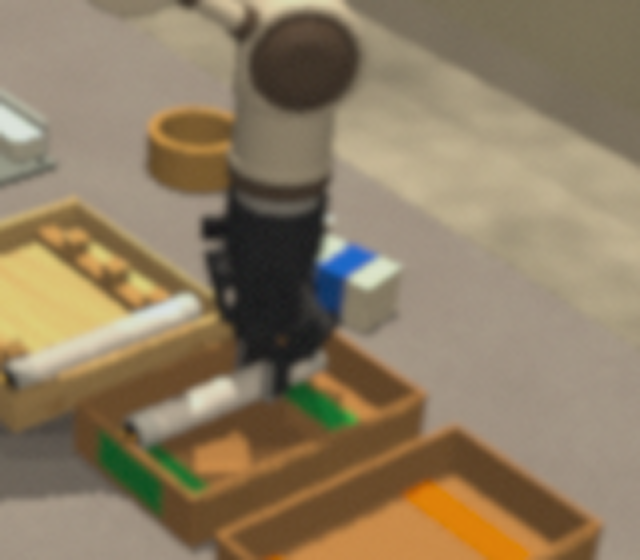

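Emit:
{"op": "arm_command", "data": {
  "targets": [0.001, 0, 0.003, 0, 0, 0, 12, 0.001, 0, 0.006, 0, 0, 0, 12, 0.001, 0, 0.009, 0, 0, 0, 12, 0.001, 0, 0.01, 0, 0, 0, 12, 0.001, 0, 0.01, 0, 0, 0, 12]
}}

```text
time: 26.85
eef_pos: [575.7, -187.7, 18.4]
orientation: [0.0, 0.684, 0.729, 0.0]
force: [0.2, 0.3, -0.6]
finger_gap: 22.7
```

Run:
```python
from h import *
q=r.sense(); print(q['force'],q['torque'],q['eef_pos'])
```

```text
[ 0.2018  0.2682 -0.555 ] [-0.01   -0.0006  0.0013] [ 575.7326 -187.726    18.4317]
```

Emit:
{"op": "arm_command", "data": {
  "targets": [0, 0, 0.001, 0, 0, 0, 12, 0, 0, 0.002, 0, 0, 0, 12, 0, 0, 0.002, 0, 0, 0, 12]
}}

```text
time: 27.15
eef_pos: [575.8, -187.8, 16.5]
orientation: [0.0, 0.684, 0.729, 0.0]
force: [-0.7, 0.1, -0.9]
finger_gap: 22.9
```

Run:
```python
from h import *
q=r.sense(); print(q['force'],q['torque'],q['eef_pos'])
```

```text
[-0.6659  0.1131 -0.9348] [ 0.0187 -0.0401 -0.0187] [ 575.8156 -187.7552   16.5145]
```

Emit:
{"op": "arm_command", "data": {
  "targets": [0, 0, 0.001, 0, 0, 0, 12, 0, 0, 0.002, 0, 0, 0, 12, 0, 0, 0.002, 0, 0, 0, 12]
}}

```text
time: 27.45
eef_pos: [576.1, -187.9, 15.9]
orientation: [0.0, 0.684, 0.73, 0.0]
force: [-4.8, 2.1, 7.1]
finger_gap: 22.7
```

Run:
```python
from h import *
q=r.sense(); print(q['force'],q['torque'],q['eef_pos'])
s=cap('side'); crop(s,'c8s.png',330,200,430,280,7)
```

```text
[-4.8378  2.0704  7.0789] [0.3086 0.6073 0.0064] [ 576.1103 -187.9109   15.8819]
```

View pics/c8s.png

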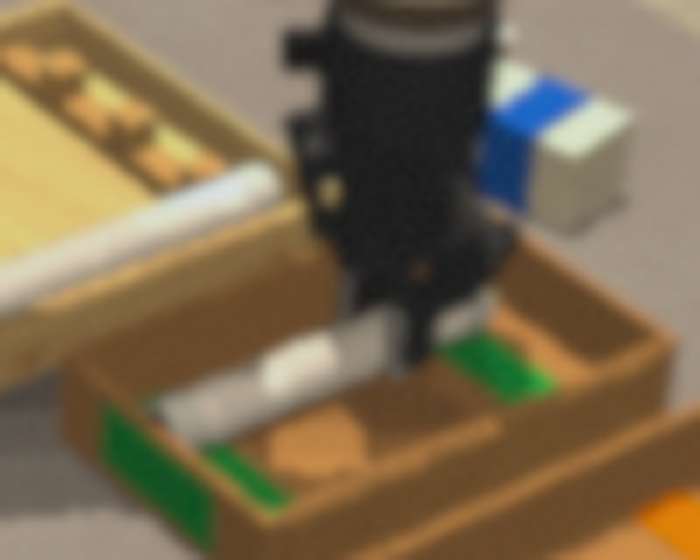

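Emit:
{"op": "arm_command", "data": {
  "targets": [0, 0, 0.0, 1.0, 0, 0, 12, 0, 0, 0.0, 1.5, 0, 0, 12, 0, 0, 0.0, 1.5, 0, 0, 12]
}}

```text
time: 27.8
eef_pos: [576.6, -188.2, 15.9]
orientation: [-0.008, 0.684, 0.73, -0.009]
force: [-1.6, 0.3, 6.7]
finger_gap: 23.2
```

Run:
```python
from h import *
q=r.sense(); print(q['force'],q['torque'],q['eef_pos'])
```

```text
[-1.6027  0.2786  6.6841] [0.0868 0.2312 0.0626] [ 576.559  -188.1916   15.884 ]
```

Emit:
{"op": "arm_command", "data": {
  "targets": [0, 0, -0.0005, 0, 0, 0, 30, 0, 0, -0.0005, 0, 0, 0, 36, 0, 0, -0.0005, 0, 0, 0, 40, 0, 0, -0.0005, 0, 0, 0, 40, 0, 0, -0.005, 0, 0, 0, 40, 0, 0, -0.02, 0, 0, 0, 40, 0, 0, -0.05, 0, 0, 0, 40, 0, 0, -0.1, -1.5, 0, 0, 50, 0, 0, -0.14, -1.5, 0, 0, 50, 0, 0, -0.14, -1.5, 0, 0, 50]
}}

```text
time: 28.8
eef_pos: [583.8, -189.8, 164.0]
orientation: [0.008, 0.684, 0.729, 0.002]
force: [1.4, -1.4, 0.2]
finger_gap: 42.6
```

Run:
```python
from h import *
got()
s=cap('side'); crop(s,'c9s.png',270,180,430,290,5)
c=cap('top'); crop(c,'c9t.png',290,140,450,265,5)
```

```text
now [ 583.8 -189.8  164. ] psi 93.7 toolz [ 0.014 -0.008 -1.   ] F [ 1.4 -1.4  0.2] gap 42.6 t 28.8
```

View pics/c9s.png

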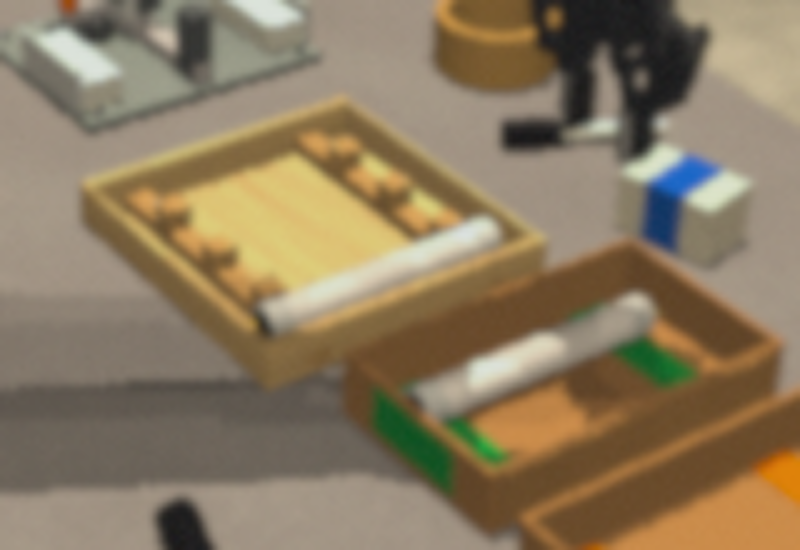

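View pics/c9t.png

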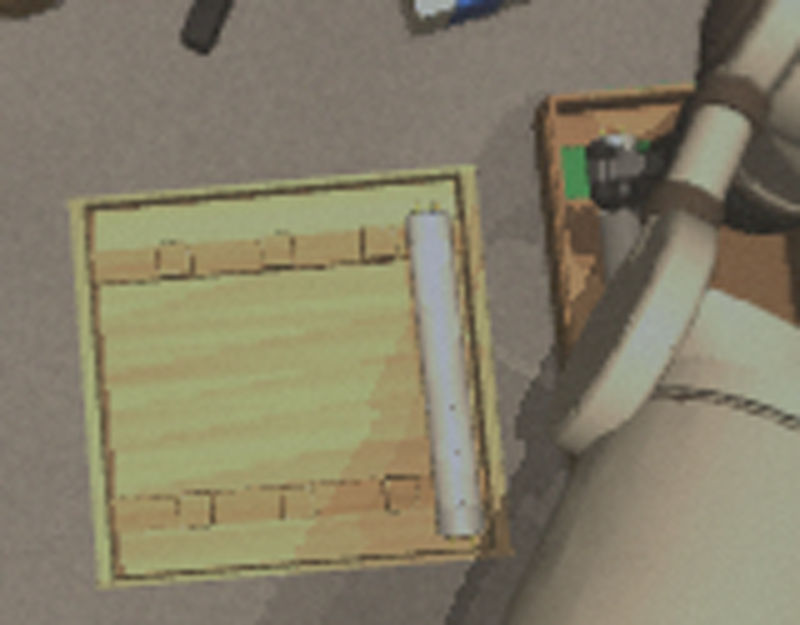

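Run:
```python
from h import *
P=cloud(cap('top')); c=cap('top'); hsv=cv2.cvtColor(c['bgr'],cv2.COLOR_BGR2HSV)
m=np.zeros(P.shape[:2],bool); m[170:255,360:395]=1
m&=(P[...,2]>33.5)&(P[...,2]<46)&(hsv[...,1]<60)
q=P[m]; print(m.sum(),cv2.minAreaRect(q[:,:2].astype(np.float32)))
x=q[:,0]; k=np.polyfit(x,q[:,1],1); print('x',x.min(),x.max(),'yaw',np.degrees(np.arctan(k[0])),'y@mid',np.polyval(k,(x.min()+x.max())/2))
cx=(x.min()+x.max())/2; L=[cx+37,np.polyval(k,cx+37),29]; print(L)
got((L,93.6,-35,90),(L,93.6,-35,-2))
```

```text
528 ((512.0294799804688, -87.91804504394531), (206.5010528564453, 49.92104721069336), 7.573848247528076)
x 408.5952147549333 611.0893164037611 yaw 4.210908380499697 y@mid -79.5742836022167
[np.float64(546.8422655793472), np.float64(-76.85009103507139), 29]
now [ 578.7 -187.1  153.7] psi 93.7 toolz [-0.001  0.001 -1.   ] F [-0.3  0.8 -0.3] gap 42.6 t 29.0
to [543.6 -25.3 102.7] 93.6 -35 -> [ 0.1636 -0.0246  0.0511] [ -0.02 -35.04   0.09]
to [546.9 -78.   27.4] 93.6 -35 -> [ 0.1108 -0.0246  0.1265] [ -0.02 -35.04   0.09]
```

Run:
```python
from h import *
L=[533.7,-78.2,29.5]
got((L,93.6,-35,100),(L,93.6,-35,0))
```

```text
now [ 578.7 -187.1  153.7] psi 93.7 toolz [-0.001  0.001 -1.   ] F [-0.3  0.8 -0.3] gap 42.6 t 29.0
to [530.1 -21.  111.4] 93.6 -35 -> [ 0.1689 -0.0378  0.0425] [ -0.02 -35.04   0.09]
to [533.7 -78.2  29.5] 93.6 -35 -> [ 0.1115 -0.0378  0.1243] [ -0.02 -35.04   0.09]
```

Emit:
{"op": "arm_command", "data": {
  "targets": [0.045, -0.01, 0.0, 0, 0, 0, 50, 0.09, -0.02, 0.0, 0, -8, 0, 50, 0.13, -0.03, 0.01, 0, -16, 0, 50, 0.16, -0.0378, 0.03, 0, -24, 0, 50, 0.169, -0.0378, 0.0425, 0, -32, 0, 50, 0.169, -0.0378, 0.0425, 0, -35, 0, 50, 0.169, -0.0378, 0.0425, 0, -35, 0, 50, 0.169, -0.0378, 0.0425, 0, -35, 0, 50]
}}

```text
time: 29.8
eef_pos: [530.4, -21.3, 111.1]
orientation: [0.219, 0.652, 0.696, -0.206]
force: [-0.1, -0.0, 1.5]
finger_gap: 42.6
```

Run:
```python
from h import *
L=[533.7,-78.2,29.5]
got((L,93.6,-35,0))
c=cap('top'); crop(c,'d1t.png',290,160,400,265,6)
s=cap('side'); crop(s,'d1s.png',270,130,390,260,6)
```

```text
now [530.4 -21.3 111.1] psi 93.7 toolz [ 0.036 -0.572 -0.82 ] F [-0.1 -0.   1.5] gap 42.6 t 29.8
to [533.7 -78.2  29.5] 93.6 -35 -> [ 0.0001 -0.0003  0.0996] [ 0.01 -0.05  0.11]
```

View pics/d1t.png

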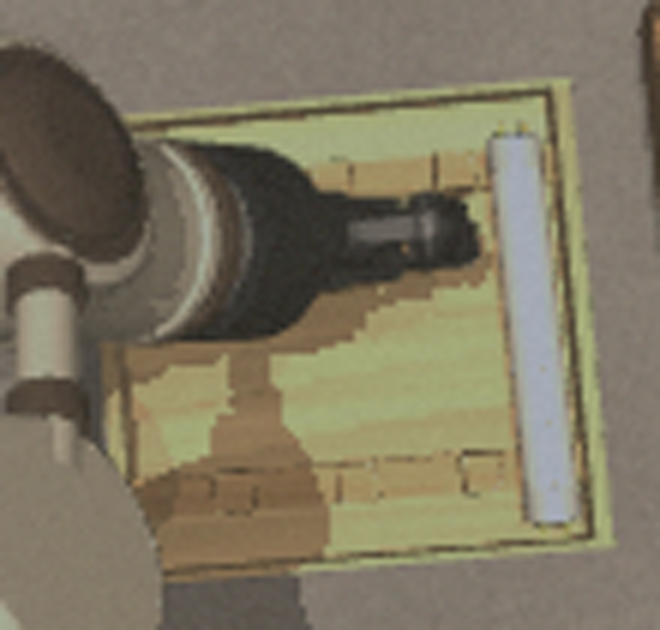

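View pics/d1s.png

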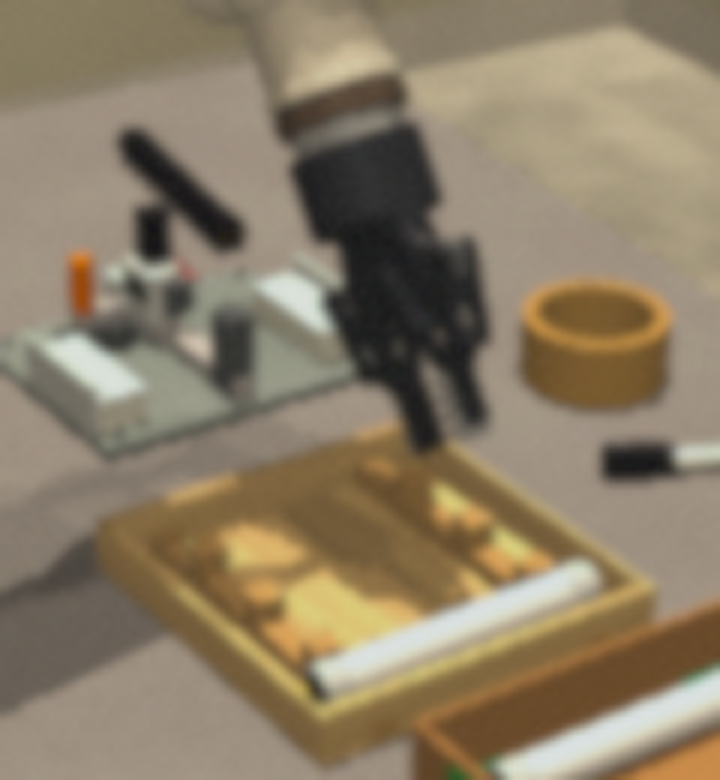

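Emit:
{"op": "arm_command", "data": {
  "targets": [0, 0, 0.03, 0, 0, 0, 50, 0, 0, 0.06, 0, 0, 0, 50, 0, 0, 0.08, 0, 0, 0, 50, 0, 0, 0.093, 0, 0, 0, 50, 0, 0, 0.0995, 0, 0, 0, 50, 0, 0, 0.0995, 0, 0, 0, 50]
}}

```text
time: 30.5
eef_pos: [534.7, -79.0, 30.6]
orientation: [0.22, 0.653, 0.695, -0.206]
force: [-0.4, 0.1, 0.3]
finger_gap: 42.7
```

Run:
```python
from h import *
L=[533.7,-78.2,29.5]
got((L,93.6,-35,0))
s=cap('side'); crop(s,'d2s.png',300,160,390,260,7)
```

```text
now [534.7 -79.   30.6] psi 93.6 toolz [ 0.037 -0.573 -0.819] F [-0.4  0.1  0.3] gap 42.7 t 30.5
to [533.7 -78.2  29.5] 93.6 -35 -> [ 0.0013 -0.0009  0.0004] [ 0.05  0.01 -0.03]
```

View pics/d2s.png

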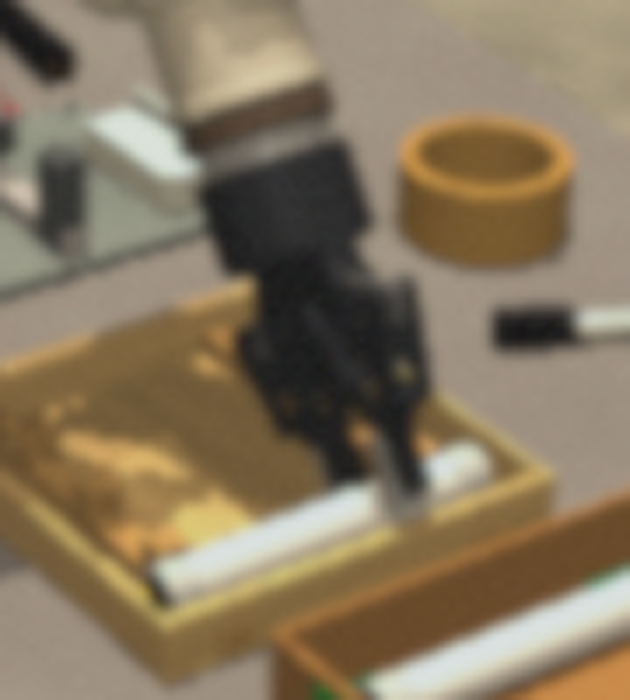

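Emit:
{"op": "arm_command", "data": {
  "targets": [0, 0, 0, 0, 0, 0, 40, 0, 0, 0, 0, 0, 0, 32, 0, 0, 0, 0, 0, 0, 25, 0, 0, 0, 0, 0, 0, 18, 0, 0, 0, 0, 0, 0, 12, 0, 0, 0, 0, 0, 0, 12, 0, 0, 0, 0, 0, 0, 12]
}}

```text
time: 31.25
eef_pos: [535.4, -78.2, 31.7]
orientation: [0.221, 0.652, 0.695, -0.205]
force: [-1.6, 1.2, 6.5]
finger_gap: 22.6
```

Run:
```python
from h import *
L=[533.7,-78.2,29.5]
got((L,93.6,-35,0),([533.7,-78.2,90],93.6,-35,0),([533.7,-78.2,150],93.6,0,0))
```

```text
now [535.4 -78.2  31.7] psi 93.6 toolz [ 0.039 -0.573 -0.818] F [-1.6  1.2  6.5] gap 22.6 t 31.25
to [533.7 -78.2  29.5] 93.6 -35 -> [ 0.0013 -0.0017  0.0018] [0.17 0.08 0.01]
to [533.7 -78.2  90. ] 93.6 -35 -> [-0.0334 -0.0016 -0.0477] [0.17 0.08 0.01]
to [533.7 -78.2 150. ] 93.6 0 -> [-0.0679 -0.0014 -0.0968] [ 0.16 35.08  0.07]
```

Emit:
{"op": "arm_command", "data": {
  "targets": [-0.009, 0, -0.012, 0, 0, 0, 12, -0.019, 0, -0.027, 0, 0, 0, 12, -0.034, 0, -0.048, 0, 0, 0, 12, -0.05, 0, -0.073, 0, 8, 0, 12, -0.068, 0, -0.097, 0, 16, 0, 12, -0.068, 0, -0.097, 0, 24, 0, 12, -0.068, 0, -0.097, 0, 32, 0, 12, -0.068, 0, -0.097, 0, 35, 0, 12, -0.068, 0, -0.097, 0, 35, 0, 12]
}}

```text
time: 32.15
eef_pos: [534.6, -79.9, 149.2]
orientation: [0.001, 0.685, 0.728, 0.0]
force: [0.6, 0.2, -1.2]
finger_gap: 22.8
```

Run:
```python
from h import *
got((gw(37,-33,130),93.6,0,0))
s=cap('side'); crop(s,'d3s.png',270,130,390,260,6)
```

```text
now [534.6 -79.9 149.2] psi 93.5 toolz [ 0.002 -0.    -1.   ] F [ 0.6  0.2 -1.2] gap 22.8 t 32.15
to [577.6 276.6 130. ] 93.6 0 -> [0.3532 0.0648 0.0191] [ 0.09  0.02 -0.09]
```

View pics/d3s.png

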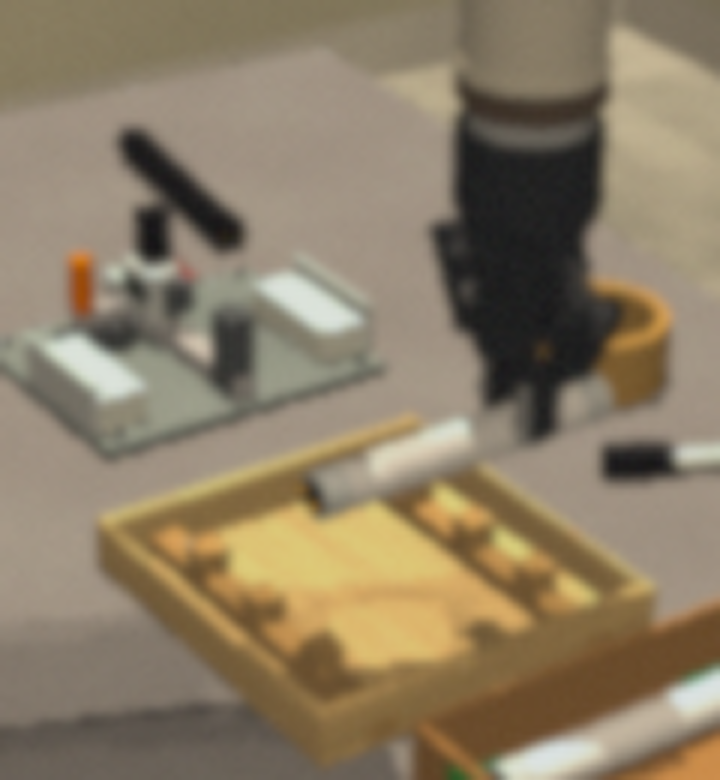

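Emit:
{"op": "arm_command", "data": {
  "targets": [0.03, 0.005, 0.0, 0, 0, 0, 12, 0.075, 0.014, 0.0, 0, 0, 0, 12, 0.12, 0.022, 0.0, 0, 0, 0, 12, 0.165, 0.03, 0.0, 0, 0, 0, 12, 0.21, 0.039, 0.005, 0, 0, 0, 12, 0.255, 0.047, 0.01, 0, 0, 0, 12, 0.3, 0.055, 0.014, 0, 0, 0, 12, 0.335, 0.062, 0.018, 0, 0, 0, 12, 0.353, 0.065, 0.019, 0, 0, 0, 12, 0.353, 0.065, 0.019, 0, 0, 0, 12, 0.353, 0.065, 0.019, 0, 0, 0, 12, 0.353, 0.065, 0.019, 0, 0, 0, 12]
}}

```text
time: 33.4
eef_pos: [576.8, 276.9, 130.0]
orientation: [0.001, 0.684, 0.729, -0.0]
force: [-0.6, -0.2, -1.0]
finger_gap: 22.5
```

Run:
```python
from h import *
got((gw(37,-33,52),93.6,0,0))
s=cap('side'); crop(s,'d4s.png',250,80,370,210,6)
```

```text
now [576.8 276.9 130. ] psi 93.6 toolz [ 0.001 -0.001 -1.   ] F [-0.6 -0.2 -1. ] gap 22.5 t 33.4
to [577.6 276.6  52. ] 93.6 0 -> [-0.0002  0.0008  0.078 ] [0.05 0.07 0.02]
```

View pics/d4s.png

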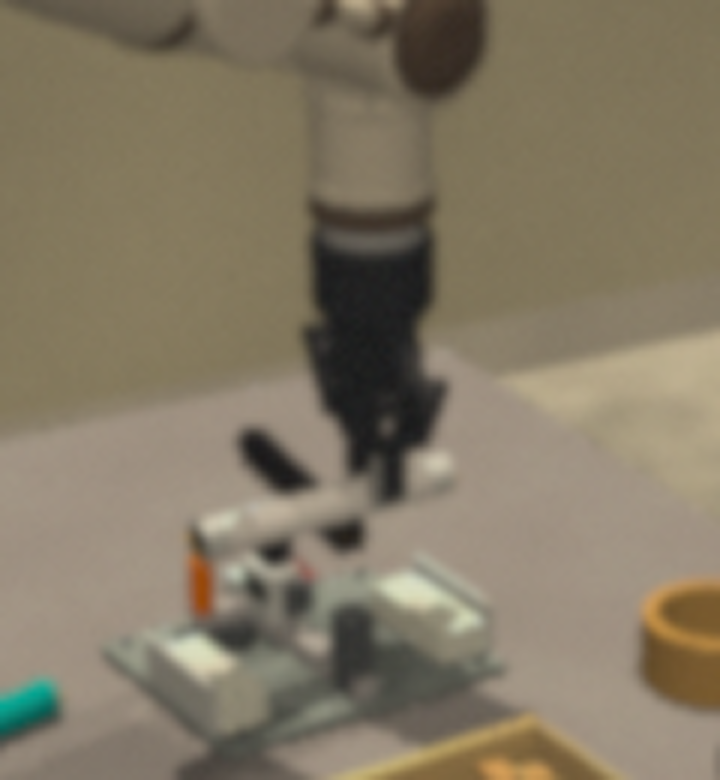

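Emit:
{"op": "arm_command", "data": {
  "targets": [0, 0.002, 0.025, 0, 0, 0, 12, 0, 0.002, 0.05, 0.5, 0, 0, 12, 0, 0.002, 0.067, 1, 0, 0, 12, 0, 0.002, 0.075, 1.5, 0, 0, 12, 0, 0.002, 0.078, 1.5, 0, 0, 12, 0, 0.002, 0.078, 1.5, 0, 0, 12, 0, 0.002, 0.08, 1.5, 0, 0, 12, 0, 0.002, 0.08, 1.5, 0, 0, 12]
}}

```text
time: 34.25
eef_pos: [579.7, 278.5, 51.1]
orientation: [-0.008, 0.684, 0.729, -0.008]
force: [0.4, 0.4, 0.5]
finger_gap: 22.9
```

Run:
```python
from h import *
q=r.sense(); print(q['force'],q['torque'],q['eef_pos'])
s=cap('side'); crop(s,'d5s.png',260,120,350,210,8)
```

```text
[0.3713 0.3645 0.5253] [-0.0126 -0.2329 -0.0416] [579.7404 278.4863  51.0544]
```

View pics/d5s.png

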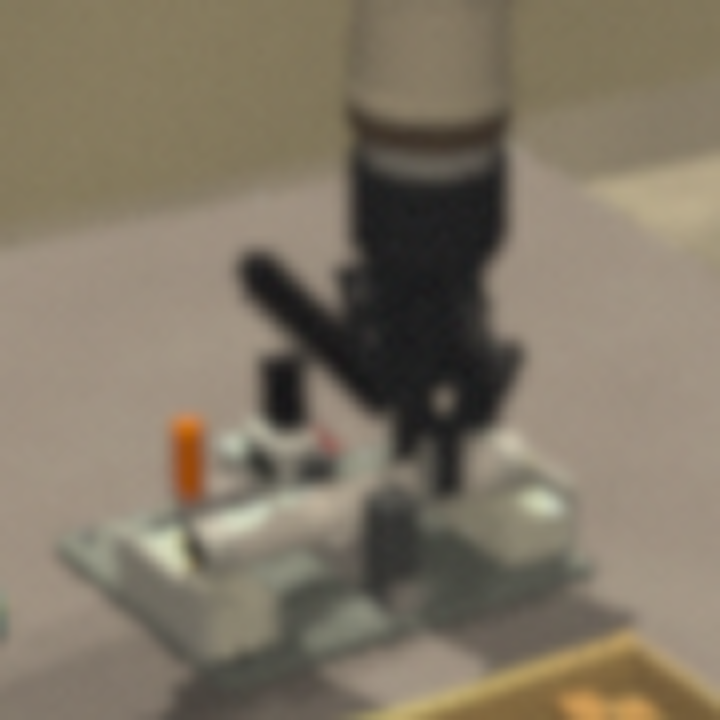

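Emit:
{"op": "arm_command", "data": {
  "targets": [0, 0, 0.001, 0, 0, 0, 12, 0, 0, 0.002, 0, 0, 0, 12, 0, 0, 0.002, 0, 0, 0, 12]
}}

```text
time: 34.6
eef_pos: [579.7, 278.5, 50.5]
orientation: [-0.008, 0.684, 0.73, -0.009]
force: [-3.9, -1.8, 10.2]
finger_gap: 22.6
```

Run:
```python
from h import *
q=r.sense(); print(q['force'],q['torque'],q['eef_pos'])
```

```text
[-3.9133 -1.7504 10.2094] [-0.2894  0.5609 -0.0001] [579.7133 278.5159  50.5256]
```

Emit:
{"op": "arm_command", "data": {
  "targets": [0, 0, 0, 1.0, 0, 0, 12, 0, 0, 0, 1.2, 0, 0, 12, 0, 0, 0, 1.2, 0, 0, 12]
}}

```text
time: 34.9
eef_pos: [580.0, 278.6, 50.5]
orientation: [-0.015, 0.684, 0.729, -0.016]
force: [-3.5, -1.1, 9.0]
finger_gap: 22.8
```

Run:
```python
from h import *
q=r.sense(); print(q['force'],q['torque'],q['eef_pos'])
```

```text
[-3.5222 -1.1458  9.0047] [-0.2066  0.3202 -0.0283] [579.9539 278.6156  50.5172]
```

Emit:
{"op": "arm_command", "data": {
  "targets": [0, 0, -0.001, 0, 0, 0, 20, 0, 0, -0.001, 0, 0, 0, 30, 0, 0, -0.001, 0, 0, 0, 40, 0, 0, -0.001, 0, 0, 0, 50, 0, 0, -0.001, 0, 0, 0, 50, 0, -0.001, -0.02, 0, 0, 0, 50, 0, -0.003, -0.05, -1, 0, 0, 50, 0, -0.005, -0.09, -2.7, 0, 0, 50, 0.02, -0.02, -0.11, -2.7, 0, 0, 50, 0.06, -0.04, -0.1, -2.7, 0, 0, 50, 0.06, -0.04, -0.1, -2.7, 0, 0, 50, 0.06, -0.04, -0.1, -2.7, 0, 0, 50]
}}

```text
time: 36.1
eef_pos: [538.7, 336.4, 149.0]
orientation: [0.0, 0.683, 0.73, -0.0]
force: [-0.1, -0.4, -0.3]
finger_gap: 42.7
```

Run:
```python
from h import *
got((gw(2,31,80),93.6,0,0))
s=cap('side'); crop(s,'d6s.png',260,120,350,210,8)
c=cap('top'); crop(c,'d6t.png',200,155,300,260,6)
P=cloud(c); h=P[...,2]; v,u=np.where((h>92)&(h<108)); k=(u>205)&(u<260)&(v>185)&(v<215)
print('grip top', k.sum(), wg(np.median(P[v[k],u[k]],0)))
```

```text
now [538.7 336.4 149. ] psi 93.8 toolz [-0.    -0.001 -1.   ] F [-0.1 -0.4 -0.3] gap 42.7 t 36.1
to [538.6 338.3  80. ] 93.6 0 -> [0.002  0.0001 0.069 ] [-0.01  0.06  0.2 ]
grip top 23 [ -8.3211  33.3728 100.7925]
```

View pics/d6t.png

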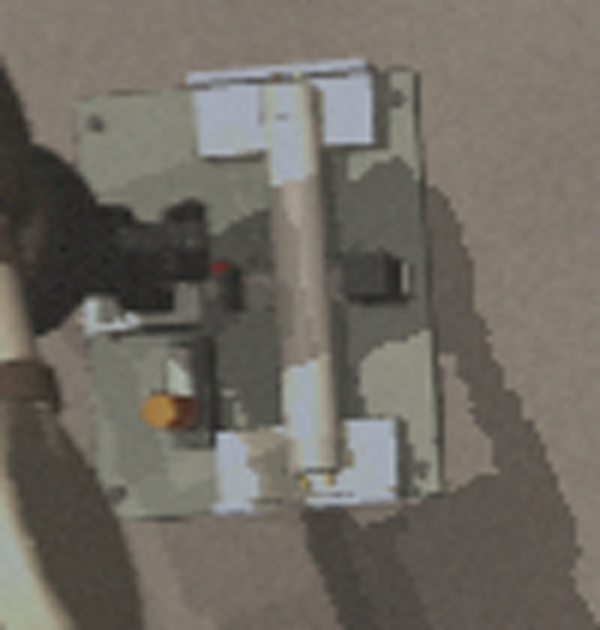

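View pics/d6s.png

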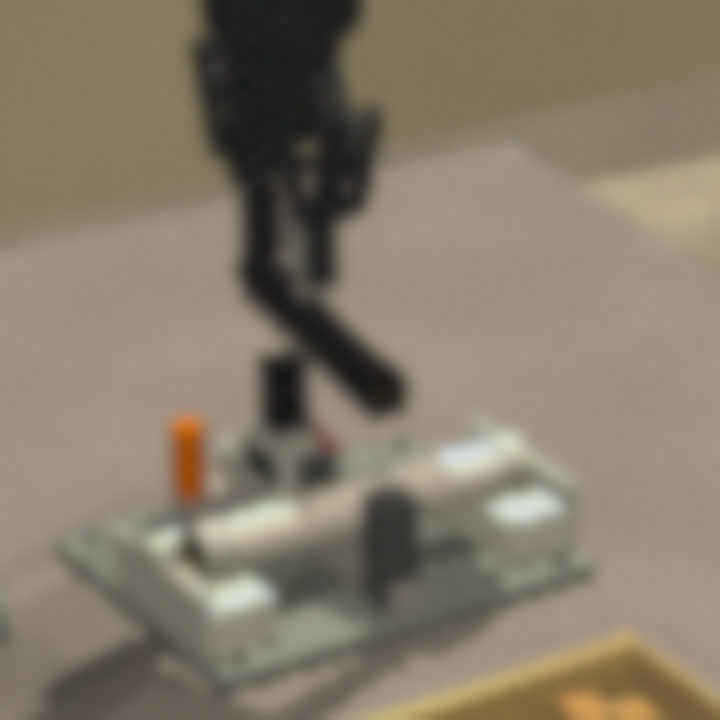

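Emit:
{"op": "arm_command", "data": {
  "targets": [0.004, 0, 0.03, 0, 0, 0.2, 50, 0.004, 0, 0.055, 0, 0, 0.2, 50, 0.004, 0, 0.066, 0, 0, 0.2, 50, 0.004, 0, 0.069, 0, 0, 0.2, 50, 0.004, 0, 0.069, 0, 0, 0.2, 50, 0.004, 0, 0.069, 0, 0, 0.2, 35, 0.004, 0, 0.069, 0, 0, 0.2, 20, 0.004, 0, 0.069, 0, 0, 0.2, 5, 0.004, 0, 0.069, 0, 0, 0.2, 5, 0.004, 0, 0.069, 0, 0, 0.2, 5, 0.004, 0, 0.069, 0, 0, 0.2, 5]
}}

```text
time: 37.3
eef_pos: [540.6, 340.2, 82.4]
orientation: [0.001, 0.685, 0.728, 0.001]
force: [-0.3, -0.2, 5.6]
finger_gap: 16.6
```

Run:
```python
from h import *
got(); print('c', wg(r.sense()['eef_pos'])[1]+18.38)
```

```text
now [540.6 340.2  82.4] psi 93.5 toolz [ 0.004  0.001 -1.   ] F [-0.3 -0.2  5.6] gap 16.6 t 37.3
c 51.2047086488203
```

Now 51.2 → about 19.

Emit:
{"op": "arm_command", "data": {
  "targets": [-0.004, 0, 0, 0, 0, 0, 5, -0.008, 0, 0, 0, 0, 0, 5, -0.012, 0, 0, 0, 0, 0, 5, -0.016, 0, 0, 0, 0, 0, 5, -0.019, 0, 0, 0, 0, 0, 5, -0.022, 0, 0, 0, 0, 0, 5, -0.024, 0, 0, 0, 0, 0, 5, -0.026, 0, 0, 0, 0, 0, 5, -0.028, 0, 0, 0, 0, 0, 5, -0.03, 0, 0, 0, 0, 0, 5, -0.03, 0, 0, 0, 0, 0, 5, -0.03, 0, 0, 0, 0, 0, 5]
}}

```text
time: 38.5
eef_pos: [542.4, 311.1, 82.4]
orientation: [0.001, 0.685, 0.728, 0.002]
force: [-0.2, 3.7, 6.3]
finger_gap: 16.5
```

Run:
```python
from h import *
got(); print('c', wg(r.sense()['eef_pos'])[1]+18.38)
c=cap('top'); crop(c,'d7t.png',200,160,290,250,6)
```

```text
now [542.4 311.1  82.4] psi 93.5 toolz [ 0.004  0.002 -1.   ] F [-0.2  3.7  6.3] gap 16.5 t 38.5
c 22.00596768188686
```

View pics/d7t.png

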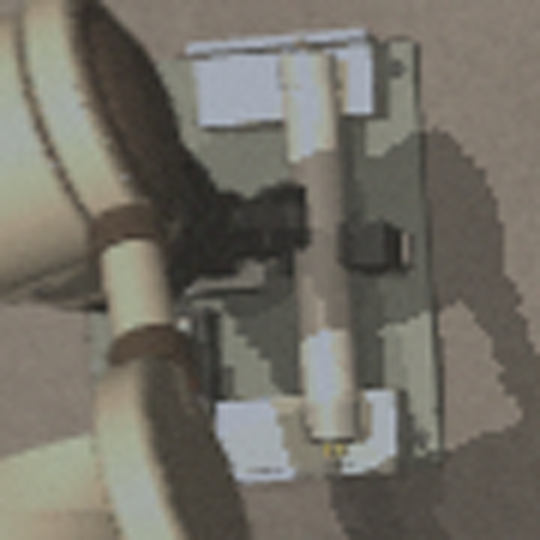

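Emit:
{"op": "arm_command", "data": {
  "targets": [-0.001, 0, 0, 0, 0, 0, 5, -0.002, 0, 0, 0, 0, 0, 5, -0.003, 0, 0, 0, 0, 0, 5, -0.0035, 0, 0, 0, 0, 0, 5, -0.0035, 0, 0, 0, 0, 0, 5, -0.0035, 0, 0, 0, 0, 0, 5]
}}

```text
time: 39.15
eef_pos: [542.5, 308.3, 82.4]
orientation: [0.0, 0.685, 0.728, 0.003]
force: [0.3, 5.1, 5.0]
finger_gap: 16.4
```

Run:
```python
from h import *
got(); print('c', wg(r.sense()['eef_pos'])[1]+18.38)
```

```text
now [542.5 308.3  82.4] psi 93.5 toolz [ 0.004  0.003 -1.   ] F [0.3 5.1 5. ] gap 16.4 t 39.15
c 19.1976637131082
```

Emit:
{"op": "arm_command", "data": {
  "targets": [-0.0004, 0, 0, 0, 0, 0, 5, -0.0004, 0, 0, 0, 0, 0, 5, -0.0004, 0, 0, 0, 0, 0, 5]
}}

```text
time: 39.45
eef_pos: [542.5, 308.0, 82.4]
orientation: [0.0, 0.685, 0.728, 0.003]
force: [-0.5, 5.3, 5.4]
finger_gap: 17.4
```

Emit:
{"op": "arm_command", "data": {
  "targets": [0.006, 0, 0, 0, 0, 0, 5, 0.012, 0, 0, 0, 0, 0, 5, 0.02, 0, 0, 0, 0, 0, 5, 0.027, 0, 0, 0, 0, 0, 5, 0.032, 0, 0, 0, 0, 0, 5, 0.034, 0, 0, 0, 0, 0, 5, 0.034, 0, 0, 0, 0, 0, 5, 0.034, 0, 0, 0, 0, 0, 20, 0.034, 0, 0, 0, 0, 0, 50, 0.034, 0, 0, 0, 0, 0, 50, 0.034, 0, -0.03, 0, 0, 0, 50, 0.034, 0, -0.08, 0, 0, 0, 50]
}}

```text
time: 40.65
eef_pos: [536.1, 338.5, 156.4]
orientation: [-0.002, 0.685, 0.728, -0.005]
force: [-0.2, 0.1, 0.6]
finger_gap: 42.7
```

Run:
```python
from h import *
P=cloud(cap('top')); q=P.reshape(-1,3); g=np.c_[(q[:,:2]-G0)@GX,(q[:,:2]-G0)@GY,q[:,2]]
m=(abs(g[:,0])<110)&(g[:,1]>-70)&(g[:,1]<-10)&(g[:,2]>50)&(g[:,2]<64); m&=~((abs(g[:,0])<14)&(g[:,1]<-48))
print(m.sum(),g[m].min(0),g[m].max(0),np.median(g[m],0))
got((gw(37,-39.5,44),93.6,0,0))
```

```text
563 [-102.3907  -51.0973   50.0863] [ 92.4954 -25.1886  63.8369] [ -0.4697 -39.3435  57.9878]
now [542.3 341.3 169.6] psi 93.5 toolz [ 0.01   0.003 -1.   ] F [3.9 3.8 5.9] gap 42.6 t 40.7
to [578.  270.1  44. ] 93.6 0 -> [-0.0735  0.0301  0.1258] [ 0.57 -0.14 -0.1 ]
```

Emit:
{"op": "arm_command", "data": {
  "targets": [-0.03, 0.015, 0.0, 0, 0, 0, 50, -0.06, 0.03, 0.01, 0, 0, 0, 50, -0.072, 0.034, 0.03, 0, 0, 0, 50, -0.072, 0.034, 0.04, 0, 0, 0, 50, -0.072, 0.034, 0.045, 0, 0, 0, 50, -0.072, 0.034, 0.075, 0, 0, 0, 50, -0.072, 0.034, 0.1, 0, 0, 0, 50, -0.072, 0.034, 0.11, 0, 0, 0, 50, -0.072, 0.034, 0.112, 0, 0, 0, 50, -0.072, 0.034, 0.112, 0, 0, 0, 50]
}}

```text
time: 41.7
eef_pos: [578.2, 270.8, 49.6]
orientation: [0.001, 0.685, 0.728, 0.001]
force: [0.1, 0.6, -0.2]
finger_gap: 42.8
```

Run:
```python
from h import *
got((gw(37,-39.5,45),93.6,0,0)); print(wg(r.sense()['eef_pos']))
s=cap('side'); crop(s,'d8s.png',260,110,350,210,7)
```

```text
now [578.2 270.8  49.6] psi 93.5 toolz [ 0.002  0.    -1.   ] F [ 0.1  0.6 -0.2] gap 42.8 t 41.7
to [578.  270.1  45. ] 93.6 0 -> [-0.0007 -0.0002  0.0046] [ 0.12  0.   -0.08]
[ 37.2265 -38.8242  49.6007]
```

View pics/d8s.png

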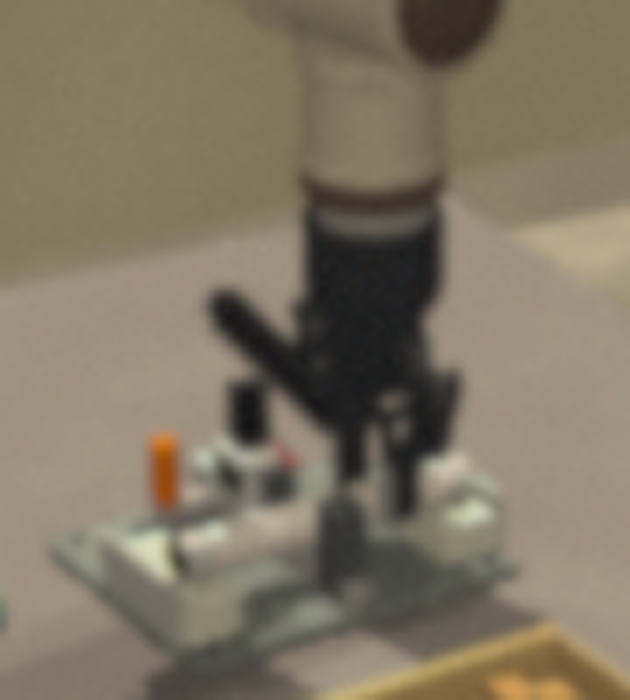

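Emit:
{"op": "arm_command", "data": {
  "targets": [-0.0005, 0, 0.005, 0, 0, 0, 50, -0.0005, 0, 0.005, 0, 0, 0, 40, -0.0005, 0, 0.005, 0, 0, 0, 30, -0.0005, 0, 0.005, 0, 0, 0, 20, -0.0005, 0, 0.005, 0, 0, 0, 12, -0.0005, 0, 0.005, 0, 0, 0, 12, -0.0005, 0, 0.005, 0, 0, 0, 12, 0, 0, -0.005, 0, 0, 0, 12, 0, 0, -0.03, 0, 0, 0, 12, 0, 0, -0.06, 0, 0, 0, 12, 0, 0, -0.09, 0, 0, 0, 12, 0, 0, -0.1, 0, 0, 0, 12]
}}

```text
time: 42.95
eef_pos: [579.5, 270.6, 152.7]
orientation: [0.002, 0.685, 0.728, 0.003]
force: [1.3, 0.1, -0.0]
finger_gap: 23.0
```

Run:
```python
from h import *
c=cap('top'); crop(c,'d9t.png',380,140,480,260,5)
s=cap('side'); crop(s,'d9s.png',250,80,450,280,4)
# lamp1 in carton
P=cloud(c); q=P.reshape(-1,3); g=np.c_[(q[:,:2]-C0)@CX,(q[:,:2]-C0)@CY,q[:,2]]
m=(abs(g[:,0])<100)&(abs(g[:,1])<62)&(g[:,2]>20)&(g[:,2]<34)
print(m.sum(),np.median(g[m],0),np.percentile(g[m],[3,97],axis=0))
got((cw(37,-30,140),93.7,0,0))
```

```text
549 [ 0.2032 32.2285 27.3404] [[-85.35    19.8312  20.7978]
 [ 85.9179  42.2518  31.527 ]]
now [578.7 270.4 150.5] psi 93.5 toolz [ 0.004  0.    -1.   ] F [-0.1 -0.5  0.2] gap 23.1 t 43.05
to [ 580.2 -247.2  140. ] 93.7 0 -> [-0.5168 -0.0301  0.0102] [ 0.25 -0.01 -0.21]
```

View pics/d9t.png

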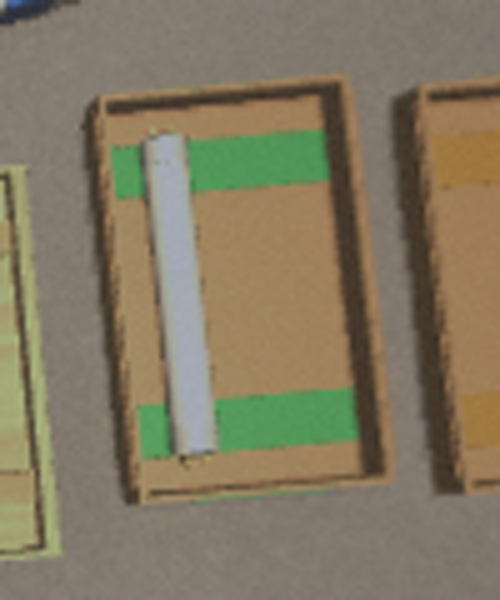

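View pics/d9s.png

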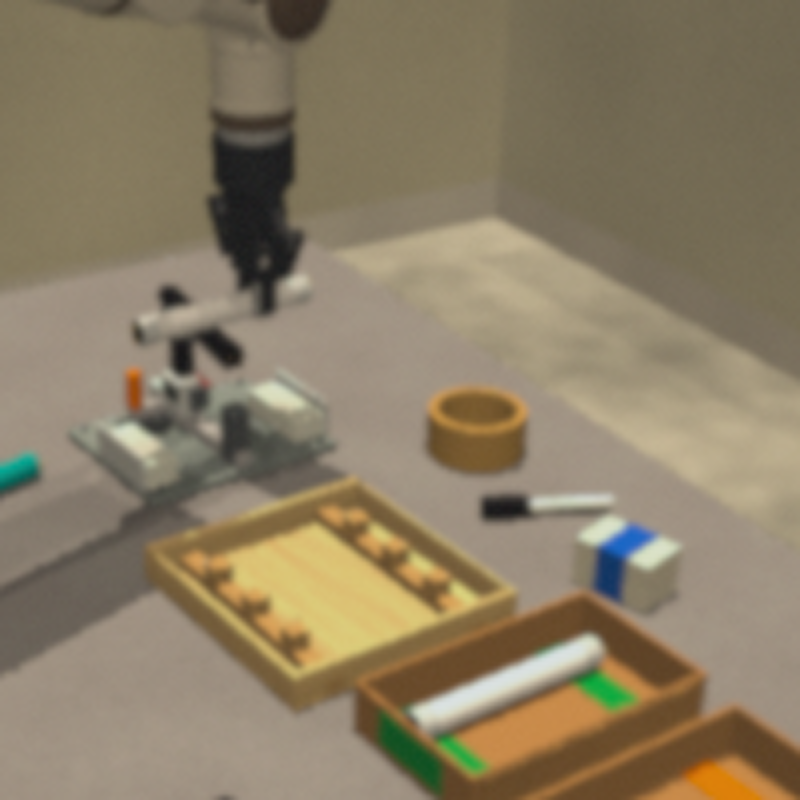

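Emit:
{"op": "arm_command", "data": {
  "targets": [-0.03, -0.002, 0.0, 0, 0, 0, 12, -0.075, -0.004, 0.0, 0, 0, 0, 12, -0.12, -0.007, 0.0, 0, 0, 0, 12, -0.165, -0.009, 0.0, 0, 0, 0, 12, -0.21, -0.012, 0.0, 0, 0, 0, 12, -0.255, -0.015, 0.0, 0, 0, 0, 12, -0.3, -0.018, 0.0, 0, 0, 0, 12, -0.345, -0.02, 0.0, 0, 0, 0, 12, -0.39, -0.023, 0.003, 0, 0, 0, 12, -0.435, -0.026, 0.006, 0, 0, 0, 12, -0.48, -0.028, 0.009, 0, 0, 0, 12, -0.515, -0.03, 0.01, 0.25, 0, -0.2, 12]
}}

```text
time: 44.25
eef_pos: [577.1, -247.5, 135.8]
orientation: [-0.003, 0.685, 0.729, -0.002]
force: [-0.3, 0.8, -0.1]
finger_gap: 22.7
```

Emit:
{"op": "arm_command", "data": {
  "targets": [0, 0, 0, 0, 0, 0, 12, 0, 0, 0, 0, 0, 0, 12, 0, 0, 0, 0, 0, 0, 12]
}}

```text
time: 44.55
eef_pos: [578.3, -244.2, 137.2]
orientation: [-0.003, 0.684, 0.73, -0.001]
force: [-0.2, -0.1, -0.2]
finger_gap: 23.2
```

Run:
```python
from h import *
got((cw(37,-28,30),93.7,0,0))
s=cap('side'); crop(s,'e1s.png',320,120,480,290,4)
```

```text
now [ 578.3 -244.2  137.2] psi 93.7 toolz [-0.006  0.001 -1.   ] F [-0.2 -0.1 -0.2] gap 23.2 t 44.55
to [ 580.  -245.3   30. ] 93.7 0 -> [-0.0013  0.0022  0.1072] [-0.32 -0.1   0.02]
```

View pics/e1s.png

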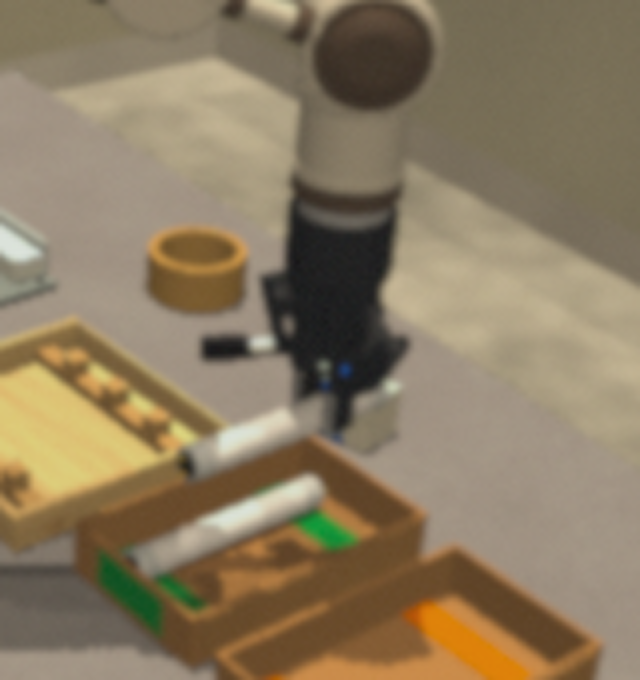

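Emit:
{"op": "arm_command", "data": {
  "targets": [-0.001, 0.002, 0.03, 0, 0, 0, 12, -0.001, 0.002, 0.065, 0, 0, 0, 12, -0.001, 0.002, 0.09, 0.5, 0, 0, 12, -0.001, 0.002, 0.104, 0.8, 0, 0, 12, -0.001, 0.002, 0.11, 0.8, 0, 0, 12, -0.001, 0.002, 0.113, 0.8, 0, 0, 12, -0.001, 0.002, 0.116, 0.8, 0, 0, 12, -0.001, 0.002, 0.116, 0.8, 0, 0, 12]
}}

```text
time: 45.4
eef_pos: [581.3, -247.0, 23.8]
orientation: [-0.005, 0.684, 0.729, -0.006]
force: [-0.0, 0.2, -0.9]
finger_gap: 22.6
```

Run:
```python
from h import *
q=r.sense(); print(q['force'],q['torque'],q['eef_pos'])
s=cap('side'); crop(s,'e2s.png',330,200,430,290,7)
```

```text
[-0.0137  0.1827 -0.8878] [-0.0417 -0.085   0.0035] [ 581.3307 -246.9949   23.8155]
```

View pics/e2s.png

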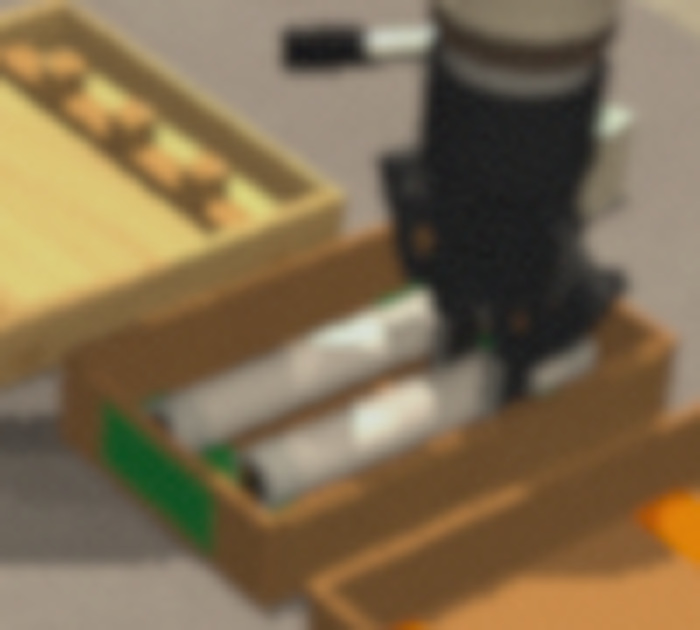

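Lamp is inside the carton, clear of lamp1. Lowering the last millimetres.

Emit:
{"op": "arm_command", "data": {
  "targets": [0, 0, 0.002, 0, 0, 0, 12, 0, 0, 0.004, 0, 0, 0, 12, 0, 0, 0.006, 0, 0, 0, 12, 0, 0, 0.006, 0, 0, 0, 12]
}}

```text
time: 45.85
eef_pos: [580.3, -246.5, 16.4]
orientation: [-0.006, 0.684, 0.729, -0.007]
force: [-0.2, 0.3, -0.8]
finger_gap: 23.1
```

Run:
```python
from h import *
q=r.sense(); print(q['force'],q['torque'],q['eef_pos'])
```

```text
[-0.1694  0.3023 -0.7865] [-0.022  -0.007  -0.0172] [ 580.3227 -246.5061   16.4465]
```

Emit:
{"op": "arm_command", "data": {
  "targets": [0, 0, 0.001, 0, 0, 0, 12, 0, 0, 0.002, 0, 0, 0, 12, 0, 0, 0.002, 0, 0, 0, 12]
}}

```text
time: 46.15
eef_pos: [580.6, -246.7, 14.9]
orientation: [-0.006, 0.684, 0.729, -0.006]
force: [-1.0, 0.2, -0.2]
finger_gap: 23.0
```

Run:
```python
from h import *
q=r.sense(); print(q['force'],q['torque'],q['eef_pos'])
```

```text
[-0.9668  0.1621 -0.1812] [-0.0083  0.0093  0.0103] [ 580.6229 -246.7214   14.9203]
```

Emit:
{"op": "arm_command", "data": {
  "targets": [0, 0, 0.001, 0, 0, 0, 12, 0, 0, 0.001, 0, 0, 0, 12]
}}

```text
time: 46.35
eef_pos: [580.7, -246.8, 14.3]
orientation: [-0.006, 0.684, 0.729, -0.006]
force: [-2.8, 0.7, 3.7]
finger_gap: 23.0
```

Run:
```python
from h import *
q=r.sense(); print(q['force'],q['torque'],q['eef_pos'])
```

```text
[-2.7537  0.6564  3.7139] [0.0744 0.0998 0.0169] [ 580.7114 -246.8233   14.341 ]
```

Emit:
{"op": "arm_command", "data": {
  "targets": [0, 0, -0.0005, 0, 0, 0, 30, 0, 0, -0.0005, 0, 0, 0, 36, 0, 0, -0.0005, 0, 0, 0, 40, 0, 0, -0.0005, 0, 0, 0, 40, 0, 0, -0.005, 0, 0, 0, 40, 0, 0, -0.02, 0, 0, 0, 40, 0, 0, -0.05, 0, 0, 0, 40, 0, 0, -0.1, -0.8, 0, 0, 50, 0, 0, -0.14, -0.8, 0, 0, 50, 0, 0, -0.14, -0.8, 0, 0, 50]
}}

```text
time: 47.35
eef_pos: [587.2, -249.1, 163.6]
orientation: [0.007, 0.684, 0.729, -0.0]
force: [1.0, -1.1, 0.2]
finger_gap: 43.1
```

Run:
```python
from h import *
s=cap('side'); crop(s,'e3s.png',310,190,470,310,5)
got((gw(2,31,150),93.6,0,0))
```

```text
now [ 585.6 -248.1  159.7] psi 93.7 toolz [ 0.005 -0.006 -1.   ] F [ 1.2 -0.2 -0.9] gap 42.8 t 47.4
to [538.6 338.3 150. ] 93.6 0 -> [ 0.5882 -0.0092  0.006 ] [0.26 0.36 0.09]
```

View pics/e3s.png

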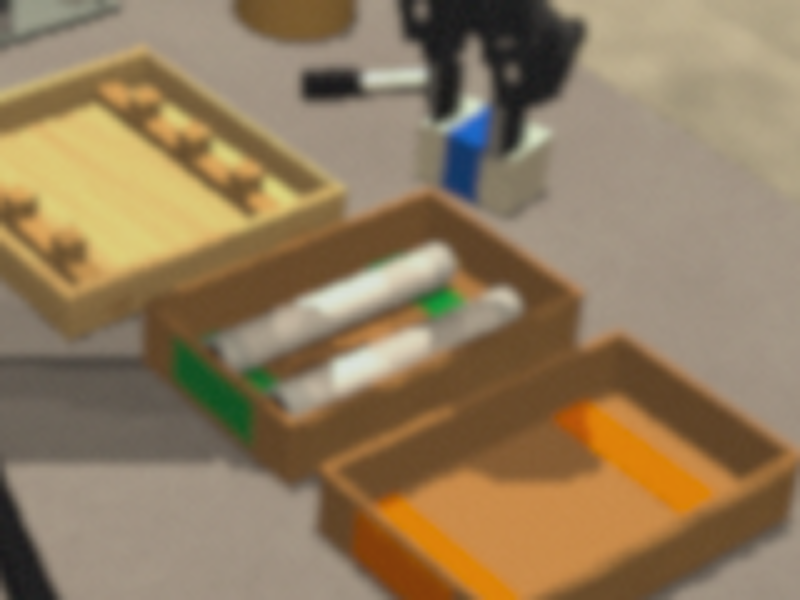

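Both lamps lie in the green carton. Back to the carriage to shut the jaws.

Emit:
{"op": "arm_command", "data": {
  "targets": [0.04, 0, 0, 0, 0, 0, 50, 0.09, -0.002, 0, 0, 0, 0, 50, 0.14, -0.003, 0, 0, 0, 0, 50, 0.19, -0.004, 0, 0, 0, 0, 50, 0.24, -0.004, 0, 0, 0, 0, 50, 0.29, -0.005, 0, 0, 0, 0, 50, 0.34, -0.006, 0, 0, 0, 0, 50, 0.39, -0.007, 0, 0, 0, 0, 50, 0.44, -0.008, 0, 0, 0, 0, 50, 0.49, -0.009, 0, 0, 0, 0, 50, 0.54, -0.009, 0, 0, 0, 0, 50, 0.588, -0.009, 0.005, 0.2, 0.3, 0, 50]
}}

```text
time: 48.6
eef_pos: [535.3, 342.0, 148.5]
orientation: [-0.004, 0.684, 0.73, -0.001]
force: [1.1, -0.2, -0.4]
finger_gap: 42.8
```

Emit:
{"op": "arm_command", "data": {
  "targets": [0, 0, 0, 0, 0, 0, 50, 0, 0, 0, 0, 0, 0, 50, 0, 0, 0, 0, 0, 0, 50, 0, 0, 0, 0, 0, 0, 50]
}}

```text
time: 49.0
eef_pos: [536.5, 338.3, 148.6]
orientation: [-0.004, 0.685, 0.729, -0.001]
force: [1.2, -0.3, -0.1]
finger_gap: 42.3
```

Run:
```python
from h import *
got((gw(1,33.5,80),93.6,0,0))
```

```text
now [536.5 338.3 148.6] psi 93.6 toolz [-0.008  0.004 -1.   ] F [ 1.2 -0.3 -0.1] gap 42.3 t 49.0
to [537.5 340.7  80. ] 93.6 0 -> [0.002  0.0016 0.0686] [-0.42 -0.26 -0.03]
```

Emit:
{"op": "arm_command", "data": {
  "targets": [0.0025, 0.001, 0.03, -0.4, -0.25, 0, 50, 0.0025, 0.001, 0.055, -0.4, -0.25, 0, 50, 0.0025, 0.001, 0.066, -0.4, -0.25, 0, 50, 0.0025, 0.001, 0.0686, -0.4, -0.25, 0, 50, 0.0025, 0.001, 0.0686, -0.4, -0.25, 0, 50, 0.0025, 0.001, 0.0686, -0.4, -0.25, 0, 35, 0.0025, 0.001, 0.0686, -0.4, -0.25, 0, 20, 0.0025, 0.001, 0.0686, -0.4, -0.25, 0, 5, 0.0025, 0.001, 0.0686, -0.4, -0.25, 0, 5, 0.0025, 0.001, 0.0686, -0.4, -0.25, 0, 5, 0.0025, 0.001, 0.0686, -0.4, -0.25, 0, 5]
}}

```text
time: 50.1
eef_pos: [537.7, 342.8, 81.9]
orientation: [0.001, 0.684, 0.729, 0.001]
force: [-0.2, -1.9, 6.9]
finger_gap: 16.6
```

Run:
```python
from h import *
got(); print('c', wg(r.sense()['eef_pos'])[1]+18.38)
```

```text
now [537.7 342.8  81.9] psi 93.7 toolz [ 0.003  0.001 -1.   ] F [-0.2 -1.9  6.9] gap 16.6 t 50.1
c 53.9231645008727
```

Emit:
{"op": "arm_command", "data": {
  "targets": [-0.007, 0, 0, 0, 0, 0, 5, -0.014, 0, 0, 0, 0, 0, 5, -0.021, 0, 0, 0, 0, 0, 5, -0.028, 0, 0, 0, 0, 0, 5, -0.035, 0, 0, 0, 0, 0, 5, -0.042, 0, 0, 0, 0, 0, 5, -0.047, 0, 0, 0, 0, 0, 5, -0.051, 0, 0, 0, 0, 0, 5, -0.054, 0, 0, 0, 0, 0, 5, -0.056, 0, 0, 0, 0, 0, 5, -0.057, 0, 0, 0, 0, 0, 5, -0.057, 0, 0, 0, 0, 0, 5]
}}

```text
time: 51.3
eef_pos: [541.0, 288.9, 82.0]
orientation: [-0.001, 0.684, 0.729, 0.004]
force: [-1.4, 9.9, 4.6]
finger_gap: 17.0
```

Run:
```python
from h import *
got(); print('c', wg(r.sense()['eef_pos'])[1]+18.38)
```

```text
now [541.  288.9  82. ] psi 93.7 toolz [ 0.003  0.007 -1.   ] F [-1.4  9.9  4.6] gap 17.0 t 51.3
c -0.06689401305293075
```

Emit:
{"op": "arm_command", "data": {
  "targets": [0.001, 0, 0, 0, 0, 0, 20, 0.001, 0, 0, 0, 0, 0, 50, 0.001, 0, 0, 0, 0, 0, 50, 0.001, 0, -0.03, 0, 0, 0, 50, 0.001, 0, -0.07, 0, 0, 0, 50, 0.001, 0, -0.08, 0, 0, 0, 50, 0.001, 0, -0.08, 0, 0, 0, 50]
}}

```text
time: 52.0
eef_pos: [541.6, 286.8, 162.2]
orientation: [0.001, 0.684, 0.729, 0.002]
force: [-0.2, 0.3, 0.3]
finger_gap: 42.2
```

Run:
```python
from h import *
got(([477.5,334.2,160],93.6,0,0),([477.5,334.2,57],93.6,0,0))
c=cap('top'); crop(c,'f1t.png',200,160,290,250,6); s=cap('side'); crop(s,'f1s.png',260,130,340,210,8)
```

```text
now [541.6 286.8 162.2] psi 93.7 toolz [ 0.004  0.002 -1.   ] F [-0.2  0.3  0.3] gap 42.2 t 52.0
to [477.5 334.2 160. ] 93.6 0 -> [ 0.0514 -0.0609  0.002 ] [ 0.25 -0.08  0.07]
to [477.5 334.2  57. ] 93.6 0 -> [ 0.0512 -0.0614  0.105 ] [ 0.25 -0.08  0.07]
```

View pics/f1t.png

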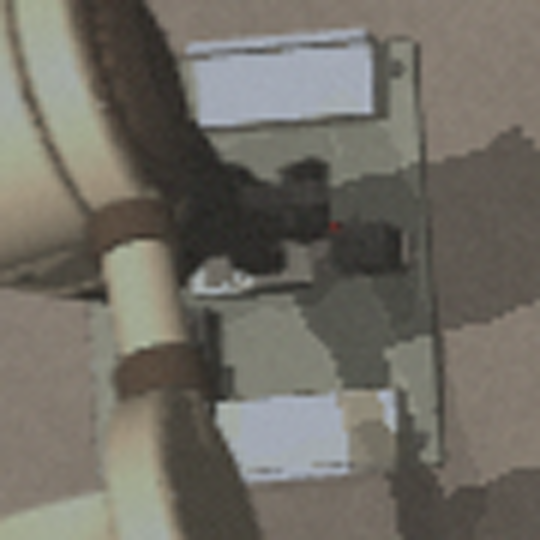

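View pics/f1s.png

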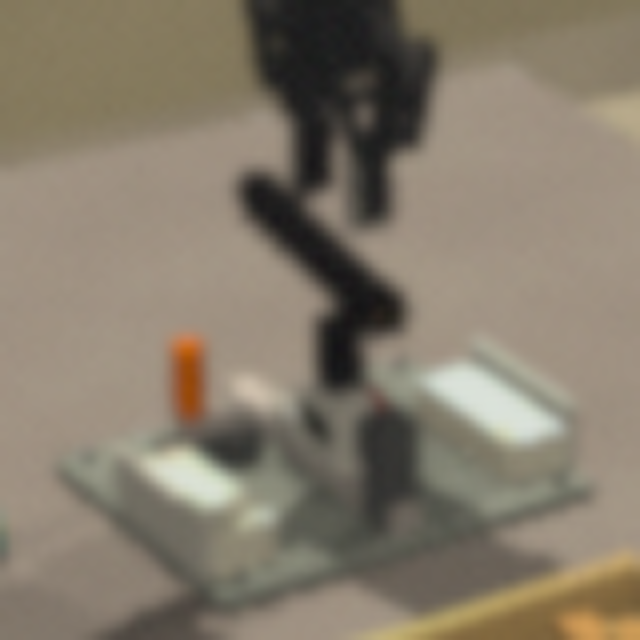

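Jaws shut. Now the lock knob.

Emit:
{"op": "arm_command", "data": {
  "targets": [0.03, -0.035, 0, 0, 0, 0, 50, 0.0514, -0.061, 0, 0, 0, 0, 50, 0.0514, -0.061, 0.002, 0.2, 0, 0, 50, 0.0514, -0.061, 0.002, 0.2, 0, 0, 50, 0.0514, -0.061, 0.04, 0.2, 0, 0, 50, 0.0514, -0.061, 0.075, 0.2, 0, 0, 50, 0.0514, -0.061, 0.098, 0.2, 0, 0, 50, 0.0514, -0.061, 0.105, 0.2, 0, 0, 50, 0.0514, -0.061, 0.105, 0.2, 0, 0, 50, 0.0514, -0.061, 0.105, 0.2, 0, 0, 50]
}}

```text
time: 53.1
eef_pos: [477.3, 334.1, 56.2]
orientation: [-0.001, 0.684, 0.729, -0.0]
force: [0.4, -0.1, 0.2]
finger_gap: 42.6
```

Run:
```python
from h import *
got(([477.5,334.2,57],93.6,0,0)); s=cap('side'); crop(s,'f2s.png',250,120,330,210,7)
```

```text
now [477.3 334.1  56.2] psi 93.6 toolz [-0.002  0.001 -1.   ] F [ 0.4 -0.1  0.2] gap 42.6 t 53.1
to [477.5 334.2  57. ] 93.6 0 -> [ 0.0001  0.0002 -0.0008] [-0.08 -0.06  0.05]
```

View pics/f2s.png

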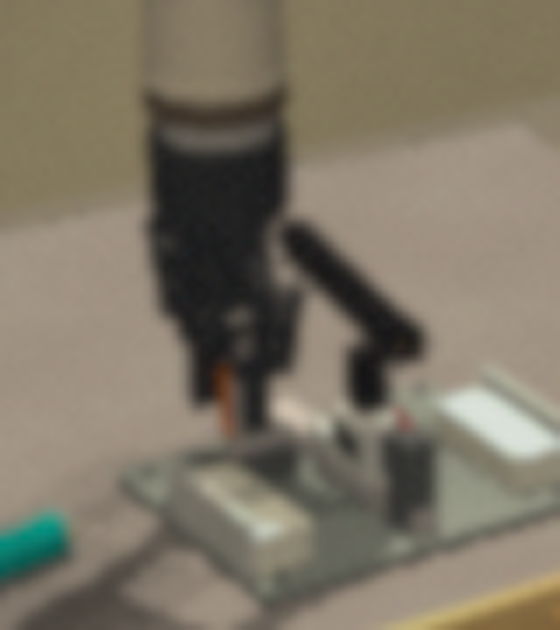

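Emit:
{"op": "arm_command", "data": {
  "targets": [0, 0, 0, 0, 0, 0, 30, 0, 0, 0, 0, 0, 0, 20, 0, 0, 0, 0, 0, 0, 10, 0, 0, 0, 0, 0, 0, 5, 0, 0, 0, 0, 0, 0, 5, 0, 0, 0, 0, 0, 0, 5]
}}

```text
time: 53.75
eef_pos: [476.9, 334.3, 56.4]
orientation: [-0.001, 0.684, 0.73, -0.0]
force: [-0.7, -1.3, 5.7]
finger_gap: 14.2
```

Emit:
{"op": "arm_command", "data": {
  "targets": [0, 0.005, 0, 0, 0, 0, 5, 0, 0.01, 0, 0, 0, 0, 5, 0, 0.015, 0, 0, 0, 0, 5, 0, 0.02, 0, 0, 0, 0, 5, 0, 0.024, 0, 0, 0, 0, 5, 0, 0.026, 0, 0, 0, 0, 5, 0, 0.027, 0, 0, 0, 0, 5, 0, 0.027, 0, 0, 0, 0, 5, 0, 0.027, 0, 0, 0, 0, 5]
}}

```text
time: 54.65
eef_pos: [502.0, 335.9, 56.3]
orientation: [-0.002, 0.684, 0.73, -0.002]
force: [-7.9, -3.6, 12.0]
finger_gap: 14.4
```

Run:
```python
from h import *
got()
```

```text
now [502.  335.9  56.3] psi 93.7 toolz [-0.006 -0.    -1.   ] F [-7.9 -3.6 12. ] gap 14.4 t 54.65
```

Emit:
{"op": "arm_command", "data": {
  "targets": [0, 0.002, 0, 0, 0, 0, 5, 0, 0.002, 0, 0, 0, 0, 5, 0, 0.002, 0, 0, 0, 0, 5]
}}

```text
time: 54.95
eef_pos: [502.3, 335.9, 56.3]
orientation: [-0.003, 0.684, 0.73, -0.004]
force: [-14.2, -3.8, 17.7]
finger_gap: 14.5
```

Emit:
{"op": "arm_command", "data": {
  "targets": [0, -0.003, 0, 0, 0, 0, 10, 0, -0.003, 0, 0, 0, 0, 40, 0, -0.003, 0, 0, 0, 0, 50, 0, -0.003, 0, 0, 0, 0, 50, 0, -0.003, -0.04, 0, 0, 0, 50, 0, -0.003, -0.09, 0, 0, 0, 50, -0.0, -0.05, -0.14, 0, 0, 0, 50, 0, -0.1, -0.16, 0, 0, 0, 50, 0, -0.14, -0.16, 0, 0, 0, 50, 0, -0.14, -0.16, 0, 0, 0, 50, 0, -0.14, -0.16, 0, 0, 0, 50]
}}

```text
time: 56.05
eef_pos: [364.8, 327.2, 215.7]
orientation: [-0.001, 0.684, 0.73, -0.001]
force: [0.8, 0.6, -0.3]
finger_gap: 42.7
```

Run:
```python
from h import *
got(); c=cap('top'); crop(c,'g9.png',200,150,300,250,6); cv2.imwrite('pics/g9f.png',c['bgr']); s=cap('side'); crop(s,'g9s.png',260,140,340,210,8)
```

```text
now [364.8 327.2 215.7] psi 93.8 toolz [-0.003  0.001 -1.   ] F [ 0.8  0.6 -0.3] gap 42.7 t 56.05
```

View pics/g9.png

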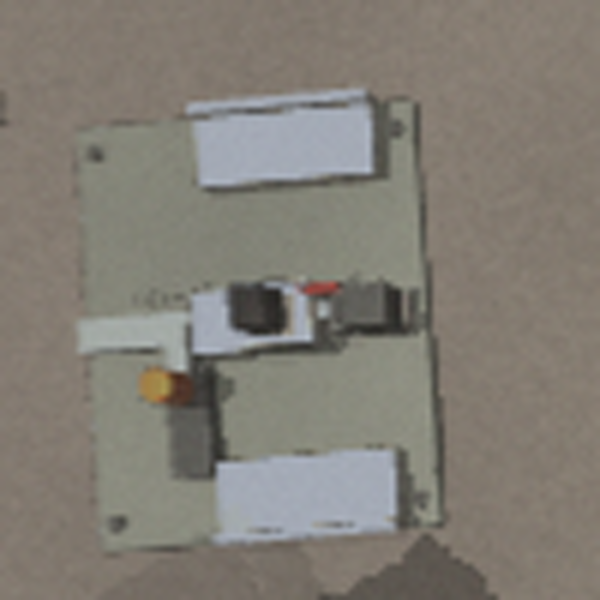

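View pics/g9f.png

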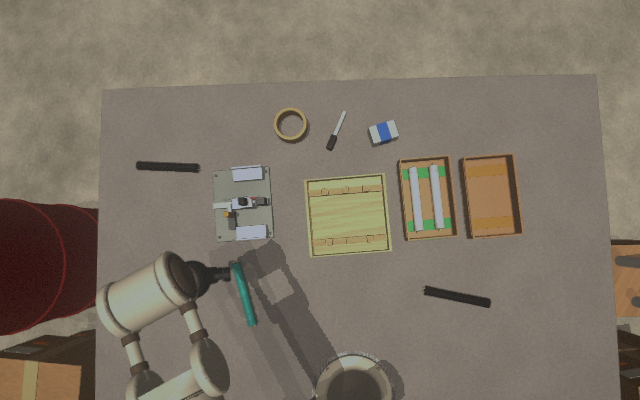

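View pics/g9s.png

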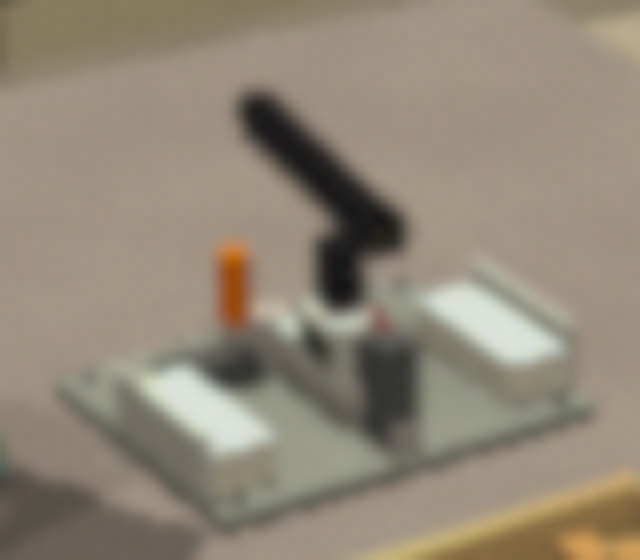

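The gauge looks the same as at the start: knob back at about (227,214), jaws shut. Both lamps are in the green carton, at (416,199) and (437,197), and the bystanders haven't moved. Handing in.

Run:
```python
from h import *
print(r.sense()['time'], r.job_done())
```

```text
the job is handed in; nothing more can be done
56.15 None
```

The job was handed in at 56 s with every step carried out. Only lamp1 and lamp4 were in the tray, both 26 mm. I slid the lock off to its end stop, then gauged lamp1 and after it lamp4. Both are laid in the green carton. The jaws are shut and the lock is back on.

- **Gauging:** the spring tip was pressed about 6 mm in for both lamps (carriage at 19.0 mm, with 5 to 6 N on the tool). I worked this out from the carriage position and force, because the gripper hid most of the pointer.
- **Final pictures:** the gauge looks the same as at the start. Both lamps lie in the green carton, and the tray and the orange carton are empty. The bystanders and look-alikes are where they were.
- **Stops:** the lock met its stop after 25 mm of travel going back on. The carriage reached the same shut position as at the start, to within 0.1 mm.
- **Disagreement:** camera and robot positions differed by about 1 to 4 mm. I made up for that by feeling for contact at each placing and levelling each lamp before letting go.
- **Not seen:** I saw no lamp being knocked aside during the run.

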